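# Brush out the tall beaker and load the stirrers whose keys still snap

## Task

Brush out the tall beaker: with the bottle brush run at least three full strokes inside it, each down to its floor and back up to near the rim, then stand the brush back in its holder, bristles down. Find stirrers that still work by pressing their keys slowly and gently until the snap is felt (a key that stays soft is dead; a sound one stays down and switches its stirrer on), and switch on just one for each steel beaker on the bench (the tall one and one or two short ones), no more. At the end every beaker stands upright on the middle of the plate of its own switched-on stirrer, the other things left where they are.

Things in the scene. Friction and masses are not known exactly. Their poses are not given: they have to be found in the camera images.
- stirrer_a: stirrer a, fixed to the bench (all five look alike): a white box 160 x 110 mm, 40 mm high, with a round aluminium plate 90 mm across, top 46 mm above the bench. Origin: on the bench under the plate's centre; x points from key to plate, z up. Its key, a grey round cap 26 mm across on top near the front edge, is at local x -85 mm, y 0; its top, released, is 57 mm above the bench
- key_a (a joint): depth (m) of stirrer a's key: 0 up, 0.010 fully down. Three sound keys: resistance peaks at 4 to 4.5 N 2 to 3 mm down, falls away (the snap; past 6 mm the key pulls itself down) and the key stays down: stirrer on, cannot be undone. Two worn keys, not told which: soft, 0.7 N rising evenly to 2.2 N at the bottom, no snap, spring back
- stirrer_b: stirrer b, fixed to the bench (all five look alike): a white box 160 x 110 mm, 40 mm high, with a round aluminium plate 90 mm across, top 46 mm above the bench. Origin: on the bench under the plate's centre; x points from key to plate, z up. Its key, a grey round cap 26 mm across on top near the front edge, is at local x -85 mm, y 0; its top, released, is 57 mm above the bench
- key_b (a joint): depth (m) of stirrer b's key: 0 up, 0.010 fully down. Three sound keys: resistance peaks at 4 to 4.5 N 2 to 3 mm down, falls away (the snap; past 6 mm the key pulls itself down) and the key stays down: stirrer on, cannot be undone. Two worn keys, not told which: soft, 0.7 N rising evenly to 2.2 N at the bottom, no snap, spring back
- stirrer_c: stirrer c, fixed to the bench (all five look alike): a white box 160 x 110 mm, 40 mm high, with a round aluminium plate 90 mm across, top 46 mm above the bench. Origin: on the bench under the plate's centre; x points from key to plate, z up. Its key, a grey round cap 26 mm across on top near the front edge, is at local x -85 mm, y 0; its top, released, is 57 mm above the bench
- key_c (a joint): depth (m) of stirrer c's key: 0 up, 0.010 fully down. Three sound keys: resistance peaks at 4 to 4.5 N 2 to 3 mm down, falls away (the snap; past 6 mm the key pulls itself down) and the key stays down: stirrer on, cannot be undone. Two worn keys, not told which: soft, 0.7 N rising evenly to 2.2 N at the bottom, no snap, spring back
- stirrer_d: stirrer d, fixed to the bench (all five look alike): a white box 160 x 110 mm, 40 mm high, with a round aluminium plate 90 mm across, top 46 mm above the bench. Origin: on the bench under the plate's centre; x points from key to plate, z up. Its key, a grey round cap 26 mm across on top near the front edge, is at local x -85 mm, y 0; its top, released, is 57 mm above the bench
- key_d (a joint): depth (m) of stirrer d's key: 0 up, 0.010 fully down. Three sound keys: resistance peaks at 4 to 4.5 N 2 to 3 mm down, falls away (the snap; past 6 mm the key pulls itself down) and the key stays down: stirrer on, cannot be undone. Two worn keys, not told which: soft, 0.7 N rising evenly to 2.2 N at the bottom, no snap, spring back
- stirrer_e: stirrer e, fixed to the bench (all five look alike): a white box 160 x 110 mm, 40 mm high, with a round aluminium plate 90 mm across, top 46 mm above the bench. Origin: on the bench under the plate's centre; x points from key to plate, z up. Its key, a grey round cap 26 mm across on top near the front edge, is at local x -85 mm, y 0; its top, released, is 57 mm above the bench
- key_e (a joint): depth (m) of stirrer e's key: 0 up, 0.010 fully down. Three sound keys: resistance peaks at 4 to 4.5 N 2 to 3 mm down, falls away (the snap; past 6 mm the key pulls itself down) and the key stays down: stirrer on, cannot be undone. Two worn keys, not told which: soft, 0.7 N rising evenly to 2.2 N at the bottom, no snap, spring back
- tall_mid (a point): centre of the tall steel beaker, half-way up: round, open at the top, 64 mm outside and 56 mm inside diameter, 105 mm high, with a thick heavy floor (inside floor 9 mm above its underside), about 0.26 kg; z points up to the mouth. Local z: inside floor at -43.5 mm, rim at +52.5 mm
- short_1_mid (a point): centre of a short steel beaker, half-way up: round, open at the top, 64 mm outside and 56 mm inside diameter, 75 mm high, thick heavy floor, about 0.2 kg; z up. May be absent
- short_2_mid (a point): centre of a short steel beaker, half-way up: round, open at the top, 64 mm outside and 56 mm inside diameter, 75 mm high, thick heavy floor, about 0.2 kg; z up. May be absent
- brush_grip (a point): centre of the bottle brush's handle, a grey square bar 20 x 20 mm and 66 mm long, its sides along the local x and y axes; the brush is 191 mm long, 70 g, and stands bristles down in its holder at the start; z runs from the bristles to the handle; the flat foot of the bristles lies 158 mm below this point
- brush_tip (a point): centre of the flat foot of the brush's white bristle head, which is rigid, 32 mm in diameter (35 mm over its grey rings) and 75 mm long, with a thin rod 60 mm long between it and the handle
- holder_floor (a point): centre of the inside floor of the brush holder, a white plastic cup fixed to the bench, on a slightly wider foot: 60 mm outside and 52 mm inside diameter, 60 mm high, its floor 6 mm above the bench
- jar: a closed amber glass jar, 52 mm across and 70 mm high, standing among the beakers; its origin is the centre of its underside; not part of the job, to be left where it is
- weight: a brass weight with a knob, 40 mm across, 74 mm high, standing between two stirrers; its origin is the centre of its underside; not part of the job, to be left where it is
- timer: a grey box 50 x 40 x 30 mm between two stirrers; its origin is the centre of its underside; not part of the job, to be left where it is
Mind the look-alikes: they are no part of the job. What is shaped like the stirrer_b but pink is not meant.

How it is judged:
On the way, in this order (a step that is already met when the one before it is completed fails the run):
1. the brush reaches the floor of the tall beaker (x of brush_tip in the frame of tall_mid between -0.014 and 0.014 m and y of brush_tip in the frame of tall_mid between -0.014 and 0.014 m and z of brush_tip in the frame of tall_mid below -0.032 m), for 0.05 s.
2. it is drawn up to the upper half, still inside (x of brush_tip in the frame of tall_mid between -0.014 and 0.014 m and y of brush_tip in the frame of tall_mid between -0.014 and 0.014 m and z of brush_tip in the frame of tall_mid between 0 and 0.0525 m), for 0.05 s.
3. it goes down to the floor again (all of step 1), for 0.05 s.
4. it is drawn up again (all of step 2), for 0.05 s.
5. it goes down to the floor a third time (all of step 3), for 0.05 s.
6. it is drawn up a third time (all of step 4), for 0.05 s.
7. the brush stands in its holder again, let go (horizontal distance between brush_tip and holder_floor below 0.016 m and z of brush_tip in the frame of holder_floor below 0.012 m and angle between brush_grip's own z axis and vertical below 0.35 rad and contact force between brush and the fingers below 0.1 N), for 0.3 s.
At the end, for the whole second after the job is handed in: Each beaker upright (0.1 rad) within 20 mm of the middle of the plate of its own stirrer, whose key is down past 8.5 mm; sound keys without a beaker still up (under 3.5 mm); brush in its holder, foot within 12 mm of the floor and 16 mm of the middle, lean under 0.35 rad ((((horizontal distance between tall_mid and stirrer_b below 0.02 m and z of tall_mid in the frame of stirrer_b below 0.1035 m and angle between tall_mid's own z axis and vertical below 0.1 rad) and value of joint key_b above 0.0085 m) or ((horizontal distance between tall_mid and stirrer_d below 0.02 m and z of tall_mid in the frame of stirrer_d below 0.1035 m and angle between tall_mid's own z axis and vertical below 0.1 rad) and value of joint key_d above 0.0085 m) or ((horizontal distance between tall_mid and stirrer_e below 0.02 m and z of tall_mid in the frame of stirrer_e below 0.1035 m and angle between tall_mid's own z axis and vertical below 0.1 rad) and value of joint key_e above 0.0085 m)) and (((horizontal distance between short_1_mid and stirrer_b below 0.02 m and z of short_1_mid in the frame of stirrer_b below 0.0885 m and angle between short_1_mid's own z axis and vertical below 0.1 rad) and value of joint key_b above 0.0085 m) or ((horizontal distance between short_1_mid and stirrer_d below 0.02 m and z of short_1_mid in the frame of stirrer_d below 0.0885 m and angle between short_1_mid's own z axis and vertical below 0.1 rad) and value of joint key_d above 0.0085 m) or ((horizontal distance between short_1_mid and stirrer_e below 0.02 m and z of short_1_mid in the frame of stirrer_e below 0.0885 m and angle between short_1_mid's own z axis and vertical below 0.1 rad) and value of joint key_e above 0.0085 m)) and (((horizontal distance between short_2_mid and stirrer_b below 0.02 m and z of short_2_mid in the frame of stirrer_b below 0.0885 m and angle between short_2_mid's own z axis and vertical below 0.1 rad) and value of joint key_b above 0.0085 m) or ((horizontal distance between short_2_mid and stirrer_d below 0.02 m and z of short_2_mid in the frame of stirrer_d below 0.0885 m and angle between short_2_mid's own z axis and vertical below 0.1 rad) and value of joint key_d above 0.0085 m) or ((horizontal distance between short_2_mid and stirrer_e below 0.02 m and z of short_2_mid in the frame of stirrer_e below 0.0885 m and angle between short_2_mid's own z axis and vertical below 0.1 rad) and value of joint key_e above 0.0085 m)) and (value of joint key_b below 0.0035 m or (horizontal distance between tall_mid and stirrer_b below 0.02 m and z of tall_mid in the frame of stirrer_b below 0.1035 m and angle between tall_mid's own z axis and vertical below 0.1 rad) or (horizontal distance between short_1_mid and stirrer_b below 0.02 m and z of short_1_mid in the frame of stirrer_b below 0.0885 m and angle between short_1_mid's own z axis and vertical below 0.1 rad) or (horizontal distance between short_2_mid and stirrer_b below 0.02 m and z of short_2_mid in the frame of stirrer_b below 0.0885 m and angle between short_2_mid's own z axis and vertical below 0.1 rad)) and (value of joint key_d below 0.0035 m or (horizontal distance between tall_mid and stirrer_d below 0.02 m and z of tall_mid in the frame of stirrer_d below 0.1035 m and angle between tall_mid's own z axis and vertical below 0.1 rad) or (horizontal distance between short_1_mid and stirrer_d below 0.02 m and z of short_1_mid in the frame of stirrer_d below 0.0885 m and angle between short_1_mid's own z axis and vertical below 0.1 rad) or (horizontal distance between short_2_mid and stirrer_d below 0.02 m and z of short_2_mid in the frame of stirrer_d below 0.0885 m and angle between short_2_mid's own z axis and vertical below 0.1 rad)) and (value of joint key_e below 0.0035 m or (horizontal distance between tall_mid and stirrer_e below 0.02 m and z of tall_mid in the frame of stirrer_e below 0.1035 m and angle between tall_mid's own z axis and vertical below 0.1 rad) or (horizontal distance between short_1_mid and stirrer_e below 0.02 m and z of short_1_mid in the frame of stirrer_e below 0.0885 m and angle between short_1_mid's own z axis and vertical below 0.1 rad) or (horizontal distance between short_2_mid and stirrer_e below 0.02 m and z of short_2_mid in the frame of stirrer_e below 0.0885 m and angle between short_2_mid's own z axis and vertical below 0.1 rad)) and horizontal distance between brush_tip and holder_floor below 0.016 m and z of brush_tip in the frame of holder_floor below 0.012 m and angle between brush_grip's own z axis and vertical below 0.35 rad); the robot touches nothing.
It fails at once if a key or stirrer is pressed with more than 45 N (contact force between any of the arm, the fingers and stirrer_a above 45 N or contact force between any of the arm, the fingers and stirrer_b above 45 N or contact force between any of the arm, the fingers and stirrer_c above 45 N or contact force between any of the arm, the fingers and stirrer_d above 45 N or contact force between any of the arm, the fingers and stirrer_e above 45 N).
It fails at once if the jar, the weight or the timer is shifted by more than 40 mm (distance of any of jar, weight, timer from where it was at the start of the episode above 0.04 m).
Of short_1, short_2 only 1 to 2 are there at a start; the rules pass over those that are not, and their reading is None.
At some moment in a run one of tall, short_1, short_2 may be knocked a few centimetres aside while the robot is not near it.
It also fails if it takes over 210 s, if anything falls off the work surface, if the arm or the gripper's body presses on something with over 40 N, if the wrist force passes 120 N, or if a joint passes its speed limit or range.

## Robot

A 6-joint arm with a two-finger parallel gripper is mounted at the origin on the work surface. World frame = base frame: x ahead of the robot, y to its left, z up, the work surface at z = 0. Lengths are in m, angles in rad, forces in N, time in s.
With the tool pointing down it reaches from about 0.375 to 0.975 m from the base axis. Payload 3.8 kg.
Tool frame: the origin (TCP) lies on the centre line of the jaws, within the pads' length; the fingertips stand 8 mm ahead of it and the grasp point (between the pads) lies 11 mm behind it; z points along the fingers, y is the direction in which the jaws open and shut (so a half turn about z gives the same grasp; the last joint's range is limited). The gripper opens to 85 mm and grips with 20 to 120 N. Pads are 22 mm wide; open, the fingers measure 114 mm over their backs; the gripper's body (76 mm by 85 mm) begins 54 mm behind the grasp point. The pads swing forward as they close: fully open they stand 13 mm farther back than shut.
Start: joints at [-1.162, 0.264, 1.604, -0, 1.274, -0.037], TCP at [0.291, -0.609, 0.239] pointing down, gripper open.
Joint ranges: [-2.63, 2.63], [-0.94, 2.18], [0.31, 2.57], [-1.31, 4.45], [0, 2.66], [-2.55, 2.55]. Speed limits (rad/s): [2.57, 2.57, 3.14, 3.14, 3.14, 3.14].

## Interface

Orientations are given as a rotation vector (axis times angle).
In Python, from workcell import bot gives the robot as it stands.
- The arm moves only by the tool arm_command, never from a script. Its arguments are lists of equal length, an entry for each row: "slide": the shift along the tool's x, y, z in m, a list of three; "angular": the turn, a rotation vector about the tool's x, y, z in degrees, a list of three; "hand": the finger opening in m, from 0 to 0.0854. A call has exactly 8 rows; each row shifts and turns the pose as measured when the row begins, along the tool's axes as they then stand; what a row does not reach is not made up. A row lasts 1/10 s, in which the tool goes at most 50 mm and 8.59 degrees, less where a joint would pass 70% of its speed; a pose out of reach is approached as far as the arm can. A call is refused whole if a number of a shift passes 0.05 or a number of a turn 8.59, either way. A call with a gripper value outside its range is refused whole. The fingers move at their own pace and stop on an object; "squeeze" is the grip in N (left out, the last holds). Time passes only in rows, so rows that do not move let the fingers close, or fill a call up. It gives the time, the measured TCP pose, the force and the opening at its end, in the units of the state.
- bot.read_state(): the state, without advancing time (a new reading comes with each control period).
- bot.read_camera(name): name is "side" or "top"; returns the picture (384x512x3 uint8, red, green, blue); there is no depth.
- bot.get_calibration(name): a dict with "fx", "fy", "cx", "cy" (pixels), "R" (3x3) and "t" (3): a world point X has camera coordinates R X + t. Camera axes: x right, y down, z forward; pixel columns grow to the right and rows downward; lengths in m; the calibration is good to about 2 mm. A picture is of the moment at which its call begins. get_calibration takes no time and is no camera call.
- bot.finish_job(): hands the job in, once; it reports no verdict.
The state is a dict: "time": time; "q": joint angles; "joint_vel": joint speeds; "joint_torque": joint torques, N m; "tool_pos": TCP position; "tcp_rot": TCP orientation; "wrist_force": force on the tool from outside, world axes, zero at the start; "torque": the same for the moment, N m; "width": opening from 0.0 (shut) to 1.0 (fully open).
Only numpy, scipy, OpenCV 4.12 (cv2) and the standard library are available. Lean on these libraries where they do the work, as an engineer would, in place of code of your own. Each camera call takes 0.05 s, during which the arm holds its last target.

## Working session

There is one attempt and no reset: what is moved stays moved. The work goes in short steps, Python scripts to look and compute and a tool call to move; the robot and the scene stay as the last step left them, time stands still between calls to the robot, and variables do not carry over. Pictures are saved under pics/ and viewed, and the job is handed in when it is done.

Besides the shell and the picture viewer there is one more tool, called after "Emit:" as a command line: name --argument value ..., lists and objects as JSON in quotes. arm_command: Moves the arm, as the interface text tells. Its arguments: {"type":"object","properties":{"slide":{"type":"array","items":{"type":"array","items":{"type":"number"}}},"angular":{"type":"array","items":{"type":"array","items":{"type":"number"}}},"hand":{"type":"array","items":{"type":"number"}},"squeeze":{"type":"number"}},"required":["slide","angular","hand"]}

```bash
ls; mkdir -p pics; python3 - <<'E'
from workcell import bot
import cv2
for n in ("side","top"):
    im=bot.read_camera(n); cv2.imwrite(f"pics/{n}0.png",cv2.resize(im[:,:,::-1],(800,600),interpolation=cv2.INTER_CUBIC)); cv2.imwrite(f"pics/{n}0_raw.png",im[:,:,::-1])
    c=bot.get_calibration(n); print(n,c)
print(bot.read_state())
E
```

```text
pics
side {'fx': 452.1699753585395, 'fy': 452.1699753585395, 'cx': 258.6226401565099, 'cy': 192.3547219814274, 'R': array([[-0.96462245, -0.26343452,  0.01028521],
       [-0.20442513,  0.72277235, -0.66015945],
       [ 0.16647492, -0.63890718, -0.75105507]]), 't': array([0.43517972, 0.18088182, 1.23262364])}
top {'fx': 475.94467949207626, 'fy': 475.94467949207626, 'cx': 251.30797356919265, 'cy': 193.5529715655645, 'R': array([[-0.00634483, -0.9999719 , -0.0039921 ],
       [-0.99310652,  0.00676844, -0.11701975],
       [ 0.11704348,  0.00322211, -0.99312156]]), 't': array([0.00935319, 0.45380328, 1.53916768])}
{'time': 0.1, 'q': array([-1.16187889e+00,  2.64733322e-01,  1.60525209e+00,  9.10758552e-06,
        1.27369770e+00, -3.69075493e-02]), 'joint_vel': array([ 0.00021156, -0.00130813, -0.00265681,  0.00184448,  0.00095606,
        0.00038263]), 'joint_torque': array([ 4.83582771e-04, -5.16704607e+01, -3.68589520e+01, -4.62347805e-05,
        6.27091562e-03, -2.32780741e-05]), 'tool_pos': array([ 0.29079938, -0.60842719,  0.23804119]), 'tcp_rot': array([-3.06185822e+00, -6.94056363e-01,  5.93437236e-04]), 'wrist_force': array([ 0.2153346 ,  0.26917999, -0.92864352]), 'torque': array([0.02797274, 0.02809421, 0.00087682]), 'width': 0.9976442521898733}
```

View pics/side0.png

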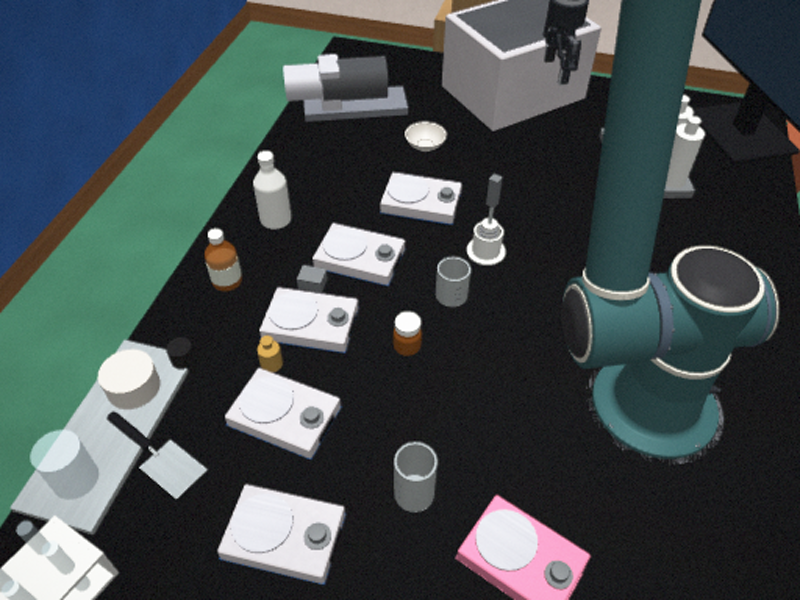

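View pics/top0.png

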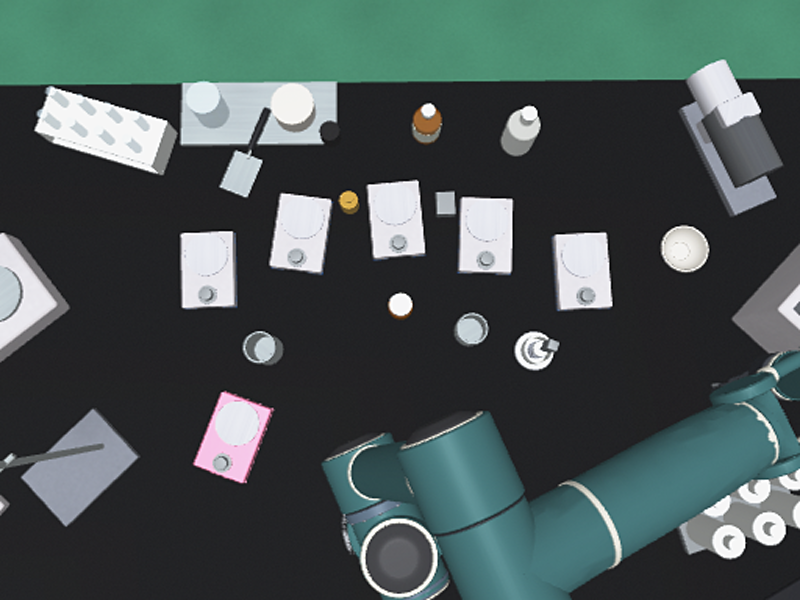

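```bash
cat > h.py <<'E'
import numpy as np, cv2
from workcell import bot
from scipy.spatial.transform import Rotation as Ro
def cal(n):
    c=bot.get_calibration(n); return c
def back(n,u,v,z):
    c=cal(n); R=c['R'];t=c['t']
    d=R.T@np.array([(u-c['cx'])/c['fx'],(v-c['cy'])/c['fy'],1.0]); o=-R.T@t
    return o+d*(z-o[2])/d[2]
def proj(n,X):
    c=cal(n); p=c['R']@np.asarray(X,float)+c['t']; return np.array([c['fx']*p[0]/p[2]+c['cx'],c['fy']*p[1]/p[2]+c['cy']])
def crop(im,u0,v0,u1,v1,s,name):
    cv2.imwrite(name,cv2.resize(im[v0:v1,u0:u1],None,fx=s,fy=s,interpolation=cv2.INTER_CUBIC))
E
python3 - <<'E'
from h import *
t=cv2.imread('pics/top0_raw.png'); s=cv2.imread('pics/side0_raw.png')
crop(t,110,110,260,240,5,'pics/c1.png'); crop(t,225,110,400,240,4,'pics/c2.png')
crop(s,130,90,345,240,3,'pics/c3.png'); crop(s,130,220,345,384,3,'pics/c4.png')
E
```

```text
(no output)
```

View pics/c1.png

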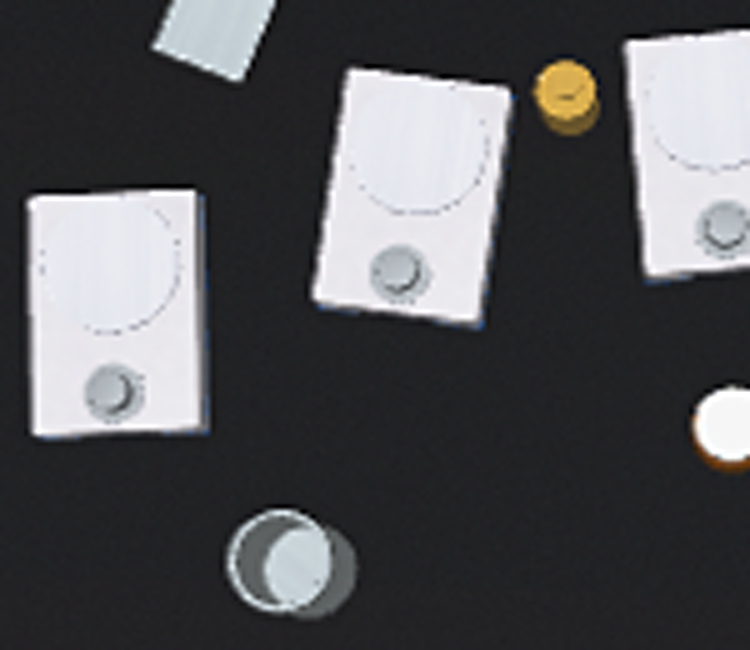

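View pics/c2.png

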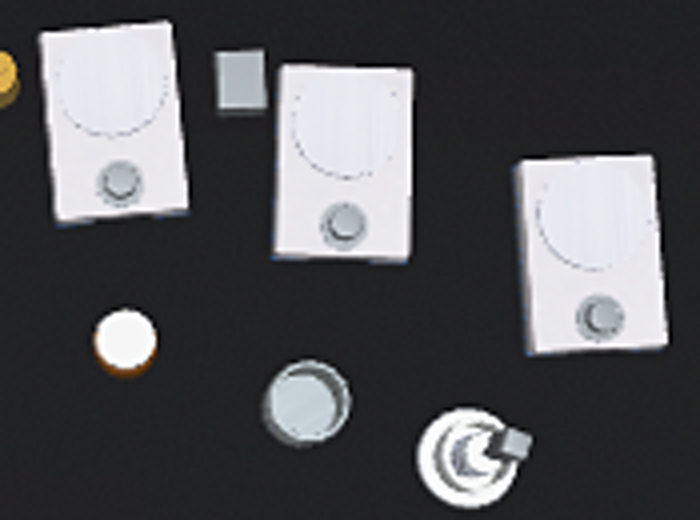

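View pics/c3.png

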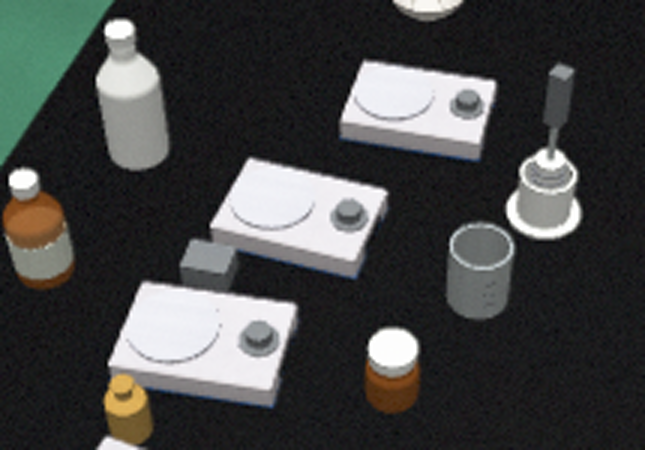

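View pics/c4.png

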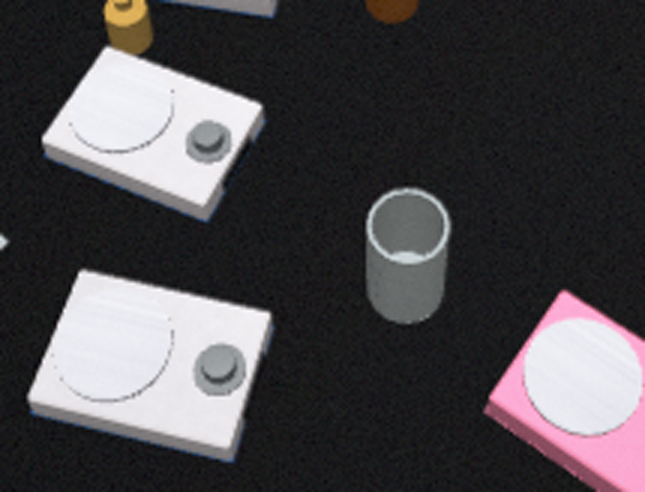

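```bash
python3 - <<'E'
from h import *
A=lambda x,y:(110+x/5,110+y/5); B=lambda x,y:(225+x/4,110+y/4)
C=lambda x,y:(130+x/3,90+y/3); D=lambda x,y:(130+x/3,220+y/3)
np.set_printoptions(precision=4,suppress=True)
keys=[A(109,390),A(398,269),B(121,181),B(345,224),B(602,316)]
pl=[A(112,262),A(420,143),B(112,78),B(345,121),B(597,212)]
skeys=[D(219,362),D(208,135),C(259,331),C(349,208),C(467,99)]
for k,p,s in zip(keys,pl,skeys):
    K=back('top',*k,.057);P=back('top',*p,.046);S=back('side',*s,.057)
    print('key',K[:2],'plate',P[:2],'dist',np.linalg.norm((K-P)[:2]),'dir',np.degrees(np.arctan2(*(P-K)[:2][::-1])),'sidekey',S[:2])
print('tall',back('top',*A(280,561),.105)[:2],back('side',*D(408,226),.105)[:2])
print('short',back('top',*B(308,401),.075)[:2],back('side',*C(482,250),.075)[:2])
print('jar',back('top',*B(126,338),.07)[:2]); print('weight',back('top',*A(566,91),.074)[:2])
print('timer',back('top',*B(243,79),.03)[:2])
print('holderfoot',back('top',*B(467,457),.003)[:2],'rim side',back('side',*C(547,178),.06)[:2],'foot side',back('side',*C(544,212),.003)[:2])
for z in (.19,.197,.2): print('handletop',back('top',*B(517,443),z)[:2],back('side',*C(562,72),z)[:2])
E
```

```text
key [0.471  0.3926] plate [0.557  0.3954] dist 0.08609676328895727 dir 1.867507334226388 sidekey [0.473  0.3963]
key [0.5491 0.2063] plate [0.6352 0.194 ] dist 0.08702574295151301 dir -8.114896739927655 sidekey [0.5496 0.212 ]
key [ 0.5758 -0.0074] plate [ 0.6645 -0.0006] dist 0.088924762452799 dir 4.342275861013876 sidekey [ 0.5776 -0.0034]
key [ 0.539  -0.1889] plate [ 0.6269 -0.1921] dist 0.08789364400776446 dir -2.075253403965295 sidekey [ 0.542  -0.1863]
key [ 0.4623 -0.3945] plate [ 0.5494 -0.3964] dist 0.08712762417900655 dir -1.2693665724509586 sidekey [ 0.4639 -0.3886]
tall [0.3569 0.2715] [0.3597 0.2745]
short [ 0.3937 -0.1543] [ 0.3942 -0.1481]
jar [ 0.4456 -0.0104]
weight [0.6623 0.096 ]
timer [ 0.6669 -0.1099]
holderfoot [ 0.3522 -0.2925] rim side [ 0.3534 -0.2834] foot side [ 0.3524 -0.2909]
handletop [ 0.3525 -0.2945] [ 0.3542 -0.2976]
handletop [ 0.3521 -0.293 ] [ 0.3534 -0.2888]
handletop [ 0.3519 -0.2923] [ 0.353 -0.285]
```

```bash
python3 - <<'E'
from h import *
t=cv2.imread('pics/top0_raw.png'); s=cv2.imread('pics/side0_raw.png')
a=cv2.resize(t[205:245,320:365],None,fx=13,fy=13,interpolation=cv2.INTER_LANCZOS4)[:520]
b=cv2.resize(s[105:170,295:345],None,fx=8,fy=8,interpolation=cv2.INTER_LANCZOS4)
im=np.zeros((520,585+400-200,3),np.uint8)
a=cv2.resize(t[205:245,330:360],None,fx=13,fy=13,interpolation=cv2.INTER_LANCZOS4)
im[:520,:390]=a; im[:520,390:785]=b[:,:395]
cv2.imwrite('pics/c5.png',im)
E
```

```text
(no output)
```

View pics/c5.png

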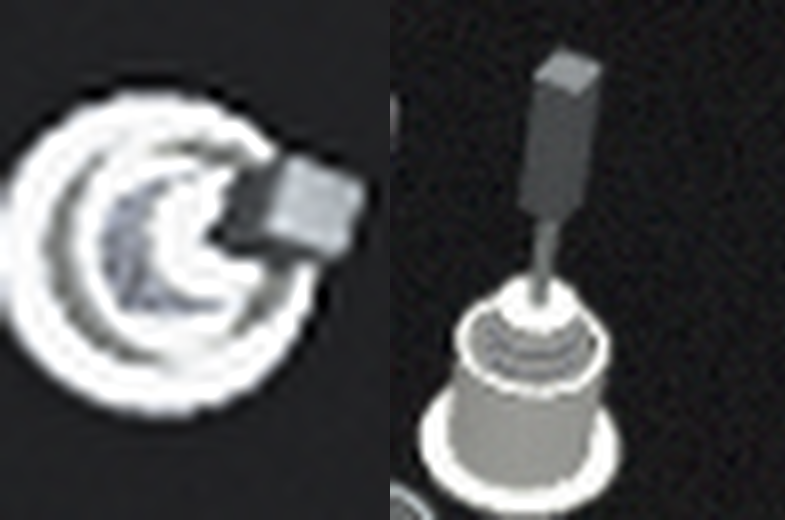

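```bash
python3 - <<'E'
from h import *
np.set_printoptions(precision=4,suppress=True)
T=lambda x,y:(330+x/13-.46,205+y/13-.46); S=lambda x,y:(295+(x-390)/8-.44,105+y/8-.44)
cs=[back('top',*T(*c),.197)[:2] for c in [(298,155),(365,185),(345,258),(275,225)]]
print(np.array(cs)); 
for i in range(4):
    d=cs[(i+1)%4]-cs[i]; print(np.degrees(np.arctan2(d[1],d[0]))%90, np.linalg.norm(d))
cs=[back('side',*S(*c),.197)[:2] for c in [(565,48),(602,68),(575,95),(535,75)]]
print(np.array(cs))
for i in range(4):
    d=cs[(i+1)%4]-cs[i]; print(np.degrees(np.arctan2(d[1],d[0]))%90, np.linalg.norm(d))
def tri(a,b):
    rows=[]
    def f(X): return np.r_[proj('top',X)-a,proj('side',X)-b]
    from scipy.optimize import least_squares
    r=least_squares(f,[.35,-.29,.1]); return r.x,r.fun
print('handle top',tri(T(320,206),S(568,70)))
print('rim?',back('top',*T(155,252),.006)[:2], back('side',*S(532,338),.06)[:2])
print('rod head top side',[back('side',*S(540,302),.081)[:2]], 'top', back('top',*T(195,222),.081)[:2])
E
```

```text
[[ 0.3646 -0.2882]
 [ 0.3578 -0.3029]
 [ 0.3415 -0.2979]
 [ 0.349  -0.2825]]
65.2170197764664 0.016267065211082933
72.95376169374984 0.017038554109230514
64.11170022005986 0.01711929606027522
70.20497598247388 0.016616142993797847
[[ 0.3588 -0.3038]
 [ 0.3436 -0.2961]
 [ 0.3503 -0.278 ]
 [ 0.3666 -0.2853]]
63.05338088894297 0.017092798122915597
69.46757653139804 0.019309733628435813
65.82363648785322 0.017774656682987965
67.32124292644686 0.020103678053041425
handle top (array([ 0.3544, -0.2929,  0.1958]), array([-0.0255, -0.3911,  0.3883,  0.0769]))
rim? [ 0.3531 -0.291 ] [ 0.3557 -0.2949]
rod head top side [array([ 0.3543, -0.2932])] top [ 0.3564 -0.287 ]
```

```bash
cat >> h.py <<'E'
def pose():
    s=bot.read_state(); return s, np.array(s['tool_pos']), Ro.from_rotvec(s['tcp_rot'])
def plan(target,yaw=None,vmax=.048,wmax=8.4):
    """print tool-frame rows to reach target with tool down and tool-x at yaw deg"""
    s,p,R=pose(); target=np.array(target,float)
    xa=R.as_matrix()[:,0]; cur=np.degrees(np.arctan2(xa[1],xa[0]))
    if yaw is None: yaw=cur
    Rt=Ro.from_matrix(np.array([[np.cos(np.radians(yaw)),np.sin(np.radians(yaw)),0],[np.sin(np.radians(yaw)),-np.cos(np.radians(yaw)),0],[0,0,-1]]).T if 0 else np.column_stack([[np.cos(np.radians(yaw)),np.sin(np.radians(yaw)),0],[np.sin(np.radians(yaw)),-np.cos(np.radians(yaw)),0],[0,0,-1]]))
    w=(R.inv()*Rt).as_rotvec(degrees=True); d=target-p
    n=max(1,int(np.ceil(np.linalg.norm(d)/vmax)),int(np.ceil(np.abs(w).max()/wmax)))
    print('t %.2f pos %s yaw %.1f d %s n %d w %s F %s width %.3f'%(s['time'],p.round(4),cur,d.round(4),n,w.round(2),np.round(s['wrist_force'],2),s['width']*.0854))
    out=[]; Rc=R
    for i in range(n):
        out.append((Rc.inv().apply(d/n)).round(4).tolist()); Rc=Rc*Ro.from_rotvec(w/n,degrees=True)
    print('slide',out); print('ang each',(w/n).round(2))
E
python3 -c "
from h import *
plan([.354,-.292,.239],67.5)"
```

```text
t 0.10 pos [ 0.2908 -0.6084  0.238 ] yaw 25.5 d [0.0632 0.3164 0.001 ] n 7 w [ -0.11  -0.05 -41.96] F [ 0.22  0.27 -0.93] width 0.085
slide [[0.0276, -0.0369, -0.0001], [0.0313, -0.0338, -0.0001], [0.0347, -0.0303, -0.0001], [0.0377, -0.0266, -0.0001], [0.0402, -0.0225, -0.0001], [0.0424, -0.0182, -0.0001], [0.044, -0.0136, -0.0001]]
ang each [-0.02 -0.01 -5.99]
```

Emit:
arm_command --slide '[[0.028, -0.037, 0], [0.031, -0.034, 0], [0.035, -0.03, 0], [0.038, -0.027, 0], [0.04, -0.022, 0], [0.042, -0.018, 0], [0.044, -0.014, 0], [0, 0, 0]]' --angular '[[0, 0, -6], [0, 0, -6], [0, 0, -6], [0, 0, -6], [0, 0, -6], [0, 0, -6], [0, 0, -6], [0, 0, 0]]' --hand '[0.06, 0.06, 0.06, 0.06, 0.06, 0.06, 0.06, 0.06]'

```text
time: 0.9
tool_pos: [0.3494, -0.2795, 0.2318]
tcp_rot: [-2.579, -1.773, -0.002]
wrist_force: [-0.0, -1.2, -0.5]
width: 0.704
```

```bash
python3 -c "
from h import *
plan([.354,-.292,.239],67.5)"
```

```text
t 0.90 pos [ 0.3494 -0.2795  0.2318] yaw 69.0 d [ 0.0046 -0.0125  0.0072] n 1 w [-0.5  -0.44  1.52] F [-0.03 -1.18 -0.49] width 0.060
slide [[-0.0099, 0.0087, -0.0074]]
ang each [-0.5  -0.44  1.52]
```

Emit:
arm_command --slide '[[-0.01, 0.009, -0.007], [0, 0, 0], [0, 0, 0], [0, 0, 0], [0, 0, 0], [0, 0, 0], [0, 0, 0], [0, 0, 0]]' --angular '[[-0.5, -0.4, 1.5], [0, 0, 0], [0, 0, 0], [0, 0, 0], [0, 0, 0], [0, 0, 0], [0, 0, 0], [0, 0, 0]]' --hand '[0.06, 0.06, 0.06, 0.06, 0.06, 0.06, 0.06, 0.06]'

```text
time: 1.7
tool_pos: [0.3538, -0.2972, 0.2385]
tcp_rot: [2.619, 1.734, -0.002]
wrist_force: [0.2, 0.1, -0.2]
width: 0.704
```

```bash
python3 -c "
from h import *
plan([.354,-.292,.156],67.5)
for n in ('side','top'):
    im=bot.read_camera(n)[:,:,::-1].copy(); cv2.imwrite(f'pics/{n}1.png',cv2.resize(im,(800,600)))
"
```

```text
t 1.70 pos [ 0.3538 -0.2972  0.2385] yaw 67.0 d [ 0.0002  0.0052 -0.0825] n 2 w [-0.02  0.06 -0.49] F [ 0.22  0.11 -0.23] width 0.060
slide [[0.0025, -0.0009, 0.0412], [0.0024, -0.0009, 0.0412]]
ang each [-0.01  0.03 -0.24]
```

View pics/side1.png

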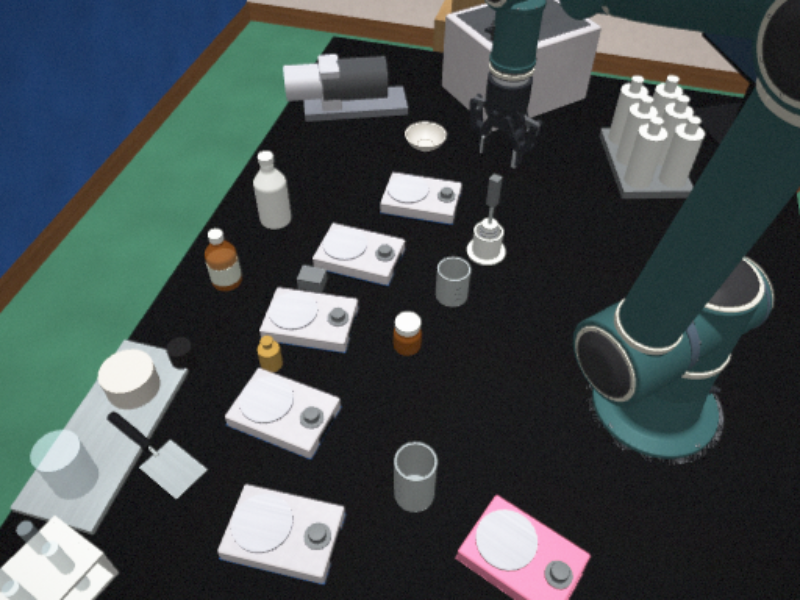

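View pics/top1.png

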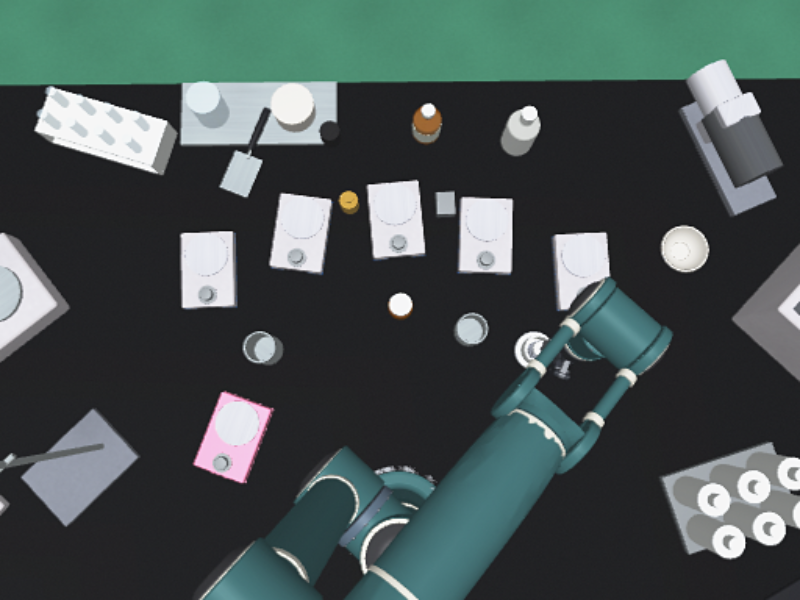

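```bash
python3 -c "
from h import *
print(proj('side',[.3538,-.2972,.2305])*1.5625, proj('side',[.354,-.292,.2])*1.5625)"
```

```text
[498.36553743 161.00029869] [495.97446216 175.75276243]
```

Emit:
arm_command --slide '[[0.005, -0.002, 0], [0, 0, 0], [0, 0, 0.03], [0, 0, 0.03], [0, 0, 0.02], [0, 0, 0], [0, 0, 0], [0, 0, 0]]' --angular '[[0, 0, -0.4], [0, 0, 0], [0, 0, 0], [0, 0, 0], [0, 0, 0], [0, 0, 0], [0, 0, 0], [0, 0, 0]]' --hand '[0.06, 0.06, 0.06, 0.06, 0.06, 0.06, 0.06, 0.06]'

```text
time: 2.6
tool_pos: [0.356, -0.2916, 0.1596]
tcp_rot: [2.605, 1.744, 0.001]
wrist_force: [0.3, -0.2, 0.2]
width: 0.702
```

```bash
python3 -c "
from h import *
plan([.354,-.292,.156],67.5)
a=bot.read_camera('side')[80:180,280:380,::-1]; cv2.imwrite('pics/a2.png',cv2.resize(a,None,fx=6,fy=6,interpolation=cv2.INTER_CUBIC))
"
```

```text
t 2.60 pos [ 0.356  -0.2916  0.1596] yaw 67.6 d [-0.002  -0.0004 -0.0036] n 1 w [0.32 0.18 0.1 ] F [ 0.25 -0.23  0.23] width 0.060
slide [[-0.0011, -0.0017, 0.0036]]
ang each [0.32 0.18 0.1 ]
```

View pics/a2.png

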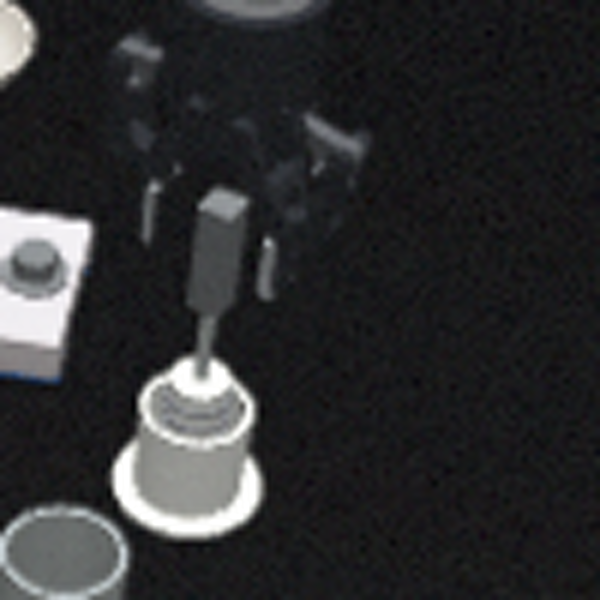

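Handle sits between the fingers, centred. Close.

Emit:
arm_command --slide '[[-0.001, -0.001, 0.003], [0, 0, 0], [0, 0, 0], [0, 0, 0], [0, 0, 0], [0, 0, 0], [0, 0, 0], [0, 0, 0]]' --angular '[[0, 0, 0], [0, 0, 0], [0, 0, 0], [0, 0, 0], [0, 0, 0], [0, 0, 0], [0, 0, 0], [0, 0, 0]]' --hand '[0.06, 0.04, 0.03, 0.024, 0.01, 0.01, 0.01, 0.01]' --squeeze 40

```text
time: 3.45
tool_pos: [0.3566, -0.2942, 0.1603]
tcp_rot: [2.599, 1.74, 0.003]
wrist_force: [0.1, 0.7, 0.4]
width: 0.229
```

```bash
python3 -c "
from h import *
plan([.354,-.292,.29],67.5)
"
```

```text
t 3.45 pos [ 0.3566 -0.2942  0.1603] yaw 67.6 d [-0.0026  0.0022  0.1297] n 3 w [0.72 0.33 0.09] F [0.15 0.7  0.44] width 0.020
slide [[0.0001, -0.0006, -0.0432], [0.0002, -0.0007, -0.0432], [0.0003, -0.0009, -0.0432]]
ang each [0.24 0.11 0.03]
```

Emit:
arm_command --slide '[[0, 0, -0.03], [0, 0, -0.04], [0, 0, -0.04], [0, 0, -0.03], [0, 0, 0], [0, 0, 0], [0, 0, 0], [0, 0, 0]]' --angular '[[0.2, 0.1, 0], [0.2, 0.1, 0], [0.2, 0.1, 0], [0, 0, 0], [0, 0, 0], [0, 0, 0], [0, 0, 0], [0, 0, 0]]' --hand '[0.01, 0.01, 0.01, 0.01, 0.01, 0.01, 0.01, 0.01]'

```text
time: 4.25
tool_pos: [0.3535, -0.2911, 0.2999]
tcp_rot: [-2.604, -1.743, 0.003]
wrist_force: [0.3, 0.2, -0.8]
width: 0.232
```

```bash
python3 -c "
from h import *
for n in ('side','top'):
    im=bot.read_camera(n)[:,:,::-1].copy(); cv2.imwrite(f'pics/{n}3.png',cv2.resize(im,(800,600)));cv2.imwrite(f'pics/{n}3_raw.png',im)
plan([.358,.273,.30])
"
```

```text
t 4.35 pos [ 0.3534 -0.291   0.2997] yaw 67.6 d [4.60e-03 5.64e-01 3.00e-04] n 12 w [-0.49 -0.2   0.  ] F [-0.01 -0.   -1.49] width 0.019
slide [[0.0436, -0.0176, 0.0003], [0.0436, -0.0176, 0.0003], [0.0436, -0.0176, 0.0002], [0.0436, -0.0176, 0.0002], [0.0436, -0.0176, 0.0002], [0.0436, -0.0176, 0.0002], [0.0436, -0.0176, 0.0001], [0.0436, -0.0176, 0.0001], [0.0436, -0.0176, 0.0001], [0.0436, -0.0176, 0.0001], [0.0436, -0.0176, 0.0], [0.0436, -0.0176, 0.0]]
ang each [-0.04 -0.02  0.  ]
```

View pics/side3.png

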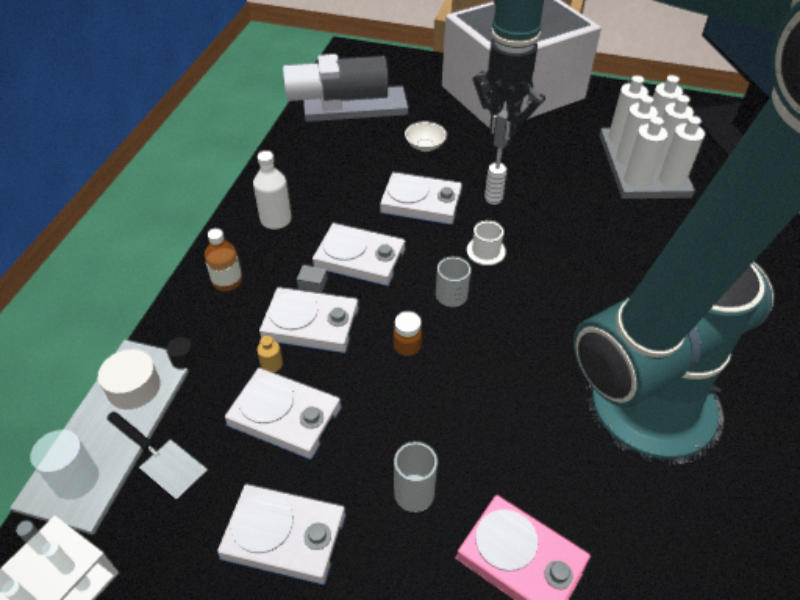

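Emit:
arm_command --slide '[[0.03, -0.002, 0], [0.044, -0.0025, 0], [0.044, -0.0025, 0], [0.044, -0.0025, 0], [0.044, -0.0025, 0], [0.044, -0.0025, 0], [0.044, -0.004, 0], [0.036, -0.02, 0]]' --angular '[[0, 0, 0], [0, 0, 0], [0, 0, 0], [0, 0, 0], [0, 0, 0], [0, 0, 0], [0, 0, 0], [0, 0, 0]]' --hand '[0.01, 0.01, 0.01, 0.01, 0.01, 0.01, 0.01, 0.01]'

```text
time: 5.15
tool_pos: [0.4447, 0.0359, 0.293]
tcp_rot: [-2.607, -1.722, 0.015]
wrist_force: [0.0, -0.4, -1.3]
width: 0.23
```

```bash
python3 -c "
from h import *
plan([.358,.273,.30],67.5)
"
```

```text
t 5.15 pos [0.4447 0.0359 0.293 ] yaw 66.9 d [-0.0867  0.2371  0.007 ] n 6 w [-1.1  -0.09 -0.61] F [ 0.03 -0.36 -1.33] width 0.020
slide [[0.0307, -0.0288, -0.0006], [0.0307, -0.0288, -0.0007], [0.0308, -0.0287, -0.0008], [0.0308, -0.0286, -0.0009], [0.0309, -0.0286, -0.001], [0.0309, -0.0285, -0.0011]]
ang each [-0.18 -0.01 -0.1 ]
```

Emit:
arm_command --slide '[[0.031, -0.029, -0.001], [0.031, -0.029, -0.001], [0.031, -0.029, -0.001], [0.031, -0.029, -0.001], [0.03, -0.029, -0.001], [0.015, -0.015, -0.001], [0, 0, 0], [0, 0, 0]]' --angular '[[-0.2, 0, -0.1], [-0.2, 0, -0.1], [-0.2, 0, -0.1], [-0.2, 0, -0.1], [-0.2, 0, -0.1], [-0.2, 0, -0.1], [0, 0, 0], [0, 0, 0]]' --hand '[0.01, 0.01, 0.01, 0.01, 0.01, 0.01, 0.01, 0.01]'

```text
time: 5.95
tool_pos: [0.3545, 0.2656, 0.2933]
tcp_rot: [-2.602, -1.755, 0.015]
wrist_force: [0.5, -0.3, -1.0]
width: 0.229
```

```bash
python3 -c "
from h import *
plan([.358,.273,.30],67.5)
for n in ('side','top'):
    im=bot.read_camera(n)[:,:,::-1].copy(); cv2.imwrite(f'pics/{n}4.png',cv2.resize(im,(800,600)));cv2.imwrite(f'pics/{n}4_raw.png',im)
crop(im,0,0,1,1,1,'pics/x.png')
im=cv2.imread('pics/side4_raw.png');crop(im,200,200,340,340,5,'pics/a4.png')
"
```

```text
t 5.95 pos [0.3545 0.2656 0.2933] yaw 68.0 d [0.0035 0.0074 0.0067] n 1 w [-0.42  0.36  0.5 ] F [ 0.55 -0.32 -0.97] width 0.020
slide [[0.0081, 0.0004, -0.0067]]
ang each [-0.42  0.36  0.5 ]
```

View pics/a4.png

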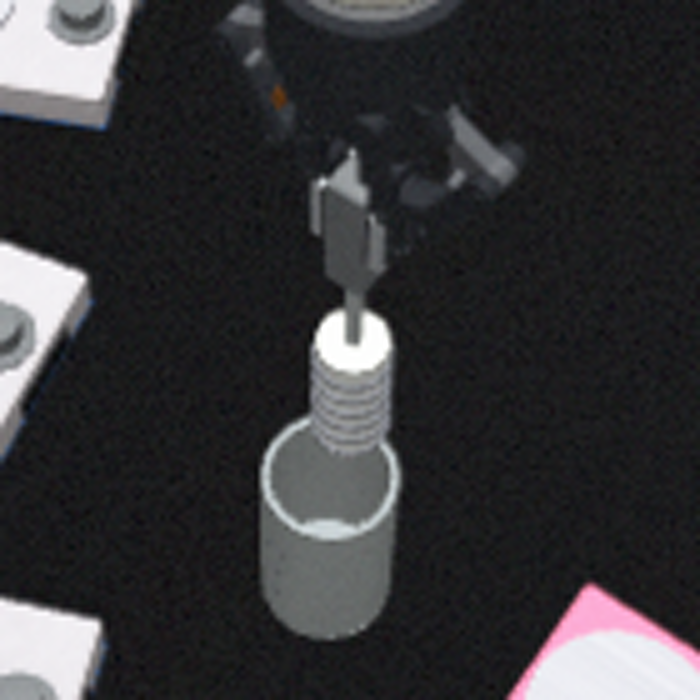

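View pics/top4.png

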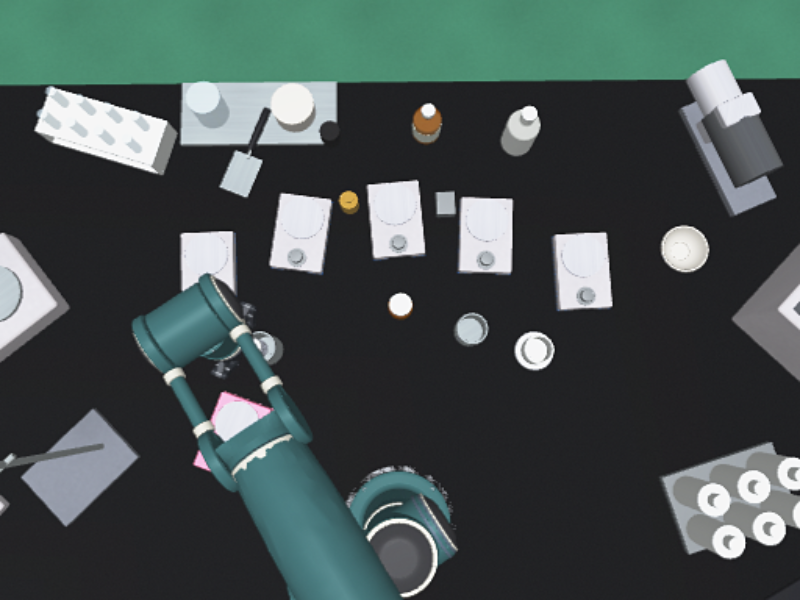

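```bash
python3 -c "
from h import *
q=lambda x,y:(200+x/5-.4,200+y/5-.4)
print('foot',back('side',*q(353,436),.139),'headtop',back('side',*q(353,342),.214),'rim',back('side',*q(331,477),.105))
"
```

```text
foot [0.35209014 0.26950187 0.139     ] headtop [0.35482455 0.26773849 0.214     ] rim [0.36038243 0.27383512 0.105     ]
```

Emit:
arm_command --slide '[[0.008, 0.003, 0], [0, 0, 0], [0, 0, 0.01], [0, 0, 0], [0, 0, 0], [0, 0, 0], [0, 0, 0], [0, 0, 0]]' --angular '[[-0.4, 0.4, 0], [0, 0, 0], [0, 0, 0], [0, 0, 0], [0, 0, 0], [0, 0, 0], [0, 0, 0], [0, 0, 0]]' --hand '[0.01, 0.01, 0.01, 0.01, 0.01, 0.01, 0.01, 0.01]'

```text
time: 6.85
tool_pos: [0.3633, 0.2679, 0.2817]
tcp_rot: [2.613, 1.744, 0.0]
wrist_force: [-0.3, -0.6, -0.7]
width: 0.233
```

```bash
python3 -c "
from h import *
plan([.36,.272,.24],67.5)
im=bot.read_camera('side')[:,:,::-1].copy()
crop(im,200,200,340,340,5,'pics/a5.png')
"
```

```text
t 6.85 pos [0.3633 0.2679 0.2817] yaw 67.4 d [-0.0033  0.0041 -0.0417] n 1 w [ 0.02  0.   -0.05] F [-0.3  -0.55 -0.68] width 0.020
slide [[0.0025, -0.0047, 0.0417]]
ang each [ 0.02  0.   -0.05]
```

View pics/a5.png

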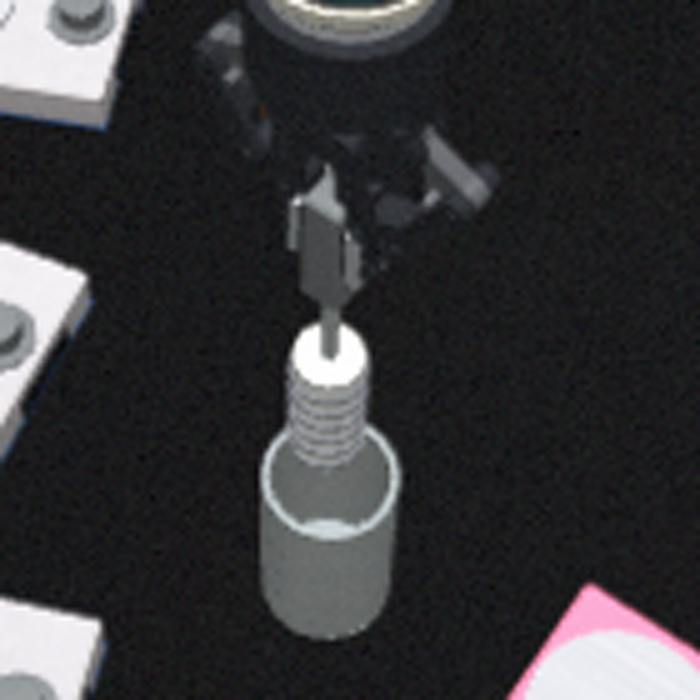

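```bash
python3 -c "
from h import *
q=lambda x,y:(200+x/5-.4,200+y/5-.4)
print('foot',back('side',*q(328,448),.1277),'headtop',back('side',*q(329,353),.2027),'rim',back('side',*q(331,477),.105))
"
```

```text
foot [0.36274117 0.27217813 0.1277    ] headtop [0.36479533 0.26893415 0.2027    ] rim [0.36038243 0.27383512 0.105     ]
```

Emit:
arm_command --slide '[[0.002, -0.004, 0], [0, 0, 0], [0, 0, 0.02], [0, 0, 0.02], [0, 0, 0.02], [0, 0, 0.01], [0, 0, 0], [0, 0, 0]]' --angular '[[0, 0, 0], [0, 0, 0], [0, 0, 0], [0, 0, 0], [0, 0, 0], [0, 0, 0], [0, 0, 0], [0, 0, 0]]' --hand '[0.01, 0.01, 0.01, 0.01, 0.01, 0.01, 0.01, 0.01]'

```text
time: 7.7
tool_pos: [0.3612, 0.2735, 0.2123]
tcp_rot: [2.611, 1.747, 0.009]
wrist_force: [0.3, -0.7, -1.2]
width: 0.226
```

```bash
python3 -c "
from h import *
plan([.36,.272,.168],67.5)
im=bot.read_camera('side')[:,:,::-1].copy()
crop(im,200,200,340,340,5,'pics/a6.png')
"
```

```text
t 7.70 pos [0.3612 0.2735 0.2123] yaw 67.6 d [-0.0012 -0.0015 -0.0443] n 1 w [ 0.19 -0.27  0.06] F [ 0.3  -0.66 -1.17] width 0.019
slide [[-0.0021, -0.0006, 0.0443]]
ang each [ 0.19 -0.27  0.06]
```

View pics/a6.png

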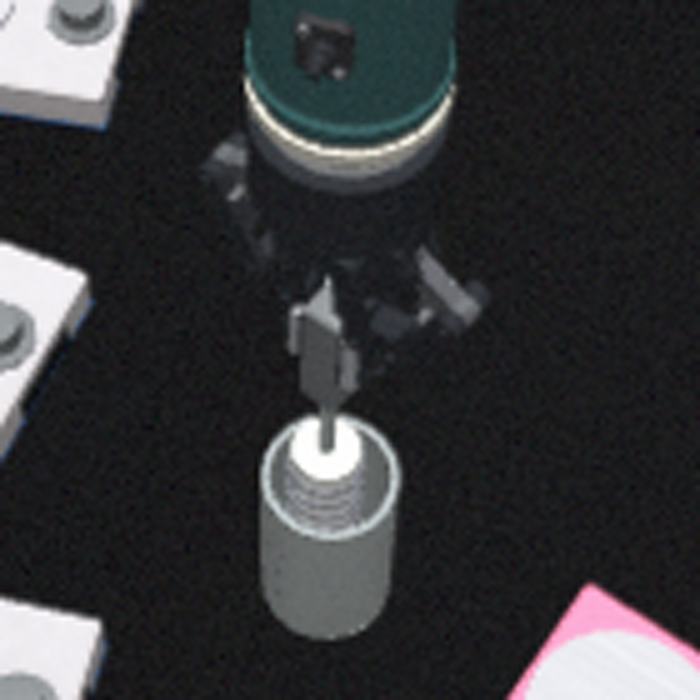

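Emit:
arm_command --slide '[[-0.002, 0, 0.015], [0, 0, 0.015], [0, 0, 0.012], [0, 0, 0.003], [0, 0, 0.001], [0, 0, 0], [0, 0, 0], [0, 0, 0]]' --angular '[[0, 0, 0], [0, 0, 0], [0, 0, 0], [0, 0, 0], [0, 0, 0], [0, 0, 0], [0, 0, 0], [0, 0, 0]]' --hand '[0.01, 0.01, 0.01, 0.01, 0.01, 0.01, 0.01, 0.01]'

```text
time: 8.55
tool_pos: [0.3631, 0.2731, 0.167]
tcp_rot: [2.611, 1.746, 0.021]
wrist_force: [0.2, -0.6, -0.7]
width: 0.229
```

```bash
python3 -c "
from h import *
plan([.36,.272,.167],67.5)
im=bot.read_camera('side')[:,:,::-1].copy()
crop(im,200,200,340,340,5,'pics/a7.png')
"
```

```text
t 8.55 pos [0.3631 0.2731 0.167 ] yaw 67.6 d [-0.0031 -0.0011 -0.    ] n 1 w [ 0.43 -0.62  0.05] F [ 0.25 -0.61 -0.69] width 0.020
slide [[-0.0023, -0.0024, -0.0]]
ang each [ 0.43 -0.62  0.05]
```

View pics/a7.png

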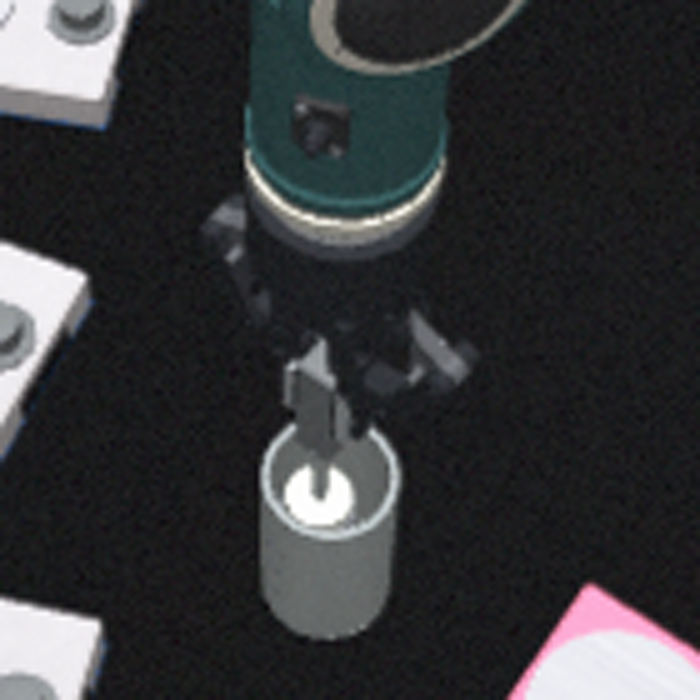

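Emit:
arm_command --slide '[[-0.002, -0.002, 0.002], [0, 0, 0.002], [0, 0, 0.001], [0, 0, 0.001], [0, 0, 0], [0, 0, 0], [0, 0, 0], [0, 0, 0]]' --angular '[[0.4, -0.6, 0], [0, 0, 0], [0, 0, 0], [0, 0, 0], [0, 0, 0], [0, 0, 0], [0, 0, 0], [0, 0, 0]]' --hand '[0.01, 0.01, 0.01, 0.01, 0.01, 0.01, 0.01, 0.01]'

```text
time: 9.4
tool_pos: [0.3616, 0.2731, 0.1633]
tcp_rot: [-2.611, -1.747, -0.005]
wrist_force: [-1.2, 0.2, 1.7]
width: 0.23
```

```bash
python3 -c "
from h import *
plan([.36,.272,.163],67.5)
"
```

```text
t 9.40 pos [0.3616 0.2731 0.1633] yaw 67.6 d [-0.0016 -0.0011 -0.0003] n 1 w [ 0.1  -0.16  0.06] F [-1.15  0.17  1.67] width 0.020
slide [[-0.0016, -0.0011, 0.0002]]
ang each [ 0.1  -0.16  0.06]
```

Emit:
arm_command --slide '[[-0.001, -0.001, -0.02], [0, 0, -0.03], [0, 0, -0.02], [0, 0, -0.005], [0, 0, 0], [0, 0, 0], [0, 0, 0], [0, 0, 0]]' --angular '[[0, 0, 0], [0, 0, 0], [0, 0, 0], [0, 0, 0], [0, 0, 0], [0, 0, 0], [0, 0, 0], [0, 0, 0]]' --hand '[0.01, 0.01, 0.01, 0.01, 0.01, 0.01, 0.01, 0.01]'

```text
time: 10.2
tool_pos: [0.3572, 0.2703, 0.2344]
tcp_rot: [2.611, 1.746, -0.011]
wrist_force: [-0.5, -0.6, -1.1]
width: 0.226
```

```bash
python3 -c "
from h import *
plan([.36,.272,.163],67.5)
im=bot.read_camera('side')[:,:,::-1].copy()
crop(im,200,200,340,340,5,'pics/a8.png')
"
```

```text
t 10.20 pos [0.3572 0.2703 0.2344] yaw 67.5 d [ 0.0028  0.0017 -0.0714] n 2 w [-0.21  0.32  0.05] F [-0.49 -0.65 -1.06] width 0.019
slide [[0.0015, 0.0011, 0.0357], [0.0014, 0.001, 0.0357]]
ang each [-0.1   0.16  0.02]
```

View pics/a8.png

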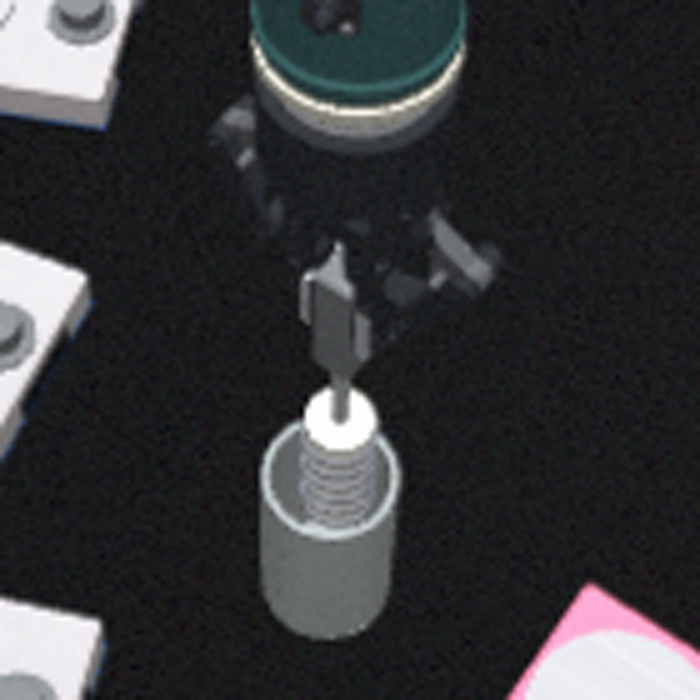

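Emit:
arm_command --slide '[[0.003, 0.002, 0.02], [0, 0, 0.02], [0, 0, 0.02], [0, 0, 0.008], [0, 0, 0.004], [0, 0, 0.001], [0, 0, 0], [0, 0, 0]]' --angular '[[0, 0, 0], [0, 0, 0], [0, 0, 0], [0, 0, 0], [0, 0, 0], [0, 0, 0], [0, 0, 0], [0, 0, 0]]' --hand '[0.01, 0.01, 0.01, 0.01, 0.01, 0.01, 0.01, 0.01]'

```text
time: 11.05
tool_pos: [0.3626, 0.2748, 0.1644]
tcp_rot: [-2.61, -1.746, 0.0]
wrist_force: [0.6, 0.1, -0.7]
width: 0.227
```

```bash
python3 -c "
from h import *
plan([.36,.272,.163],67.5)
"
```

```text
t 11.05 pos [0.3626 0.2748 0.1644] yaw 67.5 d [-0.0026 -0.0028 -0.0014] n 1 w [-0.07 -0.03  0.04] F [ 0.56  0.08 -0.67] width 0.019
slide [[-0.0036, -0.0014, 0.0014]]
ang each [-0.07 -0.03  0.04]
```

Down again (within 2 mm of floor). Up, then third stroke.

Emit:
arm_command --slide '[[-0.003, -0.001, -0.02], [0, 0, -0.03], [0, 0, -0.02], [0, 0, -0.005], [0, 0, 0], [0, 0, 0], [0, 0, 0], [0, 0, 0]]' --angular '[[0, 0, 0], [0, 0, 0], [0, 0, 0], [0, 0, 0], [0, 0, 0], [0, 0, 0], [0, 0, 0], [0, 0, 0]]' --hand '[0.01, 0.01, 0.01, 0.01, 0.01, 0.01, 0.01, 0.01]'

```text
time: 11.85
tool_pos: [0.359, 0.2711, 0.2365]
tcp_rot: [-2.611, -1.745, 0.01]
wrist_force: [0.8, 0.9, -0.1]
width: 0.227
```

```bash
python3 -c "
from h import *
plan([.36,.272,.163],67.5)
im=bot.read_camera('side')[:,:,::-1].copy()
crop(im,200,200,340,340,3,'pics/a9.png')
"
```

```text
t 11.85 pos [0.359  0.2711 0.2365] yaw 67.5 d [ 0.001   0.0009 -0.0735] n 2 w [-0.25  0.25  0.03] F [ 0.78  0.93 -0.15] width 0.019
slide [[0.0008, 0.0004, 0.0368], [0.0007, 0.0004, 0.0368]]
ang each [-0.13  0.13  0.01]
```

View pics/a9.png

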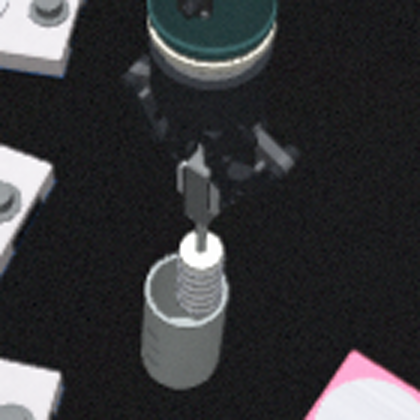

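```bash
python3 -c "
from h import *
im=bot.read_camera('side')[:,:,::-1].copy()
crop(im,220,240,310,340,6,'pics/a10.png')
cv2.imwrite('pics/s10.png',im)
s=bot.read_state();print(s['tool_pos'],s['wrist_force'],s['torque'])
"
```

```text
[0.35891059 0.27099813 0.23646073] [ 1.81096693  1.23971118 -1.82045441] [ 0.17410496 -0.26314807 -0.01915006]
```

View pics/a10.png

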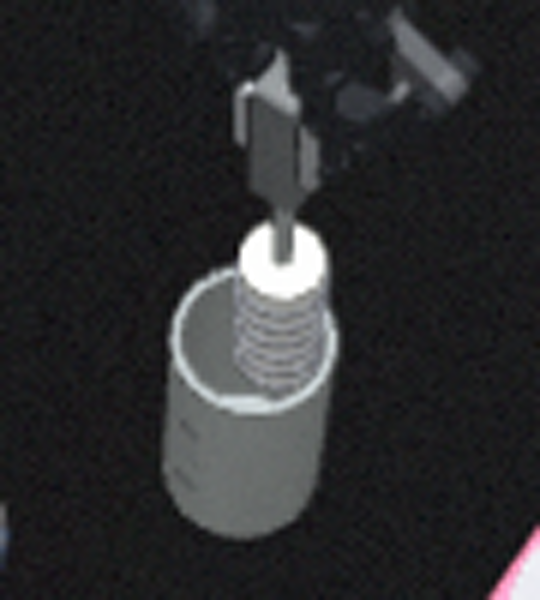

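```bash
python3 -c "
from h import *
q=lambda x,y:(220+x/6-.42,240+y/6-.42)
R=back('side',*q(254,339),.105);F=back('side',*q(280,365),.0825)
print('rim',R,'foot',F, 'headtop',back('side',*q(283,262),.1575))
plan([.360+R[0]-.3604,.272+R[1]-.2738,.2365],67.5)
im=bot.read_camera('side')[:,:,::-1].copy()
crop(im,220,240,310,340,6,'pics/a11.png')
"
```

```text
rim [0.36827268 0.27889122 0.105     ] foot [0.35844544 0.27514671 0.0825    ] headtop [0.35956676 0.27329065 0.1575    ]
t 11.95 pos [0.3589 0.271  0.2365] yaw 67.5 d [0.009  0.0061 0.    ] n 1 w [-0.26  0.27  0.03] F [ 1.81  1.24 -1.82] width 0.019
slide [[0.0091, 0.006, -0.0001]]
ang each [-0.26  0.27  0.03]
```

View pics/a11.png

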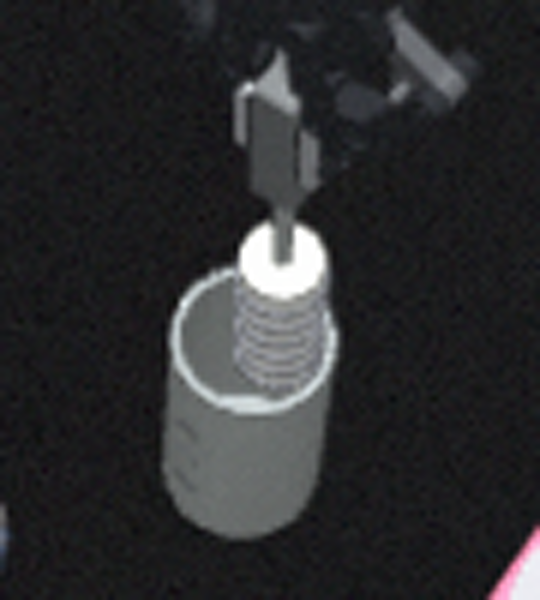

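Emit:
arm_command --slide '[[0.005, 0.003, 0], [0.004, 0.003, 0], [0, 0, 0], [0, 0, 0], [0, 0, 0], [0, 0, 0], [0, 0, 0], [0, 0, 0]]' --angular '[[0, 0, 0], [0, 0, 0], [0, 0, 0], [0, 0, 0], [0, 0, 0], [0, 0, 0], [0, 0, 0], [0, 0, 0]]' --hand '[0.01, 0.01, 0.01, 0.01, 0.01, 0.01, 0.01, 0.01]'

```text
time: 12.8
tool_pos: [0.3673, 0.2765, 0.2347]
tcp_rot: [-2.611, -1.745, 0.019]
wrist_force: [-0.6, 0.9, -0.9]
width: 0.233
```

```bash
python3 -c "
from h import *
plan([.368,.277,.2365],67.5)
im=bot.read_camera('side')[:,:,::-1].copy()
crop(im,220,240,310,340,6,'pics/a12.png')
"
```

```text
t 12.80 pos [0.3673 0.2765 0.2347] yaw 67.5 d [0.0007 0.0005 0.0018] n 1 w [-0.43  0.54  0.03] F [-0.56  0.86 -0.91] width 0.020
slide [[0.0008, 0.0004, -0.0018]]
ang each [-0.43  0.54  0.03]
```

View pics/a12.png

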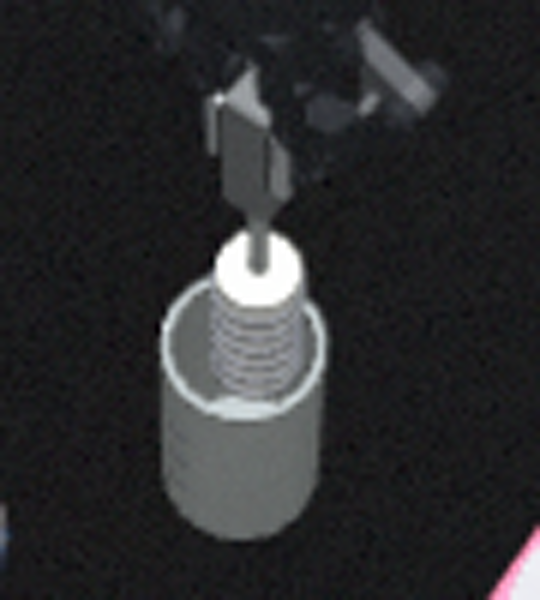

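```bash
python3 -c "
from h import *
q=lambda x,y:(220+x/6-.42,240+y/6-.42)
R=back('side',*q(244,345),.105);F=back('side',*q(257,372),.081)
print('rim',R,'foot',F, 'headtop',back('side',*q(259,268),.156))
plan([.360+R[0]-.3604,.272+R[1]-.2738,.2365],67.5)
"
```

```text
rim [0.37129184 0.28236724 0.105     ] foot [0.36646649 0.27966729 0.081     ] headtop [0.36763797 0.27724598 0.156     ]
t 12.85 pos [0.3673 0.2765 0.2347] yaw 67.5 d [0.0036 0.0041 0.0018] n 1 w [-0.43  0.54  0.03] F [ 0.09 -0.31 -1.04] width 0.020
slide [[0.0052, 0.0018, -0.0018]]
ang each [-0.43  0.54  0.03]
```

Emit:
arm_command --slide '[[0.005, 0.002, 0], [0, 0, 0.01], [0, 0, 0.02], [0, 0, 0.02], [0, 0, 0.014], [0, 0, 0.005], [0, 0, 0.001], [0, 0, 0]]' --angular '[[-0.4, 0.5, 0], [0, 0, 0], [0, 0, 0], [0, 0, 0], [0, 0, 0], [0, 0, 0], [0, 0, 0], [0, 0, 0]]' --hand '[0.01, 0.01, 0.01, 0.01, 0.01, 0.01, 0.01, 0.01]'

```text
time: 13.65
tool_pos: [0.3731, 0.2822, 0.1635]
tcp_rot: [-2.611, -1.746, -0.009]
wrist_force: [0.3, 0.2, -1.4]
width: 0.23
```

```bash
python3 -c "
from h import *
plan([.371,.281,.163],67.5)
im=bot.read_camera('side')[:,:,::-1].copy()
crop(im,220,240,310,340,6,'pics/a13.png')
"
```

```text
t 13.65 pos [0.3731 0.2822 0.1635] yaw 67.5 d [-0.0021 -0.0012 -0.0005] n 1 w [ 0.17 -0.28  0.05] F [ 0.27  0.17 -1.43] width 0.020
slide [[-0.0019, -0.0015, 0.0005]]
ang each [ 0.17 -0.28  0.05]
```

View pics/a13.png

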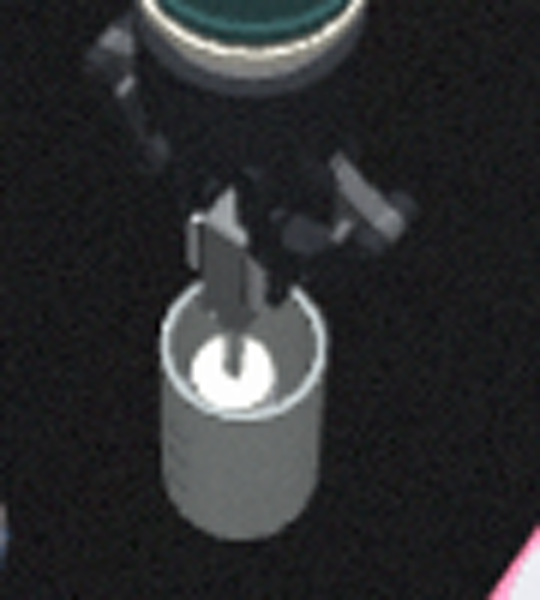

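Emit:
arm_command --slide '[[-0.002, -0.001, -0.02], [0, 0, -0.03], [0, 0, -0.02], [0, 0, -0.005], [0, 0, 0], [0, 0, 0], [0, 0, 0], [0, 0, 0]]' --angular '[[0, 0, 0], [0, 0, 0], [0, 0, 0], [0, 0, 0], [0, 0, 0], [0, 0, 0], [0, 0, 0], [0, 0, 0]]' --hand '[0.01, 0.01, 0.01, 0.01, 0.01, 0.01, 0.01, 0.01]'

```text
time: 14.5
tool_pos: [0.3689, 0.279, 0.2357]
tcp_rot: [-2.611, -1.747, 0.002]
wrist_force: [0.5, -0.8, -1.2]
width: 0.227
```

```bash
python3 -c "
from h import *
plan([.371,.281,.163],67.5)
im=bot.read_camera('side')[:,:,::-1].copy()
crop(im,220,240,310,340,6,'pics/a14.png')
"
```

```text
t 14.50 pos [0.3689 0.279  0.2357] yaw 67.6 d [ 0.0021  0.002  -0.0727] n 2 w [-0.04  0.05  0.05] F [ 0.54 -0.76 -1.16] width 0.019
slide [[0.0014, 0.0006, 0.0364], [0.0013, 0.0006, 0.0364]]
ang each [-0.02  0.03  0.03]
```

View pics/a14.png

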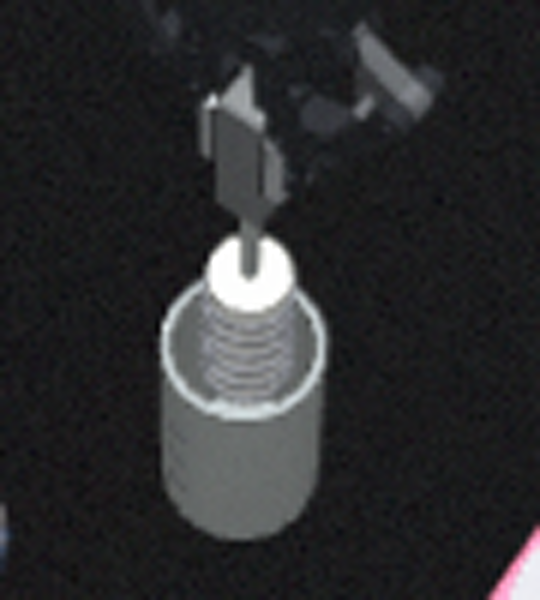

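One extra stroke for safety (the second was disturbed by the knock).

Emit:
arm_command --slide '[[0.002, 0.001, 0.02], [0, 0, 0.02], [0, 0, 0.02], [0, 0, 0.009], [0, 0, 0.004], [0, 0, 0.001], [0, 0, 0], [0, 0, 0]]' --angular '[[0, 0, 0], [0, 0, 0], [0, 0, 0], [0, 0, 0], [0, 0, 0], [0, 0, 0], [0, 0, 0], [0, 0, 0]]' --hand '[0.01, 0.01, 0.01, 0.01, 0.01, 0.01, 0.01, 0.01]'

```text
time: 15.35
tool_pos: [0.3733, 0.2827, 0.1637]
tcp_rot: [-2.611, -1.746, -0.007]
wrist_force: [0.0, -0.4, -0.6]
width: 0.229
```

Emit:
arm_command --slide '[[-0.002, -0.001, -0.02], [0, 0, -0.03], [0, 0, -0.02], [0, 0, -0.005], [0, 0, 0], [0, 0, 0], [0, 0, 0], [0, 0, 0]]' --angular '[[0, 0, 0], [0, 0, 0], [0, 0, 0], [0, 0, 0], [0, 0, 0], [0, 0, 0], [0, 0, 0], [0, 0, 0]]' --hand '[0.01, 0.01, 0.01, 0.01, 0.01, 0.01, 0.01, 0.01]'

```text
time: 16.15
tool_pos: [0.3681, 0.2787, 0.235]
tcp_rot: [-2.611, -1.746, 0.009]
wrist_force: [-0.6, 0.3, 0.0]
width: 0.226
```

Emit:
arm_command --slide '[[0, 0, -0.03], [0, 0, -0.03], [0, 0, -0.01], [0, 0, 0], [-0.02, 0.02, 0], [-0.03, 0.03, 0], [-0.03, 0.03, 0], [-0.03, 0.03, 0]]' --angular '[[0, 0, 0], [0, 0, 0], [0, 0, 0], [0, 0, 0], [0, 0, 0], [0, 0, 0], [0, 0, 0], [0, 0, 0]]' --hand '[0.01, 0.01, 0.01, 0.01, 0.01, 0.01, 0.01, 0.01]'

```text
time: 16.95
tool_pos: [0.4245, 0.1335, 0.2952]
tcp_rot: [-2.599, -1.758, 0.035]
wrist_force: [0.8, 1.1, -0.3]
width: 0.229
```

```bash
python3 -c "
from h import *
for n in ('side','top'):
    im=bot.read_camera(n)[:,:,::-1].copy(); cv2.imwrite(f'pics/{n}15.png',cv2.resize(im,(800,600)));cv2.imwrite(f'pics/{n}15_raw.png',im)
plan([.45,0,.305],67.5)
"
```

```text
t 17.05 pos [0.4255 0.1306 0.2948] yaw 67.8 d [ 0.0245 -0.1306  0.0102] n 3 w [-0.85  1.06  0.26] F [ 0.3   0.92 -1.66] width 0.019
slide [[-0.0373, 0.024, -0.0031], [-0.0372, 0.0241, -0.0032], [-0.0371, 0.0241, -0.0033]]
ang each [-0.28  0.35  0.09]
```

View pics/side15.png

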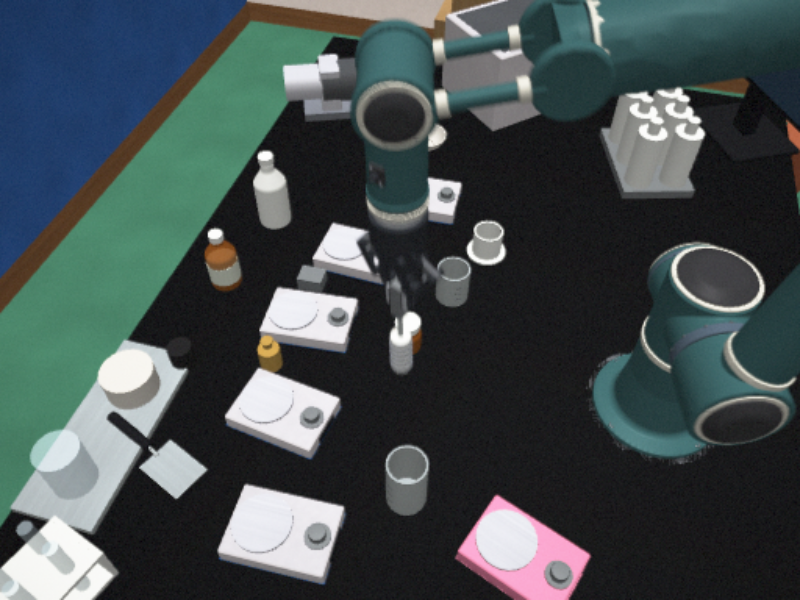

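Emit:
arm_command --slide '[[-0.037, 0.024, -0.003], [-0.037, 0.024, -0.003], [-0.037, 0.024, -0.003], [-0.044, 0.008, 0], [-0.044, 0.004, 0], [-0.044, 0.004, 0], [-0.044, 0.004, 0], [-0.03, 0.003, 0]]' --angular '[[-0.3, 0.3, 0], [-0.3, 0.3, 0], [-0.3, 0.3, 0], [0, 0, 0], [0, 0, 0], [0, 0, 0], [0, 0, 0], [0, 0, 0]]' --hand '[0.01, 0.01, 0.01, 0.01, 0.01, 0.01, 0.01, 0.01]'

```text
time: 17.85
tool_pos: [0.3906, -0.2024, 0.2912]
tcp_rot: [-2.59, -1.758, 0.013]
wrist_force: [0.6, 1.1, -1.2]
width: 0.225
```

```bash
python3 -c "
from h import *
plan([.355,-.292,.295],67.5)
s=cv2.imread('pics/side15_raw.png');t=cv2.imread('pics/top15_raw.png')
a=cv2.resize(s[130:180,290:340],None,fx=8,fy=8,interpolation=cv2.INTER_CUBIC)
b=cv2.resize(t[200:250,315:365],None,fx=8,fy=8,interpolation=cv2.INTER_CUBIC)
cv2.imwrite('pics/h.png',np.hstack([a,b]))
"
```

```text
t 17.85 pos [ 0.3906 -0.2024  0.2912] yaw 68.3 d [-0.0356 -0.0896  0.0038] n 3 w [-0.81  0.02  0.83] F [ 0.64  1.08 -1.21] width 0.019
slide [[-0.0321, -0.0, -0.0013], [-0.0321, 0.0002, -0.0013], [-0.0321, 0.0003, -0.0013]]
ang each [-0.27  0.01  0.28]
```

View pics/h.png

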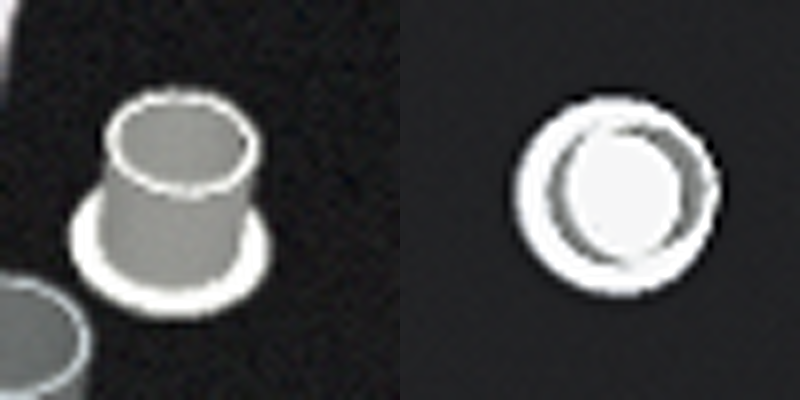

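```bash
python3 -c "
from h import *
print('rim side',back('side',290+183/8-.44,130+142/8-.44,.06),'floor top',back('top',315+228/8-.44,200+195/8-.44,.006),'foot top',back('top',315+218/8-.44,200+196/8-.44,.004),'foot side',back('side',290+171/8-.44,130+242/8-.44,.004))
"
```

```text
rim side [ 0.35484014 -0.29269449  0.06      ] floor top [ 0.35308    -0.29627214  0.006     ] foot top [ 0.35279835 -0.29250321  0.004     ] foot side [ 0.35427732 -0.29339233  0.004     ]
```

Emit:
arm_command --slide '[[-0.032, 0, -0.001], [-0.032, 0, -0.001], [-0.025, 0, -0.001], [-0.005, 0, 0], [0, 0, 0], [0, 0, 0], [0, 0, 0], [0, 0, 0]]' --angular '[[-0.3, 0, 0.3], [-0.3, 0, 0.3], [-0.3, 0, 0.3], [0, 0, 0], [0, 0, 0], [0, 0, 0], [0, 0, 0], [0, 0, 0]]' --hand '[0.01, 0.01, 0.01, 0.01, 0.01, 0.01, 0.01, 0.01]'

```text
time: 18.65
tool_pos: [0.3522, -0.2884, 0.284]
tcp_rot: [-2.605, -1.733, 0.0]
wrist_force: [-0.2, 0.6, -0.0]
width: 0.228
```

```bash
python3 -c "
from h import *
plan([.355,-.292,.25],67.5)
im=bot.read_camera('side')[:,:,::-1].copy()
crop(im,270,70,350,180,5,'pics/a16.png')
"
```

```text
t 18.65 pos [ 0.3522 -0.2884  0.284 ] yaw 67.3 d [ 0.0028 -0.0036 -0.034 ] n 1 w [-0.61 -0.4  -0.23] F [-0.22  0.55 -0.03] width 0.019
slide [[-0.0025, 0.0044, 0.0339]]
ang each [-0.61 -0.4  -0.23]
```

View pics/a16.png

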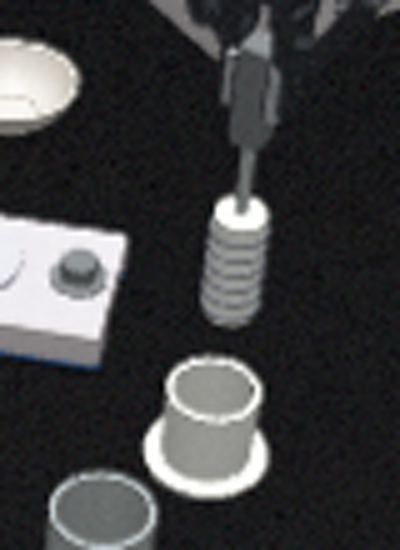

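Emit:
arm_command --slide '[[-0.003, 0.005, 0.01], [0, 0, 0.02], [0, 0, 0.01], [0, 0, 0], [0, 0, 0], [0, 0, 0], [0, 0, 0], [0, 0, 0]]' --angular '[[-0.5, -0.3, 0], [0, 0, 0], [0, 0, 0], [0, 0, 0], [0, 0, 0], [0, 0, 0], [0, 0, 0], [0, 0, 0]]' --hand '[0.01, 0.01, 0.01, 0.01, 0.01, 0.01, 0.01, 0.01]'

```text
time: 19.5
tool_pos: [0.3582, -0.2931, 0.2435]
tcp_rot: [2.61, 1.742, 0.003]
wrist_force: [-0.2, 0.9, -0.5]
width: 0.225
```

```bash
python3 -c "
from h import *
plan([.356,-.2935,.161],67.5)
im=bot.read_camera('side')[:,:,::-1].copy()
crop(im,290,70,350,180,6,'pics/a17.png')
"
```

```text
t 19.50 pos [ 0.3582 -0.2931  0.2435] yaw 67.5 d [-0.0022 -0.0004 -0.0825] n 2 w [ 0.21  0.02 -0.05] F [-0.15  0.91 -0.48] width 0.019
slide [[-0.0006, -0.0011, 0.0413], [-0.0006, -0.001, 0.0413]]
ang each [ 0.11  0.01 -0.02]
```

View pics/a17.png

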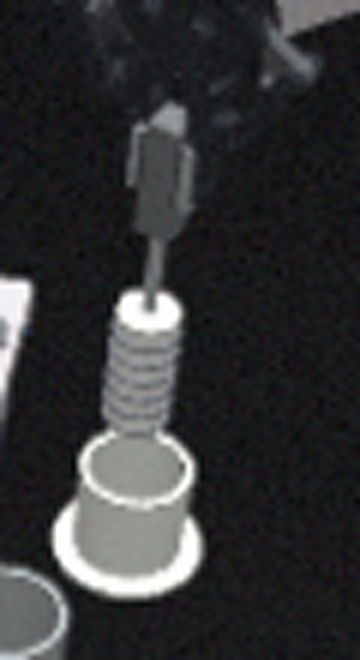

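Emit:
arm_command --slide '[[-0.001, -0.002, 0.015], [0, 0, 0.02], [0, 0, 0.02], [0, 0, 0.015], [0, 0, 0.006], [0, 0, 0.002], [0, 0, 0], [0, 0, 0]]' --angular '[[0, 0, 0], [0, 0, 0], [0, 0, 0], [0, 0, 0], [0, 0, 0], [0, 0, 0], [0, 0, 0], [0, 0, 0]]' --hand '[0.01, 0.01, 0.01, 0.01, 0.01, 0.01, 0.01, 0.01]'

```text
time: 20.35
tool_pos: [0.3555, -0.2938, 0.1608]
tcp_rot: [2.609, 1.741, 0.003]
wrist_force: [-0.1, 0.0, -0.0]
width: 0.23
```

```bash
python3 -c "
from h import *
plan([.356,-.2935,.160],67.5)
im=bot.read_camera('side')[:,:,::-1].copy()
crop(im,290,70,350,180,6,'pics/a18.png')
"
```

```text
t 20.35 pos [ 0.3555 -0.2938  0.1608] yaw 67.4 d [ 0.0005  0.0003 -0.0008] n 1 w [ 0.32  0.08 -0.07] F [-0.11  0.05 -0.04] width 0.020
slide [[0.0005, 0.0003, 0.0008]]
ang each [ 0.32  0.08 -0.07]
```

View pics/a18.png

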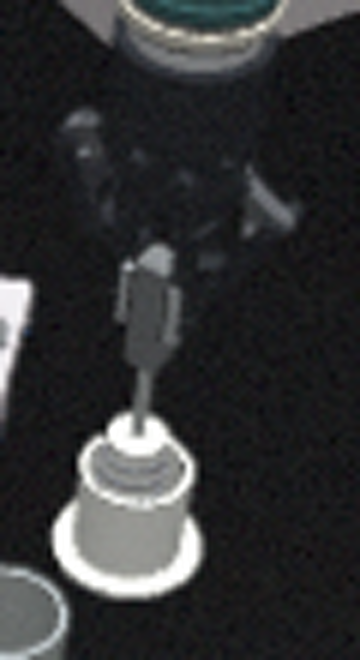

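In the holder, at the original height. Open gently.

Emit:
arm_command --slide '[[0, 0, 0.001], [0, 0, 0], [0, 0, 0], [0, 0, 0], [0, 0, 0], [0, 0, 0], [0, 0, 0], [0, 0, 0]]' --angular '[[0, 0, 0], [0, 0, 0], [0, 0, 0], [0, 0, 0], [0, 0, 0], [0, 0, 0], [0, 0, 0], [0, 0, 0]]' --hand '[0.02, 0.022, 0.026, 0.032, 0.04, 0.05, 0.06, 0.06]'

```text
time: 21.2
tool_pos: [0.3575, -0.2956, 0.1631]
tcp_rot: [2.603, 1.737, 0.006]
wrist_force: [-0.5, 0.9, -0.6]
width: 0.702
```

Emit:
arm_command --slide '[[0, 0, 0], [0, 0, -0.02], [0, 0, -0.03], [0, 0, -0.03], [0, 0, -0.02], [0, 0, -0.005], [0, 0, 0], [0, 0, 0]]' --angular '[[0, 0, 0], [0, 0, 0], [0, 0, 0], [0, 0, 0], [0, 0, 0], [0, 0, 0], [0, 0, 0], [0, 0, 0]]' --hand '[0.06, 0.06, 0.06, 0.06, 0.06, 0.06, 0.06, 0.06]'

```text
time: 22.0
tool_pos: [0.355, -0.2934, 0.2686]
tcp_rot: [2.608, 1.741, 0.003]
wrist_force: [-0.5, 0.4, 0.3]
width: 0.698
```

```bash
python3 -c "
from h import *
plan([.463,-.393,.16],0)
for n in ('side','top'):
    im=bot.read_camera(n)[:,:,::-1].copy(); cv2.imwrite(f'pics/{n}19.png',cv2.resize(im,(800,600)));cv2.imwrite(f'pics/{n}19_raw.png',im)
"
```

```text
t 22.00 pos [ 0.355  -0.2934  0.2686] yaw 67.4 d [ 0.108  -0.0996 -0.1086] n 9 w [ 0.37 -0.13 67.44] F [-0.52  0.38  0.26] width 0.060
slide [[-0.0056, 0.0153, 0.0122], [-0.0036, 0.0159, 0.0122], [-0.0015, 0.0162, 0.0121], [0.0007, 0.0163, 0.0121], [0.0028, 0.016, 0.0121], [0.0049, 0.0155, 0.0121], [0.0069, 0.0148, 0.0121], [0.0087, 0.0138, 0.0121], [0.0105, 0.0125, 0.0121]]
ang each [ 0.04 -0.01  7.49]
```

View pics/side19.png

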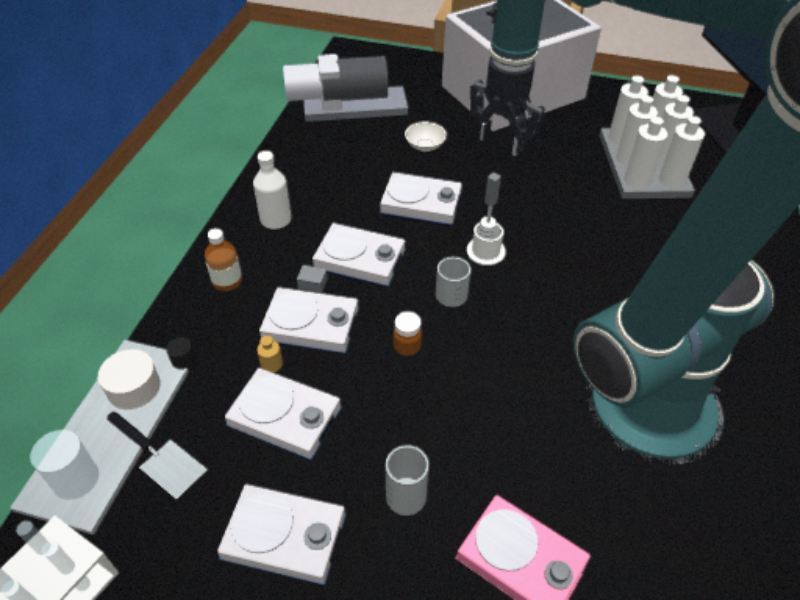

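Emit:
arm_command --slide '[[0.03, 0.023, 0], [0.035, 0.027, 0], [0.035, 0.027, 0], [0.035, 0.027, 0], [0.034, 0.026, 0.02], [0, 0, 0.03], [0, 0, 0.03], [0, 0, 0.03]]' --angular '[[0, 0, 0], [0, 0, 0], [0, 0, 0], [0, 0, 0], [0, 0, 0], [0, 0, 0], [0, 0, 0], [0, 0, 0]]' --hand '[0.06, 0.06, 0.06, 0, 0, 0, 0, 0]'

```text
time: 22.9
tool_pos: [0.5467, -0.1826, 0.1491]
tcp_rot: [2.613, 1.739, 0.001]
wrist_force: [-0.2, 0.2, -0.6]
width: 0.003
```

```bash
python3 -c "
from h import *
plan([.5405,-.1875,.085],67.5)
"
```

```text
t 22.90 pos [ 0.5467 -0.1826  0.1491] yaw 67.3 d [-0.0062 -0.0049 -0.0641] n 2 w [ 0.12  0.06 -0.22] F [-0.21  0.23 -0.6 ] width 0.000
slide [[-0.0034, -0.002, 0.032], [-0.0034, -0.0019, 0.032]]
ang each [ 0.06  0.03 -0.11]
```

Emit:
arm_command --slide '[[-0.006, -0.003, 0.02], [0, 0, 0.02], [0, 0, 0.013], [0, 0, 0], [0, 0, 0], [0, 0, 0], [0, 0, 0], [0, 0, 0]]' --angular '[[0, 0, 0], [0, 0, 0], [0, 0, 0], [0, 0, 0], [0, 0, 0], [0, 0, 0], [0, 0, 0], [0, 0, 0]]' --hand '[0, 0, 0, 0, 0, 0, 0, 0]'

```text
time: 23.7
tool_pos: [0.5354, -0.1839, 0.0847]
tcp_rot: [-2.605, -1.736, 0.014]
wrist_force: [0.6, -0.1, -0.2]
width: 0.0
```

```bash
cat > look.py <<'E'
from h import *
import sys
n=sys.argv[1]; u0,v0,u1,v1=map(int,sys.argv[2:6]); s=float(sys.argv[6])
im=bot.read_camera(n)[:,:,::-1].copy(); crop(im,u0,v0,u1,v1,s,sys.argv[7])
E
python3 -c "
from h import *
plan([.5405,-.1875,.070],67.5)
print(proj('side',[.5405,-.1875,.057]))
"
python3 look.py side 190 110 280 190 7 pics/k1.png
```

```text
t 23.70 pos [ 0.5354 -0.1839  0.0847] yaw 67.4 d [ 0.0051 -0.0036 -0.0147] n 1 w [-0.83  0.07 -0.14] F [ 0.59 -0.12 -0.17] width 0.000
slide [[-0.0013, 0.0063, 0.0146]]
ang each [-0.83  0.07 -0.14]
[246.92140449 159.15604708]
```

View pics/k1.png

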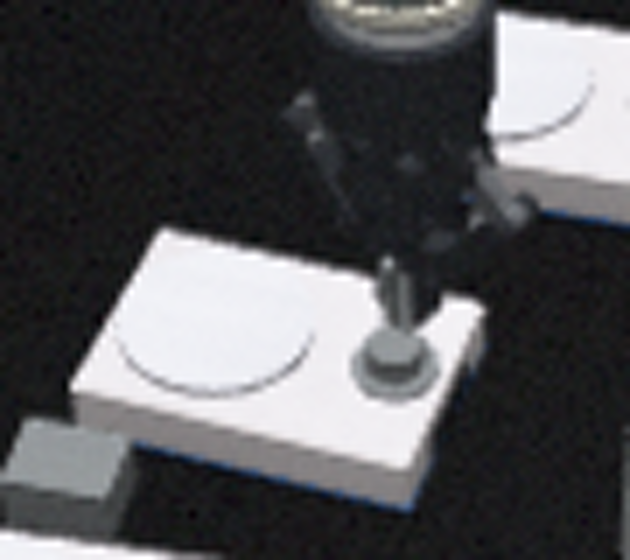

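Emit:
arm_command --slide '[[-0.001, 0.005, 0.004], [0, 0, 0.004], [0, 0, 0.002], [0, 0, 0], [0, 0, 0], [0, 0, 0], [0, 0, 0], [0, 0, 0]]' --angular '[[-0.8, 0, 0], [0, 0, 0], [0, 0, 0], [0, 0, 0], [0, 0, 0], [0, 0, 0], [0, 0, 0], [0, 0, 0]]' --hand '[0, 0, 0, 0, 0, 0, 0, 0]'

```text
time: 24.55
tool_pos: [0.541, -0.1875, 0.0752]
tcp_rot: [2.611, 1.74, 0.002]
wrist_force: [0.3, 0.3, -0.1]
width: 0.003
```

```bash
python3 -c "
from h import *
plan([.5405,-.1875,.065],67.5)
"
```

```text
t 24.55 pos [ 0.541  -0.1875  0.0752] yaw 67.4 d [-0.0005 -0.     -0.0102] n 1 w [ 0.21  0.08 -0.13] F [ 0.31  0.29 -0.05] width 0.000
slide [[-0.0002, -0.0005, 0.0102]]
ang each [ 0.21  0.08 -0.13]
```

Emit:
arm_command --slide '[[0, 0, 0.003], [0, 0, 0.003], [0, 0, 0.001], [0, 0, 0], [0, 0, 0], [0, 0, 0], [0, 0, 0], [0, 0, 0]]' --angular '[[0, 0, 0], [0, 0, 0], [0, 0, 0], [0, 0, 0], [0, 0, 0], [0, 0, 0], [0, 0, 0], [0, 0, 0]]' --hand '[0, 0, 0, 0, 0, 0, 0, 0]'

```text
time: 25.35
tool_pos: [0.5411, -0.1875, 0.0676]
tcp_rot: [2.611, 1.74, 0.002]
wrist_force: [-0.3, -0.2, 0.1]
width: -0.001
```

Emit:
arm_command --slide '[[0, 0, 0.001], [0, 0, 0.001], [0, 0, 0.001], [0, 0, 0], [0, 0, 0], [0, 0, 0], [0, 0, 0], [0, 0, 0]]' --angular '[[0, 0, 0], [0, 0, 0], [0, 0, 0], [0, 0, 0], [0, 0, 0], [0, 0, 0], [0, 0, 0], [0, 0, 0]]' --hand '[0, 0, 0, 0, 0, 0, 0, 0]'

```text
time: 26.15
tool_pos: [0.5413, -0.1875, 0.0648]
tcp_rot: [2.611, 1.74, 0.002]
wrist_force: [0.4, 0.2, 0.3]
width: -0.0
```

Emit:
arm_command --slide '[[0, 0, 0.001], [0, 0, 0], [0, 0, 0], [0, 0, 0], [0, 0, 0], [0, 0, 0], [0, 0, 0], [0, 0, 0]]' --angular '[[0, 0, 0], [0, 0, 0], [0, 0, 0], [0, 0, 0], [0, 0, 0], [0, 0, 0], [0, 0, 0], [0, 0, 0]]' --hand '[0, 0, 0, 0, 0, 0, 0, 0]'

```text
time: 26.95
tool_pos: [0.5414, -0.1876, 0.0638]
tcp_rot: [2.61, 1.74, 0.002]
wrist_force: [-0.9, -0.7, 0.9]
width: 0.0
```

Emit:
arm_command --slide '[[0, 0, 0.001], [0, 0, 0], [0, 0, 0], [0, 0, 0], [0, 0, 0], [0, 0, 0], [0, 0, 0], [0, 0, 0]]' --angular '[[0, 0, 0], [0, 0, 0], [0, 0, 0], [0, 0, 0], [0, 0, 0], [0, 0, 0], [0, 0, 0], [0, 0, 0]]' --hand '[0, 0, 0, 0, 0, 0, 0, 0]'

```text
time: 27.75
tool_pos: [0.5414, -0.1876, 0.0628]
tcp_rot: [2.61, 1.74, 0.002]
wrist_force: [0.1, 1.0, 0.8]
width: -0.0
```

Emit:
arm_command --slide '[[0, 0, 0.001], [0, 0, 0], [0, 0, 0], [0, 0, 0], [0, 0, 0], [0, 0, 0], [0, 0, 0], [0, 0, 0]]' --angular '[[0, 0, 0], [0, 0, 0], [0, 0, 0], [0, 0, 0], [0, 0, 0], [0, 0, 0], [0, 0, 0], [0, 0, 0]]' --hand '[0, 0, 0, 0, 0, 0, 0, 0]'

```text
time: 28.55
tool_pos: [0.5415, -0.1876, 0.0618]
tcp_rot: [2.61, 1.74, 0.002]
wrist_force: [-0.7, -1.0, 1.7]
width: -0.002
```

Emit:
arm_command --slide '[[0, 0, 0.001], [0, 0, 0], [0, 0, 0], [0, 0, 0], [0, 0, 0], [0, 0, 0], [0, 0, 0], [0, 0, 0]]' --angular '[[0, 0, 0], [0, 0, 0], [0, 0, 0], [0, 0, 0], [0, 0, 0], [0, 0, 0], [0, 0, 0], [0, 0, 0]]' --hand '[0, 0, 0, 0, 0, 0, 0, 0]'

```text
time: 29.35
tool_pos: [0.5415, -0.1876, 0.0608]
tcp_rot: [2.61, 1.74, 0.002]
wrist_force: [-0.6, 0.5, 0.7]
width: 0.002
```

Emit:
arm_command --slide '[[0, 0, 0.001], [0, 0, 0], [0, 0, 0], [0, 0, 0], [0, 0, 0], [0, 0, 0], [0, 0, 0], [0, 0, 0]]' --angular '[[0, 0, 0], [0, 0, 0], [0, 0, 0], [0, 0, 0], [0, 0, 0], [0, 0, 0], [0, 0, 0], [0, 0, 0]]' --hand '[0, 0, 0, 0, 0, 0, 0, 0]'

```text
time: 30.15
tool_pos: [0.5415, -0.1876, 0.0598]
tcp_rot: [2.61, 1.74, 0.002]
wrist_force: [-0.3, 0.5, 0.3]
width: -0.002
```

Emit:
arm_command --slide '[[0, 0, 0.001], [0, 0, 0], [0, 0, 0], [0, 0, 0], [0, 0, 0], [0, 0, 0], [0, 0, 0], [0, 0, 0]]' --angular '[[0, 0, 0], [0, 0, 0], [0, 0, 0], [0, 0, 0], [0, 0, 0], [0, 0, 0], [0, 0, 0], [0, 0, 0]]' --hand '[0, 0, 0, 0, 0, 0, 0, 0]'

```text
time: 30.95
tool_pos: [0.5416, -0.1876, 0.0588]
tcp_rot: [2.61, 1.74, 0.002]
wrist_force: [-0.3, 0.3, 1.5]
width: 0.002
```

```bash
python3 look.py side 220 130 270 180 12 pics/k2.png
```

```text
(no output)
```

View pics/k2.png

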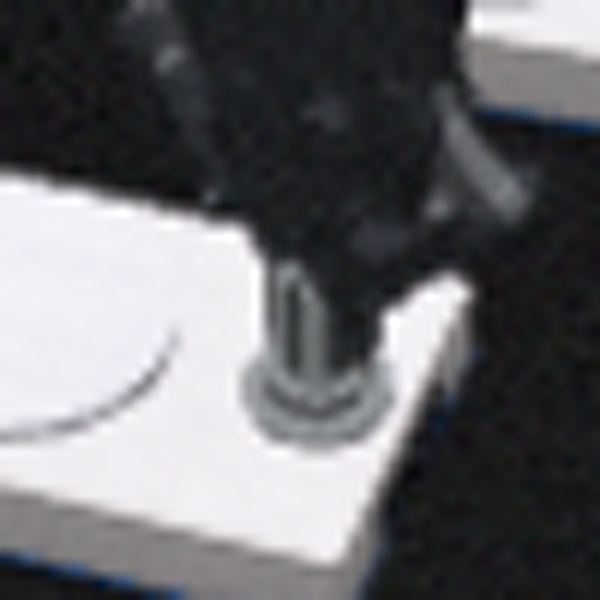

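Emit:
arm_command --slide '[[0, 0, 0.001], [0, 0, 0.001], [0, 0, 0.001], [0, 0, 0], [0, 0, 0], [0, 0, 0], [0, 0, 0], [0, 0, 0]]' --angular '[[0, 0, 0], [0, 0, 0], [0, 0, 0], [0, 0, 0], [0, 0, 0], [0, 0, 0], [0, 0, 0], [0, 0, 0]]' --hand '[0, 0, 0, 0, 0, 0, 0, 0]'

```text
time: 31.8
tool_pos: [0.5416, -0.1877, 0.0557]
tcp_rot: [2.61, 1.74, 0.002]
wrist_force: [0.1, -0.0, 2.5]
width: 0.003
```

Emit:
arm_command --slide '[[0, 0, -0.01], [0, 0, -0.02], [0, 0, -0.02], [0, 0, -0.02], [0, 0, -0.02], [0, 0, 0], [0, 0, 0], [0, 0, 0]]' --angular '[[0, 0, 0], [0, 0, 0], [0, 0, 0], [0, 0, 0], [0, 0, 0], [0, 0, 0], [0, 0, 0], [0, 0, 0]]' --hand '[0, 0, 0, 0, 0, 0, 0, 0]'

```text
time: 32.6
tool_pos: [0.5404, -0.1871, 0.1495]
tcp_rot: [2.611, 1.74, 0.001]
wrist_force: [0.4, -0.6, -0.2]
width: -0.001
```

```bash
python3 look.py side 190 110 280 190 7 pics/k3.png; python3 -c "
from h import *
plan([.5495,.209,.16],67.5)"
```

```text
t 32.65 pos [ 0.54   -0.1869  0.149 ] yaw 67.4 d [0.0095 0.3959 0.011 ] n 9 w [ 0.14  0.08 -0.13] F [-0.32  0.15 -0.82] width -0.000
slide [[0.041, -0.016, -0.0013], [0.041, -0.0159, -0.0013], [0.041, -0.0159, -0.0013], [0.041, -0.0159, -0.0013], [0.041, -0.0159, -0.0013], [0.041, -0.0159, -0.0013], [0.041, -0.0159, -0.0013], [0.041, -0.0159, -0.0012], [0.041, -0.0159, -0.0012]]
ang each [ 0.02  0.01 -0.01]
```

View pics/k3.png

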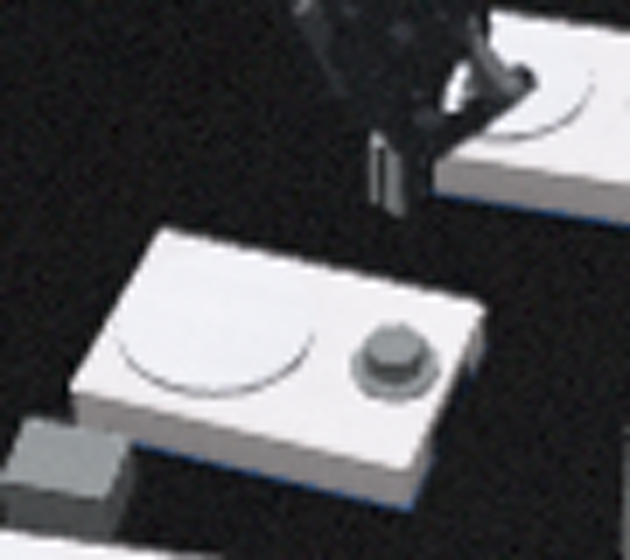

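Emit:
arm_command --slide '[[0.036, -0.007, 0], [0.048, -0.009, 0], [0.048, -0.009, 0], [0.048, -0.009, 0], [0, 0, 0], [0, 0, 0.02], [0, 0, 0.02], [0, 0, 0.01]]' --angular '[[0, 0, 0], [0, 0, 0], [0, 0, 0], [0, 0, 0], [0, 0, 0], [0, 0, 0], [0, 0, 0], [0, 0, 0]]' --hand '[0, 0, 0, 0, 0, 0, 0, 0]'

```text
time: 33.45
tool_pos: [0.5753, -0.002, 0.0891]
tcp_rot: [-2.612, -1.74, 0.012]
wrist_force: [0.3, 0.2, -1.1]
width: -0.001
```

```bash
 python3 -c "
from h import *
plan([.5765,-.006,.075],67.5)"
```

```text
t 33.45 pos [ 0.5753 -0.002   0.0891] yaw 67.3 d [ 0.0012 -0.004  -0.0141] n 1 w [-0.39  0.28 -0.18] F [ 0.27  0.21 -1.14] width -0.000
slide [[-0.0031, 0.0027, 0.0141]]
ang each [-0.39  0.28 -0.18]
```

Emit:
arm_command --slide '[[-0.003, 0.003, 0.004], [0, 0, 0.004], [0, 0, 0], [0, 0, 0], [0, 0, 0], [0, 0, 0], [0, 0, 0], [0, 0, 0]]' --angular '[[-0.4, 0.3, 0], [0, 0, 0], [0, 0, 0], [0, 0, 0], [0, 0, 0], [0, 0, 0], [0, 0, 0], [0, 0, 0]]' --hand '[0, 0, 0, 0, 0, 0, 0, 0]'

```text
time: 34.25
tool_pos: [0.5765, -0.0088, 0.0805]
tcp_rot: [-2.617, -1.738, 0.001]
wrist_force: [-0.6, 0.1, 0.5]
width: 0.003
```

```bash
 python3 -c "
from h import *
plan([.5765,-.006,.066],67.5)";python3 look.py side 160 160 250 240 7 pics/k4.png
```

```text
t 34.25 pos [ 0.5765 -0.0088  0.0805] yaw 67.2 d [-0.      0.0028 -0.0145] n 1 w [-0.02  0.01 -0.34] F [-0.63  0.1   0.49] width 0.000
slide [[0.0026, -0.0011, 0.0145]]
ang each [-0.02  0.01 -0.34]
```

View pics/k4.png

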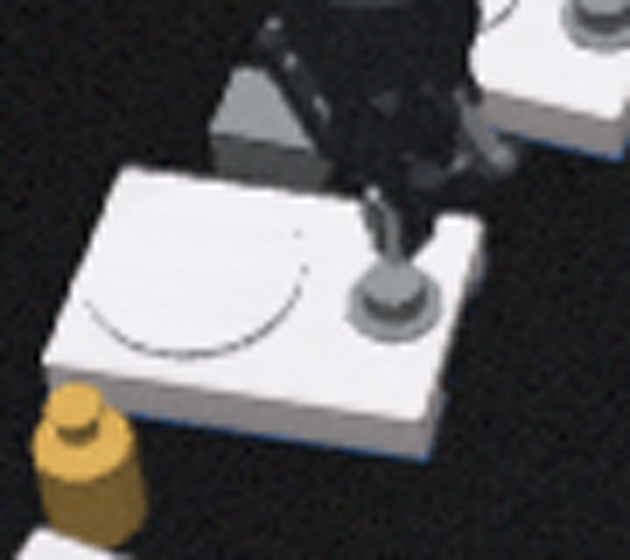

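Emit:
arm_command --slide '[[0.003, -0.001, 0.004], [0, 0, 0.005], [0, 0, 0.003], [0, 0, 0], [0, 0, 0], [0, 0, 0.001], [0, 0, 0], [0, 0, 0]]' --angular '[[0, 0, 0], [0, 0, 0], [0, 0, 0], [0, 0, 0], [0, 0, 0], [0, 0, 0], [0, 0, 0], [0, 0, 0]]' --hand '[0, 0, 0, 0, 0, 0, 0, 0]'

```text
time: 35.1
tool_pos: [0.5765, -0.005, 0.0659]
tcp_rot: [-2.616, -1.738, 0.001]
wrist_force: [0.1, -0.6, 0.7]
width: 0.004
```

Emit:
arm_command --slide '[[0, 0, 0.001], [0, 0, 0], [0, 0, 0.001], [0, 0, 0], [0, 0, 0], [0, 0, 0], [0, 0, 0], [0, 0, 0]]' --angular '[[0, 0, 0], [0, 0, 0], [0, 0, 0], [0, 0, 0], [0, 0, 0], [0, 0, 0], [0, 0, 0], [0, 0, 0]]' --hand '[0, 0, 0, 0, 0, 0, 0, 0]'

```text
time: 35.9
tool_pos: [0.577, -0.0051, 0.0651]
tcp_rot: [2.617, 1.738, -0.0]
wrist_force: [-0.7, 0.2, 1.9]
width: 0.0
```

Emit:
arm_command --slide '[[0, 0, 0.001], [0, 0, 0], [0, 0, 0], [0, 0, 0], [0, 0, 0], [0, 0, 0], [0, 0, 0], [0, 0, 0]]' --angular '[[0, 0, 0], [0, 0, 0], [0, 0, 0], [0, 0, 0], [0, 0, 0], [0, 0, 0], [0, 0, 0], [0, 0, 0]]' --hand '[0, 0, 0, 0, 0, 0, 0, 0]'

```text
time: 36.7
tool_pos: [0.577, -0.0051, 0.0645]
tcp_rot: [-2.617, -1.738, 0.0]
wrist_force: [-0.8, -0.1, 2.8]
width: -0.003
```

Emit:
arm_command --slide '[[0, 0, 0.001], [0, 0, 0], [0, 0, 0], [0, 0, 0], [0, 0, 0], [0, 0, 0], [0, 0, 0], [0, 0, 0]]' --angular '[[0, 0, 0], [0, 0, 0], [0, 0, 0], [0, 0, 0], [0, 0, 0], [0, 0, 0], [0, 0, 0], [0, 0, 0]]' --hand '[0, 0, 0, 0, 0, 0, 0, 0]'

```text
time: 37.5
tool_pos: [0.577, -0.0051, 0.0639]
tcp_rot: [2.617, 1.738, -0.0]
wrist_force: [-1.6, -0.1, 2.8]
width: -0.001
```

Stiffer: this key resists more, and displacement lags. Continue.

Emit:
arm_command --slide '[[0, 0, 0.002], [0, 0, 0], [0, 0, 0.001], [0, 0, 0], [0, 0, 0], [0, 0, 0], [0, 0, 0], [0, 0, 0]]' --angular '[[0, 0, 0], [0, 0, 0], [0, 0, 0], [0, 0, 0], [0, 0, 0], [0, 0, 0], [0, 0, 0], [0, 0, 0]]' --hand '[0, 0, 0, 0, 0, 0, 0, 0]'

```text
time: 38.3
tool_pos: [0.5766, -0.0051, 0.0587]
tcp_rot: [-2.617, -1.738, 0.001]
wrist_force: [0.3, -0.2, -0.0]
width: -0.002
```

Emit:
arm_command --slide '[[0, 0, 0.001], [0, 0, 0], [0, 0, 0.001], [0, 0, 0], [0, 0, 0], [0, 0, 0], [0, 0, 0], [0, 0, 0]]' --angular '[[0, 0, 0], [0, 0, 0], [0, 0, 0], [0, 0, 0], [0, 0, 0], [0, 0, 0], [0, 0, 0], [0, 0, 0]]' --hand '[0, 0, 0, 0, 0, 0, 0, 0]'

```text
time: 39.1
tool_pos: [0.5768, -0.0051, 0.0565]
tcp_rot: [-2.617, -1.738, 0.001]
wrist_force: [-0.9, 0.3, -0.0]
width: -0.002
```

Emit:
arm_command --slide '[[0, 0, 0.001], [0, 0, 0], [0, 0, 0.001], [0, 0, 0], [0, 0, 0], [0, 0, 0], [0, 0, 0], [0, 0, 0]]' --angular '[[0, 0, 0], [0, 0, 0], [0, 0, 0], [0, 0, 0], [0, 0, 0], [0, 0, 0], [0, 0, 0], [0, 0, 0]]' --hand '[0, 0, 0, 0, 0, 0, 0, 0]'

```text
time: 39.9
tool_pos: [0.5773, -0.0051, 0.0551]
tcp_rot: [2.617, 1.738, 0.001]
wrist_force: [-0.4, -0.9, 0.2]
width: -0.001
```

Snapped: force collapsed to zero. Lift and look.

Emit:
arm_command --slide '[[0, 0, -0.01], [0, 0, -0.02], [0, 0, -0.03], [0, 0, -0.03], [0, 0, -0.005], [0, 0, 0], [0, 0, 0], [0, 0, 0]]' --angular '[[0, 0, 0], [0, 0, 0], [0, 0, 0], [0, 0, 0], [0, 0, 0], [0, 0, 0], [0, 0, 0], [0, 0, 0]]' --hand '[0, 0, 0, 0, 0, 0, 0, 0]'

```text
time: 40.7
tool_pos: [0.5754, -0.005, 0.1532]
tcp_rot: [-2.615, -1.737, 0.004]
wrist_force: [-0.4, 0.4, -0.9]
width: -0.003
```

```bash
 python3 -c "
from h import *
plan([.5495,.209,.15],67.5)";python3 look.py side 160 160 250 240 7 pics/k5.png
```

```text
t 40.70 pos [ 0.5754 -0.005   0.1532] yaw 67.2 d [-0.0259  0.214  -0.0032] n 5 w [-0.17  0.06 -0.31] F [-0.43  0.4  -0.93] width -0.000
slide [[0.0374, -0.0214, 0.0007], [0.0375, -0.0213, 0.0007], [0.0375, -0.0213, 0.0007], [0.0375, -0.0212, 0.0007], [0.0375, -0.0212, 0.0006]]
ang each [-0.03  0.01 -0.06]
```

View pics/k5.png

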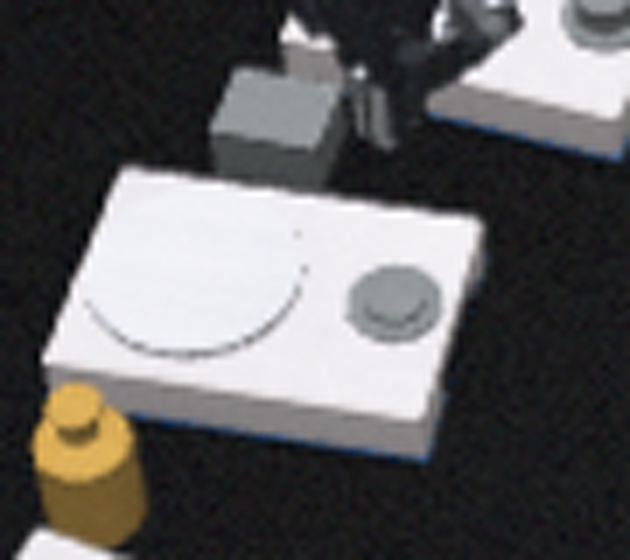

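L3's key is latched down. Next L2.

Emit:
arm_command --slide '[[0.03, -0.017, 0], [0.04, -0.022, 0], [0.04, -0.022, 0], [0.04, -0.022, 0], [0.035, -0.02, 0], [0, 0, 0.01], [0, 0, 0.03], [0, 0, 0.02]]' --angular '[[0, 0, 0], [0, 0, 0], [0, 0, 0], [0, 0, 0], [0, 0, 0], [0, 0, 0], [0, 0, 0], [0, 0, 0]]' --hand '[0, 0, 0, 0, 0, 0, 0, 0]'

```text
time: 41.55
tool_pos: [0.5482, 0.2114, 0.084]
tcp_rot: [-2.615, -1.733, 0.017]
wrist_force: [-0.7, 0.1, -0.9]
width: -0.004
```

```bash
 python3 -c "
from h import *
plan([.5495,.209,.078],67.5)"
```

```text
t 41.55 pos [0.5482 0.2114 0.084 ] yaw 67.1 d [ 0.0013 -0.0024 -0.006 ] n 1 w [-0.57  0.36 -0.43] F [-0.67  0.09 -0.94] width -0.000
slide [[-0.0017, 0.0022, 0.006]]
ang each [-0.57  0.36 -0.43]
```

Emit:
arm_command --slide '[[-0.001, 0.001, 0.003], [0, 0, 0], [0, 0, 0], [0, 0, 0], [0, 0, 0], [0, 0, 0], [0, 0, 0], [0, 0, 0]]' --angular '[[-0.5, 0.4, 0], [0, 0, 0], [0, 0, 0], [0, 0, 0], [0, 0, 0], [0, 0, 0], [0, 0, 0], [0, 0, 0]]' --hand '[0, 0, 0, 0, 0, 0, 0, 0]'

```text
time: 42.35
tool_pos: [0.5475, 0.2066, 0.079]
tcp_rot: [-2.619, -1.732, 0.007]
wrist_force: [0.5, -0.3, 0.7]
width: -0.001
```

```bash
 python3 -c "
from h import *
plan([.5495,.209,.066],67.5)";python3 look.py side 140 225 230 305 7 pics/k6.png
```

```text
t 42.35 pos [0.5475 0.2066 0.079 ] yaw 66.9 d [ 0.002   0.0024 -0.013 ] n 1 w [-0.22  0.16 -0.56] F [ 0.52 -0.26  0.74] width -0.000
slide [[0.0031, 0.0009, 0.0129]]
ang each [-0.22  0.16 -0.56]
```

View pics/k6.png

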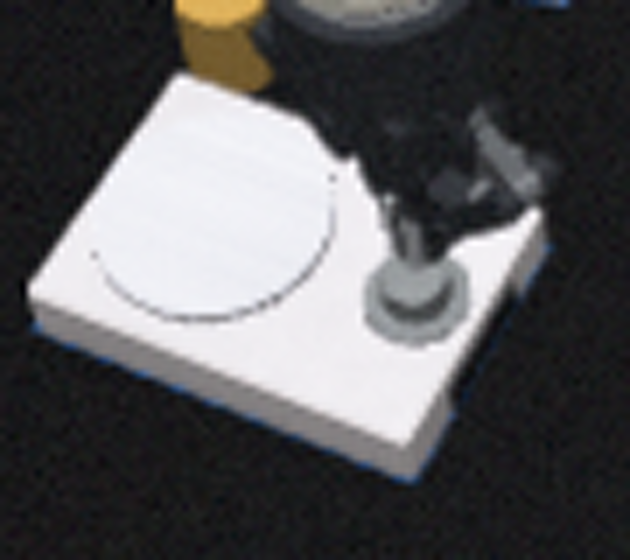

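Emit:
arm_command --slide '[[0.003, 0.001, 0.004], [0, 0, 0.005], [0, 0, 0.003], [0, 0, 0], [0, 0, 0], [0, 0, 0], [0, 0, 0], [0, 0, 0]]' --angular '[[0, 0, 0], [0, 0, 0], [0, 0, 0], [0, 0, 0], [0, 0, 0], [0, 0, 0], [0, 0, 0], [0, 0, 0]]' --hand '[0, 0, 0, 0, 0, 0, 0, 0]'

```text
time: 43.2
tool_pos: [0.5493, 0.2093, 0.0653]
tcp_rot: [-2.619, -1.732, 0.009]
wrist_force: [-1.1, -0.2, 0.5]
width: -0.0
```

Emit:
arm_command --slide '[[0, 0, 0.001], [0, 0, 0], [0, 0, 0.001], [0, 0, 0], [0, 0, 0], [0, 0, 0], [0, 0, 0], [0, 0, 0]]' --angular '[[0, 0, 0], [0, 0, 0], [0, 0, 0], [0, 0, 0], [0, 0, 0], [0, 0, 0], [0, 0, 0], [0, 0, 0]]' --hand '[0, 0, 0, 0, 0, 0, 0, 0]'

```text
time: 44.0
tool_pos: [0.5495, 0.2093, 0.0648]
tcp_rot: [-2.619, -1.732, 0.008]
wrist_force: [-0.5, -0.6, 1.4]
width: 0.001
```

Emit:
arm_command --slide '[[0, 0, 0.001], [0, 0, 0], [0, 0, 0], [0, 0, 0], [0, 0, 0], [0, 0, 0], [0, 0, 0], [0, 0, 0]]' --angular '[[0, 0, 0], [0, 0, 0], [0, 0, 0], [0, 0, 0], [0, 0, 0], [0, 0, 0], [0, 0, 0], [0, 0, 0]]' --hand '[0, 0, 0, 0, 0, 0, 0, 0]'

```text
time: 44.8
tool_pos: [0.5496, 0.2093, 0.0641]
tcp_rot: [-2.619, -1.732, 0.008]
wrist_force: [-1.3, -0.7, 2.7]
width: -0.001
```

Emit:
arm_command --slide '[[0, 0, 0.001], [0, 0, 0], [0, 0, 0], [0, 0, 0], [0, 0, 0], [0, 0, 0], [0, 0, 0], [0, 0, 0]]' --angular '[[0, 0, 0], [0, 0, 0], [0, 0, 0], [0, 0, 0], [0, 0, 0], [0, 0, 0], [0, 0, 0], [0, 0, 0]]' --hand '[0, 0, 0, 0, 0, 0, 0, 0]'

```text
time: 45.6
tool_pos: [0.5496, 0.2093, 0.0634]
tcp_rot: [-2.619, -1.732, 0.008]
wrist_force: [-1.5, -0.3, 4.3]
width: -0.004
```

Emit:
arm_command --slide '[[0, 0, 0.002], [0, 0, 0], [0, 0, 0.001], [0, 0, 0], [0, 0, 0], [0, 0, 0], [0, 0, 0], [0, 0, 0]]' --angular '[[0, 0, 0], [0, 0, 0], [0, 0, 0], [0, 0, 0], [0, 0, 0], [0, 0, 0], [0, 0, 0], [0, 0, 0]]' --hand '[0, 0, 0, 0, 0, 0, 0, 0]'

```text
time: 46.4
tool_pos: [0.5495, 0.2093, 0.0581]
tcp_rot: [-2.619, -1.732, 0.008]
wrist_force: [-0.5, 0.3, -0.2]
width: 0.001
```

Emit:
arm_command --slide '[[0, 0, 0.001], [0, 0, 0], [0, 0, 0.001], [0, 0, 0], [0, 0, 0], [0, 0, 0], [0, 0, 0], [0, 0, 0]]' --angular '[[0, 0, 0], [0, 0, 0], [0, 0, 0], [0, 0, 0], [0, 0, 0], [0, 0, 0], [0, 0, 0], [0, 0, 0]]' --hand '[0, 0, 0, 0, 0, 0, 0, 0]'

```text
time: 47.2
tool_pos: [0.5496, 0.2093, 0.0561]
tcp_rot: [-2.619, -1.732, 0.007]
wrist_force: [-0.6, -0.6, -0.9]
width: -0.001
```

Emit:
arm_command --slide '[[0, 0, 0.001], [0, 0, 0], [0, 0, 0.001], [0, 0, 0], [0, 0, 0], [0, 0, 0], [0, 0, 0], [0, 0, 0]]' --angular '[[0, 0, 0], [0, 0, 0], [0, 0, 0], [0, 0, 0], [0, 0, 0], [0, 0, 0], [0, 0, 0], [0, 0, 0]]' --hand '[0, 0, 0, 0, 0, 0, 0, 0]'

```text
time: 48.0
tool_pos: [0.5501, 0.2095, 0.0551]
tcp_rot: [-2.619, -1.732, 0.006]
wrist_force: [0.5, -0.7, 1.7]
width: 0.0
```

Emit:
arm_command --slide '[[0, 0, -0.01], [0, 0, -0.02], [0, 0, -0.04], [0, 0, -0.04], [0, 0, -0.04], [0, 0, -0.03], [0, 0, 0], [0, 0, 0]]' --angular '[[0, 0, 0], [0, 0, 0], [0, 0, 0], [0, 0, 0], [0, 0, 0], [0, 0, 0], [0, 0, 0], [0, 0, 0]]' --hand '[0, 0, 0.03, 0.06, 0.0854, 0.0854, 0.0854, 0.0854]'

```text
time: 48.8
tool_pos: [0.5494, 0.2092, 0.2444]
tcp_rot: [-2.619, -1.732, 0.009]
wrist_force: [-0.0, 1.0, -0.7]
width: 0.993
```

```bash
 python3 -c "
from h import *
for n in ('side','top'):
    im=bot.read_camera(n)[:,:,::-1].copy(); cv2.imwrite(f'pics/{n}20.png',cv2.resize(im,(800,600)));cv2.imwrite(f'pics/{n}20_raw.png',im)
"
```

```text
(no output)
```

View pics/side20.png

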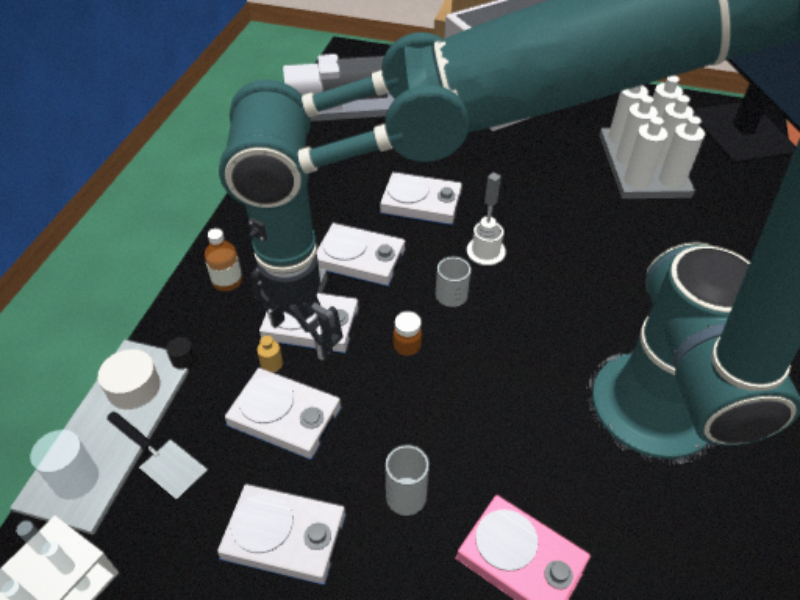

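View pics/top20.png

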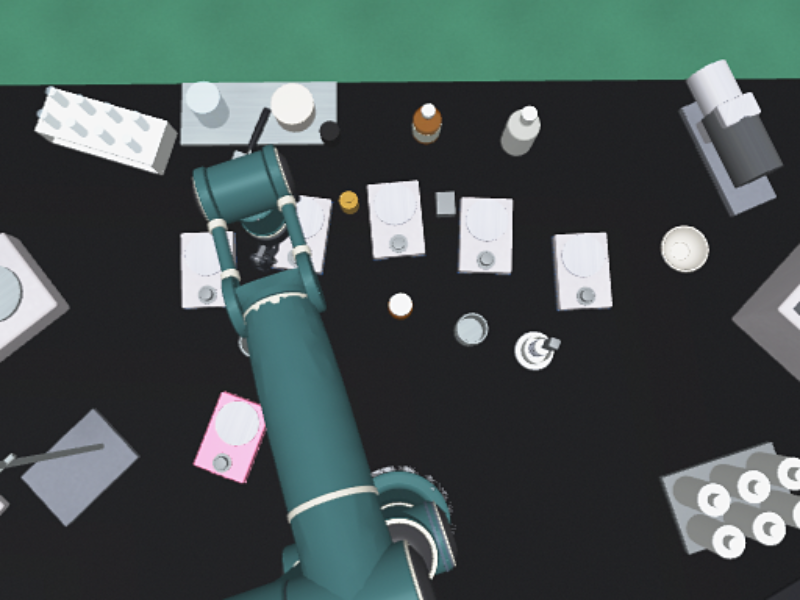

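Emit:
arm_command --slide '[[0, -0.03, 0], [-0.001, -0.04, 0], [-0.001, -0.04, 0], [-0.001, -0.045, 0.01], [-0.001, -0.035, 0.01], [0, 0, 0.02], [0, 0, 0], [0, 0, 0]]' --angular '[[0, 0, 0], [0, 0, 0], [0, 0, 0], [0, 0, 0], [0, 0, 0], [0, 0, 0], [0, 0, 0], [0, 0, 0]]' --hand '[0.0854, 0.0854, 0.0854, 0.0854, 0.0854, 0.0854, 0.0854, 0.0854]'

```text
time: 49.7
tool_pos: [0.3592, 0.277, 0.1901]
tcp_rot: [-2.619, -1.727, 0.049]
wrist_force: [-0.2, -0.2, 0.8]
width: 1.002
```

```bash
 python3 -c "
from h import *
plan([.3705,.2805,.15],67)"; python3 look.py side 215 200 325 340 5 pics/g1.png
```

```text
t 49.70 pos [0.3592 0.277  0.1901] yaw 66.8 d [ 0.0113  0.0035 -0.0401] n 1 w [-1.18  1.36 -0.17] F [-0.17 -0.2   0.77] width 0.086
slide [[0.0086, 0.0098, 0.0397]]
ang each [-1.18  1.36 -0.17]
```

View pics/g1.png

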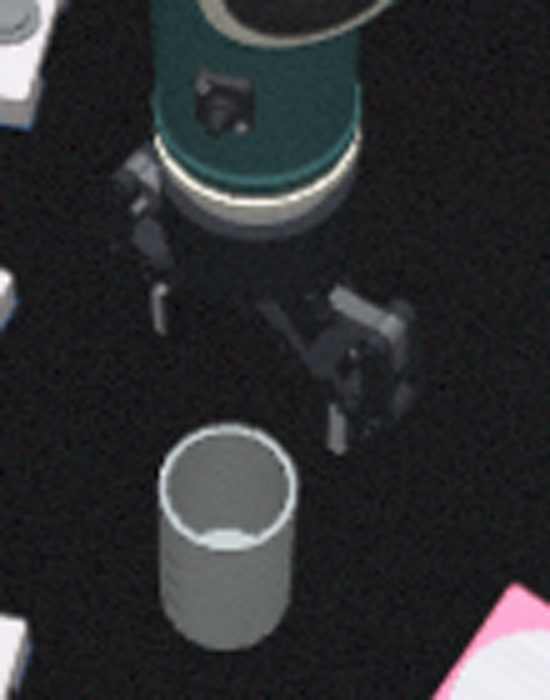

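Emit:
arm_command --slide '[[0.008, 0.009, 0], [0, 0, 0.02], [0, 0, 0.02], [0, 0, 0], [0, 0, 0], [0, 0, 0], [0, 0, 0], [0, 0, 0]]' --angular '[[-1.2, 1.4, 0], [0, 0, 0], [0, 0, 0], [0, 0, 0], [0, 0, 0], [0, 0, 0], [0, 0, 0], [0, 0, 0]]' --hand '[0.0854, 0.0854, 0.0854, 0.0854, 0.0854, 0.0854, 0.0854, 0.0854]'

```text
time: 50.55
tool_pos: [0.3792, 0.2816, 0.1553]
tcp_rot: [2.628, 1.72, 0.016]
wrist_force: [-0.0, 0.0, -0.3]
width: 0.997
```

```bash
 python3 -c "
from h import *
plan([.3705,.2805,.12],67)"; python3 look.py side 215 200 325 340 5 pics/g2.png
```

```text
t 50.55 pos [0.3792 0.2816 0.1553] yaw 66.4 d [-0.0087 -0.0011 -0.0353] n 1 w [ 0.35 -0.47 -0.58] F [-0.04  0.   -0.28] width 0.085
slide [[-0.0048, -0.0077, 0.0352]]
ang each [ 0.35 -0.47 -0.58]
```

View pics/g2.png

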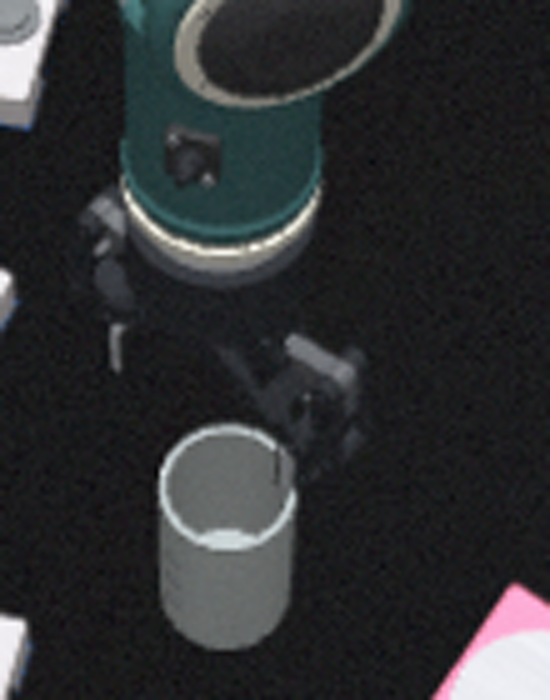

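Emit:
arm_command --slide '[[-0.003, -0.005, 0], [-0.001, -0.001, 0], [0, 0, 0], [0, 0, 0], [0, 0, 0.01], [0, 0, 0], [0, 0, 0], [0, 0, 0]]' --angular '[[0.3, -0.4, -0.4], [0, 0, 0], [0, 0, 0], [0, 0, 0], [0, 0, 0], [0, 0, 0], [0, 0, 0], [0, 0, 0]]' --hand '[0.0854, 0.0854, 0.0854, 0.0854, 0.0854, 0.0854, 0.0854, 0.0854]'

```text
time: 51.4
tool_pos: [0.3712, 0.2804, 0.1447]
tcp_rot: [2.621, 1.732, 0.002]
wrist_force: [-0.2, 0.7, -0.1]
width: 1.002
```

```bash
 python3 -c "
from h import *
plan([.3705,.2805,.062],67)"; python3 look.py side 215 200 325 340 5 pics/g3.png
```

```text
t 51.40 pos [0.3712 0.2804 0.1447] yaw 66.9 d [-0.0007  0.0001 -0.0827] n 2 w [ 0.04 -0.06 -0.1 ] F [-0.18  0.67 -0.05] width 0.086
slide [[-0.0001, -0.0003, 0.0413], [-0.0001, -0.0003, 0.0413]]
ang each [ 0.02 -0.03 -0.05]
```

View pics/g3.png

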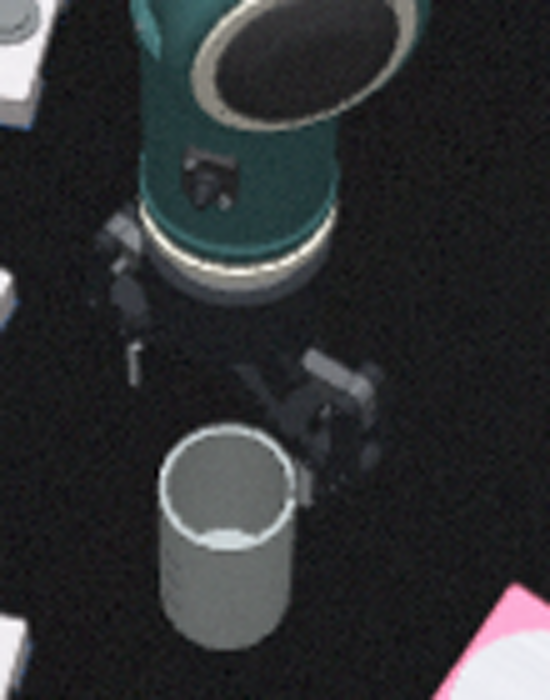

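```bash
 python3 -c "
from h import *
q=lambda x,y:(215+x/5-.4,200+y/5-.4)
print(back('side',*q(228,487),.105))
for z in (.137,.15): print(back('side',*q(218,445),z))
print(proj('side',[.3712,.2804,.1447]), q(218,445))"
```

```text
[0.37144769 0.28220037 0.105     ]
[0.37710834 0.28002792 0.137     ]
[0.37530229 0.28709697 0.15      ]
[260.74878767 287.64966256] (258.20000000000005, 288.6)
```

Emit:
arm_command --slide '[[0, -0.002, 0.01], [0, 0, 0.02], [0, 0, 0.02], [0, 0, 0.01], [0, 0, 0], [0, 0, 0], [0, 0, 0], [0, 0, 0]]' --angular '[[0, 0, 0], [0, 0, 0], [0, 0, 0], [0, 0, 0], [0, 0, 0], [0, 0, 0], [0, 0, 0], [0, 0, 0]]' --hand '[0.0854, 0.0854, 0.0854, 0.0854, 0.0854, 0.0854, 0.0854, 0.0854]'

```text
time: 52.25
tool_pos: [0.3705, 0.2825, 0.0832]
tcp_rot: [-2.621, -1.731, -0.008]
wrist_force: [-0.5, -0.4, 0.0]
width: 0.999
```

```bash
 python3 -c "
from h import *
plan([.3705,.2805,.062],67)"; python3 look.py side 215 200 325 340 5 pics/g4.png
```

```text
t 52.25 pos [0.3705 0.2825 0.0832] yaw 66.9 d [ 0.     -0.002  -0.0212] n 1 w [ 0.15 -0.24 -0.12] F [-0.52 -0.38  0.01] width 0.085
slide [[-0.0019, 0.0008, 0.0212]]
ang each [ 0.15 -0.24 -0.12]
```

View pics/g4.png

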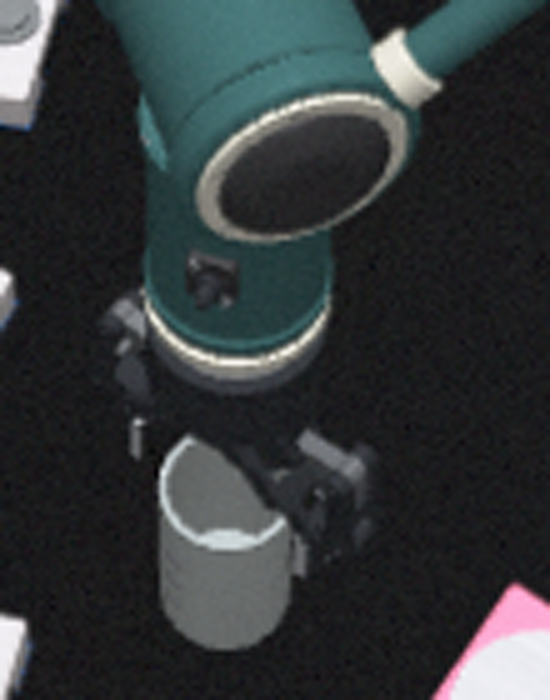

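Emit:
arm_command --slide '[[-0.001, -0.002, 0.008], [0, 0, 0.008], [0, 0, 0.002], [0, 0, 0], [0, 0, 0], [0, 0, 0], [0, 0, 0], [0, 0, 0]]' --angular '[[0, 0, 0], [0, 0, 0], [0, 0, 0], [0, 0, 0], [0, 0, 0], [0, 0, 0], [0, 0, 0], [0, 0, 0]]' --hand '[0.0854, 0.0854, 0.0854, 0.08, 0.076, 0.072, 0.068, 0.064]'

```text
time: 53.1
tool_pos: [0.3697, 0.283, 0.0652]
tcp_rot: [2.621, 1.731, 0.014]
wrist_force: [0.4, -1.6, -0.6]
width: 0.755
```

Emit:
arm_command --slide '[[0, 0, 0], [0, 0, 0], [0, 0, 0], [0, 0, 0], [0, 0, 0], [0, 0, 0], [0, 0, 0], [0, 0, 0]]' --angular '[[0, 0, 0], [0, 0, 0], [0, 0, 0], [0, 0, 0], [0, 0, 0], [0, 0, 0], [0, 0, 0], [0, 0, 0]]' --hand '[0.055, 0.055, 0.055, 0.055, 0.055, 0.055, 0.055, 0.055]' --squeeze 40

```text
time: 53.9
tool_pos: [0.3696, 0.2829, 0.0654]
tcp_rot: [2.621, 1.731, 0.014]
wrist_force: [0.5, -1.2, 0.8]
width: 0.741
```

```bash
 python3 -c "
from h import *
plan([.3705,.2805,.13],67)"; python3 look.py side 215 200 325 340 5 pics/g5.png
```

```text
t 53.90 pos [0.3696 0.2829 0.0654] yaw 66.9 d [ 0.0009 -0.0024  0.0646] n 2 w [ 0.29 -0.4  -0.1 ] F [ 0.48 -1.18  0.8 ] width 0.063
slide [[-0.0007, 0.001, -0.0323], [-0.0008, 0.001, -0.0323]]
ang each [ 0.15 -0.2  -0.05]
```

View pics/g5.png

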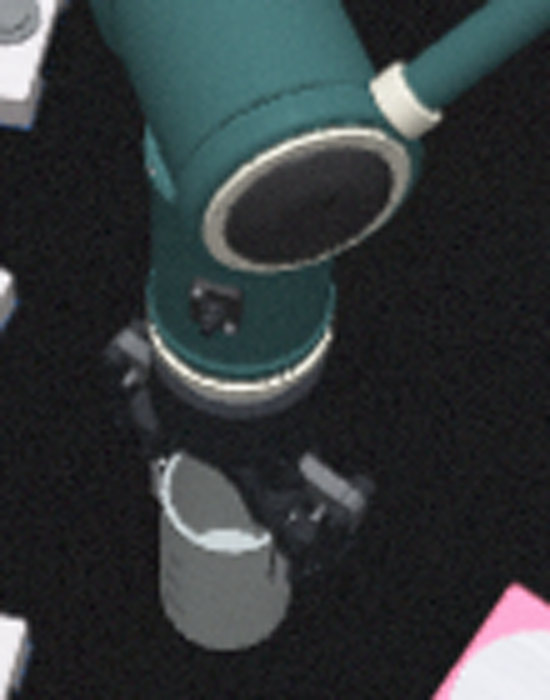

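Emit:
arm_command --slide '[[0, 0, -0.01], [0, 0, -0.02], [0, 0, -0.03], [0, 0, -0.03], [0, 0, -0.03], [0, 0, -0.01], [0, 0, 0], [0, 0, 0]]' --angular '[[0, 0, 0], [0, 0, 0], [0, 0, 0], [0, 0, 0], [0, 0, 0], [0, 0, 0], [0, 0, 0], [0, 0, 0]]' --hand '[0.055, 0.055, 0.055, 0.055, 0.055, 0.055, 0.055, 0.055]'

```text
time: 54.75
tool_pos: [0.3639, 0.2802, 0.1973]
tcp_rot: [-2.621, -1.73, 0.004]
wrist_force: [1.1, 0.2, -2.4]
width: 0.739
```

```bash
 python3 -c "
from h import *
from scipy.optimize import least_squares
def fit(pts,o,name):
    P=np.array([back(name,o[0]+x/o[2]-.43,o[1]+y/o[2]-.43,.046)[:2] for x,y in pts])
    r=least_squares(lambda c:np.hypot(*(P-c).T)-.045,P.mean(0)); print(name,r.x,r.fun.round(4))
fit([(95,255),(110,278),(140,302),(170,316),(205,320),(240,315),(275,297),(305,270),(325,240),(335,210),(335,180)],(140,225,7),'side')
fit([(87,302),(105,325),(135,346),(170,356),(210,354),(250,340),(280,318),(298,293),(306,268),(298,233)],(160,160,7),'side')
fit([(352,165),(357,178),(375,200),(400,211),(420,213),(450,207),(470,195),(485,170),(488,140)],(110,110,5),'top')
fit([(60,90),(70,110),(85,127),(110,135),(135,131),(155,115),(165,95)],(225,110,4),'top')
plan([.6336,.197,.20],67)"
```

```text
side [0.63658544 0.19781448] [ 0.0002 -0.0006 -0.0008  0.0003  0.0009  0.0012 -0.0001 -0.0011 -0.001
 -0.0001  0.0011]
side [0.6638301  0.00318636] [ 0.0009 -0.0004 -0.0001  0.0005  0.0002 -0.0002 -0.0004 -0.0002  0.0005
  0.0008]
top [0.63356647 0.19558886] [ 0.001   0.0008  0.0005 -0.0007 -0.0011 -0.0002  0.0012  0.0008  0.0002]
top [ 6.63405923e-01 -5.71478480e-04] [-0.0001 -0.0015  0.0004  0.0006  0.0006 -0.0005 -0.001 ]
t 54.75 pos [0.3639 0.2802 0.1973] yaw 66.9 d [ 0.2697 -0.0832  0.0027] n 6 w [-0.14  0.07 -0.13] F [ 1.1   0.19 -2.38] width 0.063
slide [[0.0049, 0.0468, -0.0006], [0.0049, 0.0468, -0.0005], [0.0049, 0.0468, -0.0005], [0.0049, 0.0468, -0.0005], [0.0048, 0.0468, -0.0005], [0.0048, 0.0468, -0.0005]]
ang each [-0.02  0.01 -0.02]
```

Emit:
arm_command --slide '[[0.003, 0.03, -0.001], [0.004, 0.04, -0.001], [0.005, 0.044, -0.001], [0.005, 0.044, -0.001], [0.005, 0.044, 0], [0.004, 0.04, 0], [0.002, 0.015, 0], [0, 0, 0]]' --angular '[[0, 0, 0], [0, 0, 0], [0, 0, 0], [0, 0, 0], [0, 0, 0], [0, 0, 0], [0, 0, 0], [0, 0, 0]]' --hand '[0.055, 0.055, 0.055, 0.055, 0.055, 0.055, 0.055, 0.055]'

```text
time: 55.55
tool_pos: [0.6097, 0.199, 0.1775]
tcp_rot: [-2.611, -1.729, 0.048]
wrist_force: [-0.6, 0.1, -2.5]
width: 0.736
```

```bash
 python3 -c "
from h import *
plan([.635,.197,.15],67)"; python3 look.py side 120 170 240 310 5 pics/g6.png
```

```text
t 55.55 pos [0.6097 0.199  0.1775] yaw 67.0 d [ 0.0253 -0.002  -0.0275] n 1 w [-1.43  1.17  0.03] F [-0.57  0.14 -2.54] width 0.063
slide [[0.0086, 0.0247, 0.0268]]
ang each [-1.43  1.17  0.03]
```

View pics/g6.png

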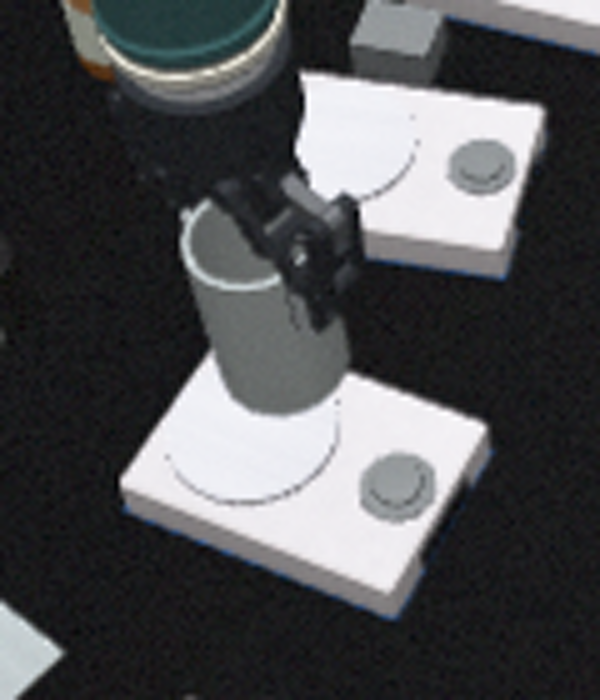

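```bash
 python3 -c "
from h import *
for z in (.112,.217): print((proj('side',[.6097,.199,z])-[120,170])*5)"; python3 look.py side 120 170 240 310 5 pics/g7.png
```

```text
[281.91818312 365.74793757]
[253.19643323 234.82276319]
```

View pics/g7.png

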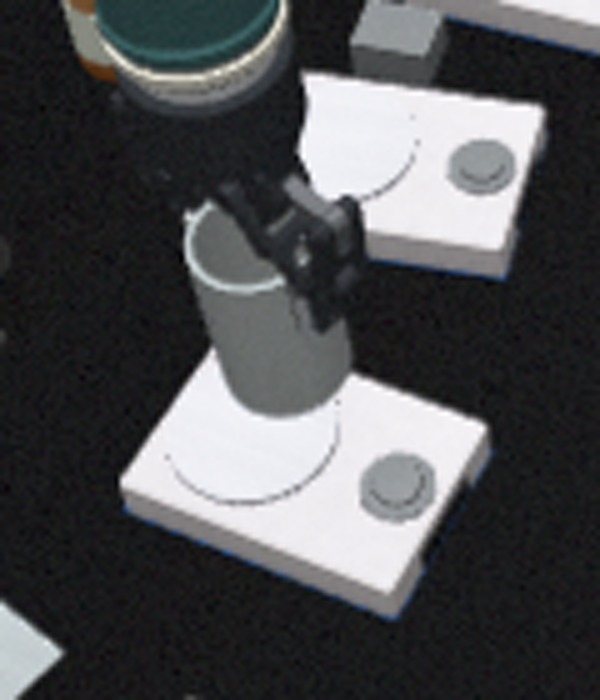

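Emit:
arm_command --slide '[[0.005, 0.013, 0], [0.003, 0.01, 0], [0, 0, 0], [0, 0, 0], [0, 0, 0], [0, 0, 0], [0, 0, 0], [0, 0, 0]]' --angular '[[-0.7, 0.6, 0], [-0.7, 0.6, 0], [0, 0, 0], [0, 0, 0], [0, 0, 0], [0, 0, 0], [0, 0, 0], [0, 0, 0]]' --hand '[0.055, 0.055, 0.055, 0.055, 0.055, 0.055, 0.055, 0.055]'

```text
time: 56.45
tool_pos: [0.6285, 0.201, 0.1774]
tcp_rot: [-2.612, -1.741, 0.0]
wrist_force: [-0.8, -0.5, -2.7]
width: 0.741
```

```bash
 python3 -c "
from h import *
plan([.635,.197,.125],67)"
```

```text
t 56.45 pos [0.6285 0.201  0.1774] yaw 67.4 d [ 0.0065 -0.004  -0.0524] n 2 w [-0.13 -0.07  0.37] F [-0.78 -0.49 -2.71] width 0.063
slide [[-0.0006, 0.0038, 0.0262], [-0.0006, 0.0038, 0.0262]]
ang each [-0.07 -0.04  0.19]
```

Emit:
arm_command --slide '[[-0.001, 0.007, 0.01], [0, 0, 0.02], [0, 0, 0.02], [0, 0, 0.005], [0, 0, 0], [0, 0, 0], [0, 0, 0], [0, 0, 0]]' --angular '[[0, 0, 0], [0, 0, 0], [0, 0, 0], [0, 0, 0], [0, 0, 0], [0, 0, 0], [0, 0, 0], [0, 0, 0]]' --hand '[0.055, 0.055, 0.055, 0.055, 0.055, 0.055, 0.055, 0.055]'

```text
time: 57.25
tool_pos: [0.638, 0.1964, 0.1212]
tcp_rot: [-2.614, -1.742, -0.005]
wrist_force: [0.9, -0.8, -2.1]
width: 0.738
```

```bash
 python3 -c "
from h import *
plan([.635,.197,.1115],67)"; python3 look.py side 120 190 240 310 5 pics/g8.png
```

```text
t 57.25 pos [0.638  0.1964 0.1212] yaw 67.4 d [-0.003   0.0006 -0.0097] n 1 w [ 0.08 -0.18  0.35] F [ 0.86 -0.76 -2.15] width 0.063
slide [[-0.0006, -0.003, 0.0097]]
ang each [ 0.08 -0.18  0.35]
```

View pics/g8.png

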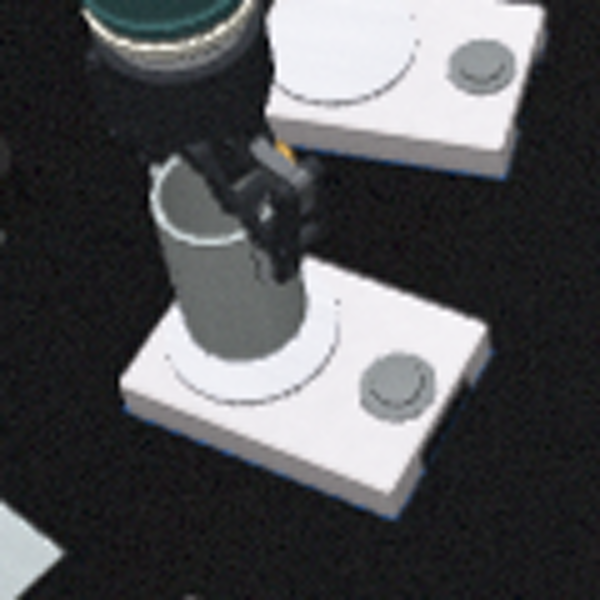

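Emit:
arm_command --slide '[[0, -0.002, 0.003], [0, 0, 0.003], [0, 0, 0.002], [0, 0, 0.001], [0, 0, 0], [0, 0, 0], [0, 0, 0], [0, 0, 0]]' --angular '[[0, 0, 0], [0, 0, 0], [0, 0, 0], [0, 0, 0], [0, 0, 0], [0, 0, 0], [0, 0, 0], [0, 0, 0]]' --hand '[0.055, 0.055, 0.055, 0.055, 0.055, 0.055, 0.055, 0.055]'

```text
time: 58.1
tool_pos: [0.6369, 0.1977, 0.1133]
tcp_rot: [2.614, 1.742, 0.01]
wrist_force: [-0.3, -0.3, -0.9]
width: 0.742
```

```bash
 python3 -c "
from h import *
plan([.635,.197,.1115],67)"
```

```text
t 58.10 pos [0.6369 0.1977 0.1133] yaw 67.4 d [-0.0019 -0.0007 -0.0018] n 1 w [ 0.22 -0.29  0.37] F [-0.29 -0.33 -0.85] width 0.063
slide [[-0.0014, -0.0015, 0.0018]]
ang each [ 0.22 -0.29  0.37]
```

Near contact; lower 2 mm and release slowly.

Emit:
arm_command --slide '[[0, 0, 0.001], [0, 0, 0.001], [0, 0, 0], [0, 0, 0], [0, 0, 0], [0, 0, 0], [0, 0, 0], [0, 0, 0]]' --angular '[[0, 0, 0], [0, 0, 0], [0, 0, 0], [0, 0, 0], [0, 0, 0], [0, 0, 0], [0, 0, 0], [0, 0, 0]]' --hand '[0.055, 0.055, 0.055, 0.055, 0.063, 0.065, 0.068, 0.072]'

```text
time: 58.9
tool_pos: [0.6384, 0.198, 0.113]
tcp_rot: [2.613, 1.741, 0.015]
wrist_force: [-0.2, 0.3, -1.2]
width: 0.846
```

Emit:
arm_command --slide '[[0, 0, 0], [0, 0, 0], [0, 0, 0], [0, 0, 0], [0, 0, -0.02], [0, 0, -0.04], [0, 0, -0.04], [0, 0, -0.04]]' --angular '[[0, 0, 0], [0, 0, 0], [0, 0, 0], [0, 0, 0], [0, 0, 0], [0, 0, 0], [0, 0, 0], [0, 0, 0]]' --hand '[0.078, 0.0854, 0.0854, 0.0854, 0.0854, 0.0854, 0.0854, 0.0854]'

```text
time: 59.7
tool_pos: [0.6321, 0.1961, 0.2475]
tcp_rot: [-2.611, -1.74, 0.011]
wrist_force: [0.4, -0.3, -1.0]
width: 0.999
```

```bash
 python3 -c "
from h import *
for n in ('side','top'):
    im=bot.read_camera(n)[:,:,::-1].copy(); cv2.imwrite(f'pics/{n}21.png',cv2.resize(im,(800,600)));cv2.imwrite(f'pics/{n}21_raw.png',im)
plan([.394,-.151,.2],67)
"
```

```text
t 59.80 pos [0.6367 0.1973 0.2554] yaw 67.4 d [-0.2427 -0.3483 -0.0554] n 9 w [ 0.26 -0.32  0.37] F [0.51 0.37 1.66] width 0.085
slide [[-0.0461, -0.01, 0.0059], [-0.0461, -0.01, 0.0059], [-0.0461, -0.01, 0.0059], [-0.0461, -0.0099, 0.006], [-0.0461, -0.0099, 0.006], [-0.0462, -0.0098, 0.006], [-0.0462, -0.0098, 0.0061], [-0.0462, -0.0098, 0.0061], [-0.0462, -0.0097, 0.0061]]
ang each [ 0.03 -0.04  0.04]
```

View pics/side21.png

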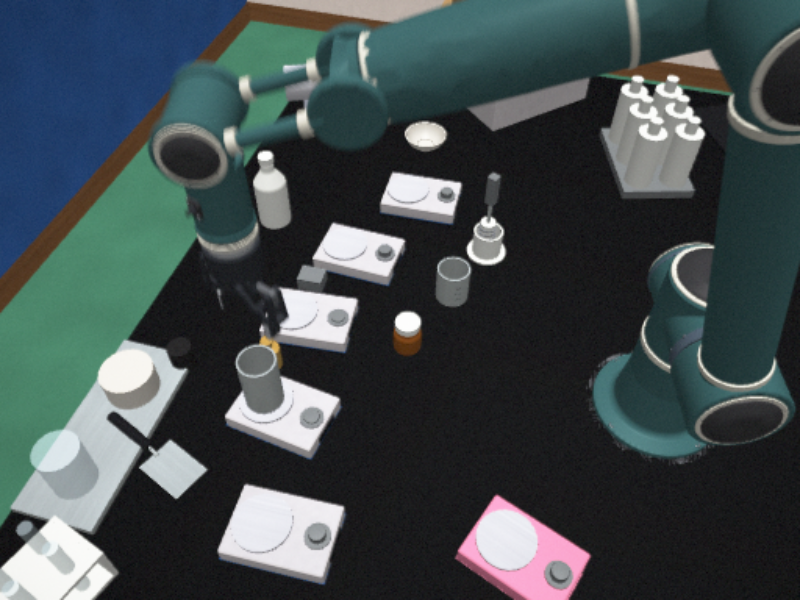

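Emit:
arm_command --slide '[[-0.03, -0.006, 0], [-0.046, -0.01, 0], [-0.046, -0.01, 0], [-0.046, -0.01, 0], [-0.046, -0.01, 0], [-0.046, -0.01, 0.005], [-0.046, -0.01, 0.01], [-0.046, -0.01, 0.01]]' --angular '[[0, 0, 0], [0, 0, 0], [0, 0, 0], [0, 0, 0], [0, 0, 0], [0, 0, 0], [0, 0, 0], [0, 0, 0]]' --hand '[0.0854, 0.0854, 0.0854, 0.0854, 0.0854, 0.0854, 0.0854, 0.0854]'

```text
time: 60.6
tool_pos: [0.4295, -0.1029, 0.2265]
tcp_rot: [2.6, 1.753, 0.025]
wrist_force: [0.7, -1.6, 0.2]
width: 1.001
```

```bash
 python3 -c "
from h import *
plan([.394,-.151,.19],67)
"
```

```text
t 60.60 pos [ 0.4295 -0.1029  0.2265] yaw 68.0 d [-0.0355 -0.0481 -0.0365] n 2 w [ 0.78 -0.58  0.99] F [ 0.72 -1.61  0.21] width 0.085
slide [[-0.0291, -0.0077, 0.0178], [-0.0291, -0.0073, 0.018]]
ang each [ 0.39 -0.29  0.49]
```

Emit:
arm_command --slide '[[-0.024, -0.007, 0.01], [-0.02, -0.005, 0.01], [-0.003, 0, 0.01], [0, 0, 0], [0, 0, 0], [0, 0, 0], [0, 0, 0], [0, 0, 0]]' --angular '[[0.4, -0.3, 0.5], [0.4, -0.3, 0.5], [0, 0, 0], [0, 0, 0], [0, 0, 0], [0, 0, 0], [0, 0, 0], [0, 0, 0]]' --hand '[0.0854, 0.0854, 0.0854, 0.0854, 0.0854, 0.0854, 0.0854, 0.0854]'

```text
time: 61.4
tool_pos: [0.3963, -0.1444, 0.1928]
tcp_rot: [-2.623, -1.726, 0.003]
wrist_force: [0.3, 0.1, 0.9]
width: 1.0
```

```bash
 python3 -c "
from h import *
plan([.394,-.151,.12],67)
"; python3 look.py side 230 90 350 210 5 pics/s1.png
```

```text
t 61.40 pos [ 0.3963 -0.1444  0.1928] yaw 66.7 d [-0.0023 -0.0066 -0.0728] n 2 w [-0.11  0.04 -0.31] F [0.3  0.09 0.86] width 0.085
slide [[-0.0035, 0.0003, 0.0364], [-0.0035, 0.0003, 0.0364]]
ang each [-0.06  0.02 -0.15]
```

View pics/s1.png

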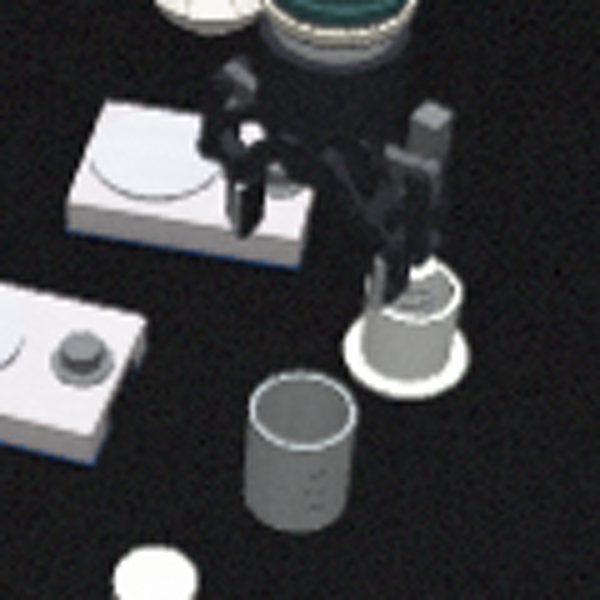

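Emit:
arm_command --slide '[[-0.006, 0, 0.01], [0, 0, 0.02], [0, 0, 0.02], [0, 0, 0.02], [0, 0, 0.005], [0, 0, 0], [0, 0, 0], [0, 0, 0]]' --angular '[[0, 0, 0], [0, 0, 0], [0, 0, 0], [0, 0, 0], [0, 0, 0], [0, 0, 0], [0, 0, 0], [0, 0, 0]]' --hand '[0.0854, 0.0854, 0.0854, 0.0854, 0.0854, 0.0854, 0.0854, 0.0854]'

```text
time: 62.25
tool_pos: [0.3952, -0.1515, 0.1157]
tcp_rot: [2.62, 1.729, 0.0]
wrist_force: [0.9, 0.1, 1.0]
width: 0.999
```

```bash
 python3 -c "
from h import *
plan([.394,-.151,.055],67)
"; python3 look.py side 230 90 350 210 5 pics/s2.png
```

```text
t 62.25 pos [ 0.3952 -0.1515  0.1157] yaw 66.8 d [-0.0012  0.0005 -0.0607] n 2 w [ 0.14  0.09 -0.16] F [0.9  0.06 1.02] width 0.085
slide [[0.0001, -0.0008, 0.0304], [0.0, -0.0007, 0.0304]]
ang each [ 0.07  0.04 -0.08]
```

View pics/s2.png

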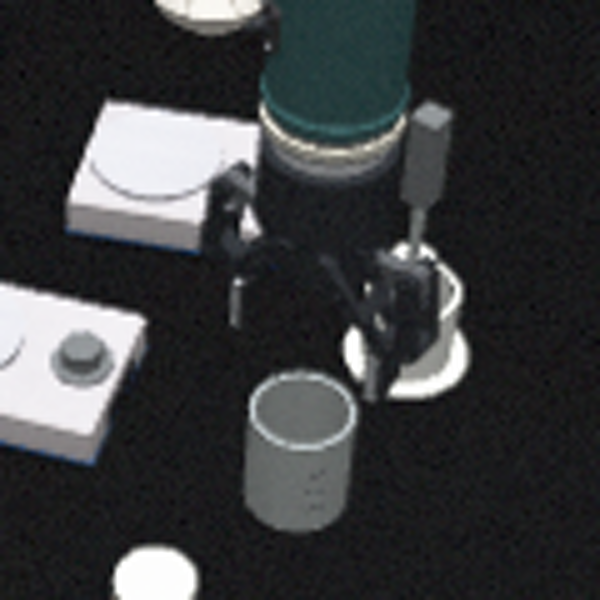

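Emit:
arm_command --slide '[[0, -0.001, 0.015], [0, 0, 0.02], [0, 0, 0.02], [0, 0, 0.008], [0, 0, 0.001], [0, 0, 0], [0, 0, 0], [0, 0, 0]]' --angular '[[0, 0, 0], [0, 0, 0], [0, 0, 0], [0, 0, 0], [0, 0, 0], [0, 0, 0], [0, 0, 0], [0, 0, 0]]' --hand '[0.0854, 0.0854, 0.0854, 0.0854, 0.0854, 0.0854, 0.0854, 0.08]'

```text
time: 63.1
tool_pos: [0.4022, -0.1547, 0.0583]
tcp_rot: [2.607, 1.721, 0.014]
wrist_force: [0.1, -1.0, 0.7]
width: 0.936
```

```bash
 python3 -c "
from h import *
plan([.394,-.151,.05],67)
"; python3 look.py side 230 90 350 210 5 pics/s3.png
```

```text
t 63.10 pos [ 0.4022 -0.1547  0.0583] yaw 66.9 d [-0.0082  0.0037 -0.0083] n 1 w [ 1.13  0.11 -0.13] F [ 0.14 -0.98  0.66] width 0.080
slide [[0.0002, -0.0091, 0.0081]]
ang each [ 1.13  0.11 -0.13]
```

View pics/s3.png

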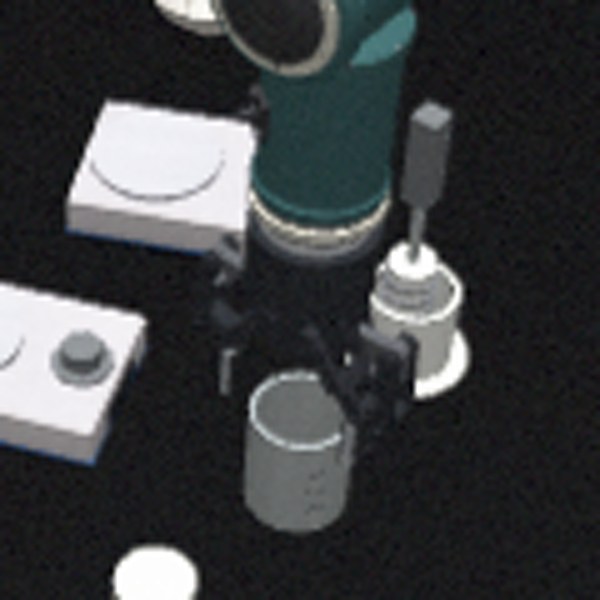

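```bash
 python3 -c "
from h import *
s=bot.read_state(); print(s['q'].round(3), s['joint_vel'].round(3))
"
```

```text
[-4.240e-01 -1.700e-02  2.287e+00 -2.000e-03  8.510e-01 -1.900e-02] [-0.001  0.003  0.001  0.001 -0.004  0.002]
```

Emit:
arm_command --slide '[[0, -0.004, 0.001], [0, -0.003, 0.002], [0, 0, 0.002], [0, 0, 0], [0, 0, 0], [0, 0, 0], [0, 0, 0], [0, 0, 0]]' --angular '[[0.6, 0, 0], [0.5, 0, 0], [0, 0, 0], [0, 0, 0], [0, 0, 0], [0, 0, 0], [0, 0, 0], [0, 0, 0]]' --hand '[0.0854, 0.0854, 0.0854, 0.0854, 0.0854, 0.0854, 0.0854, 0.0854]'

```text
time: 63.95
tool_pos: [0.3959, -0.1521, 0.0538]
tcp_rot: [2.62, 1.73, -0.002]
wrist_force: [0.1, 0.5, 0.4]
width: 1.003
```

```bash
 python3 -c "
from h import *
plan([.394,-.151,.05],67)
"; python3 look.py side 230 90 350 210 5 pics/s4.png
```

```text
t 63.95 pos [ 0.3959 -0.1521  0.0538] yaw 66.9 d [-0.0019  0.0011 -0.0038] n 1 w [ 0.04  0.11 -0.13] F [0.08 0.54 0.37] width 0.086
slide [[0.0003, -0.0022, 0.0038]]
ang each [ 0.04  0.11 -0.13]
```

View pics/s4.png

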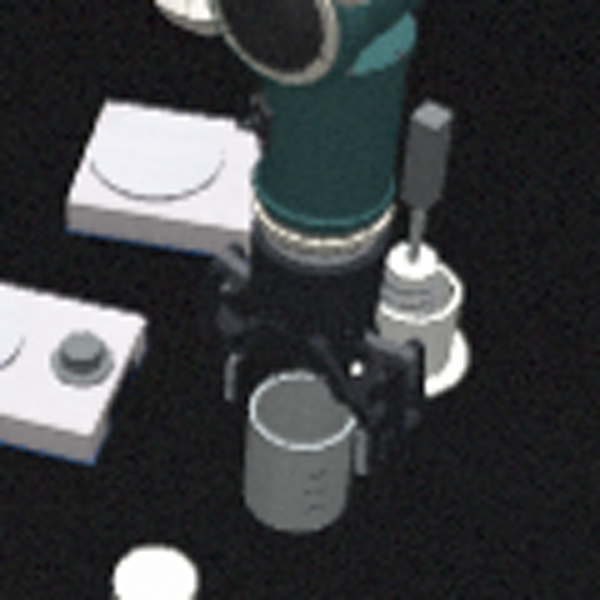

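Emit:
arm_command --slide '[[0, -0.001, 0.003], [0, 0, 0.001], [0, 0, 0], [0, 0, 0], [0, 0, 0], [0, 0, 0], [0, 0, 0], [0, 0, 0]]' --angular '[[0, 0, 0], [0, 0, 0], [0, 0, 0], [0, 0, 0], [0, 0, 0], [0, 0, 0], [0, 0, 0], [0, 0, 0]]' --hand '[0.0854, 0.083, 0.08, 0.077, 0.074, 0.071, 0.068, 0.065]'

```text
time: 64.8
tool_pos: [0.3953, -0.1519, 0.0496]
tcp_rot: [2.62, 1.73, -0.001]
wrist_force: [1.3, -0.1, -0.7]
width: 0.76
```

Emit:
arm_command --slide '[[0, 0, 0], [0, 0, 0], [0, 0, 0], [0, 0, 0], [0, 0, 0], [0, 0, 0], [0, 0, 0], [0, 0, 0]]' --angular '[[0, 0, 0], [0, 0, 0], [0, 0, 0], [0, 0, 0], [0, 0, 0], [0, 0, 0], [0, 0, 0], [0, 0, 0]]' --hand '[0.055, 0.055, 0.055, 0.055, 0.055, 0.055, 0.055, 0.055]' --squeeze 40

```text
time: 65.6
tool_pos: [0.3958, -0.1521, 0.05]
tcp_rot: [2.619, 1.729, -0.0]
wrist_force: [0.0, 0.2, 0.4]
width: 0.722
```

Emit:
arm_command --slide '[[0, 0, -0.01], [0, 0, -0.02], [0, 0, -0.03], [0, 0, -0.03], [0, 0, -0.03], [0, 0, -0.01], [0, 0, 0], [0, 0, 0]]' --angular '[[0, 0, 0], [0, 0, 0], [0, 0, 0], [0, 0, 0], [0, 0, 0], [0, 0, 0], [0, 0, 0], [0, 0, 0]]' --hand '[0.055, 0.055, 0.055, 0.055, 0.055, 0.055, 0.055, 0.055]'

```text
time: 66.4
tool_pos: [0.3903, -0.1492, 0.1823]
tcp_rot: [-2.616, -1.727, 0.01]
wrist_force: [-0.6, -0.4, -1.9]
width: 0.719
```

```bash
 python3 -c "
from h import *
plan([.6635,.001,.19],67)
"; python3 look.py side 230 70 350 210 5 pics/s5.png
```

```text
t 66.40 pos [ 0.3903 -0.1492  0.1823] yaw 66.9 d [0.2732 0.1502 0.0077] n 7 w [-0.54  0.09 -0.13] F [-0.62 -0.45 -1.94] width 0.061
slide [[0.0351, 0.0275, -0.0014], [0.035, 0.0275, -0.0014], [0.035, 0.0275, -0.0013], [0.035, 0.0275, -0.0013], [0.035, 0.0275, -0.0012], [0.035, 0.0275, -0.0012], [0.035, 0.0275, -0.0011]]
ang each [-0.08  0.01 -0.02]
```

View pics/s5.png

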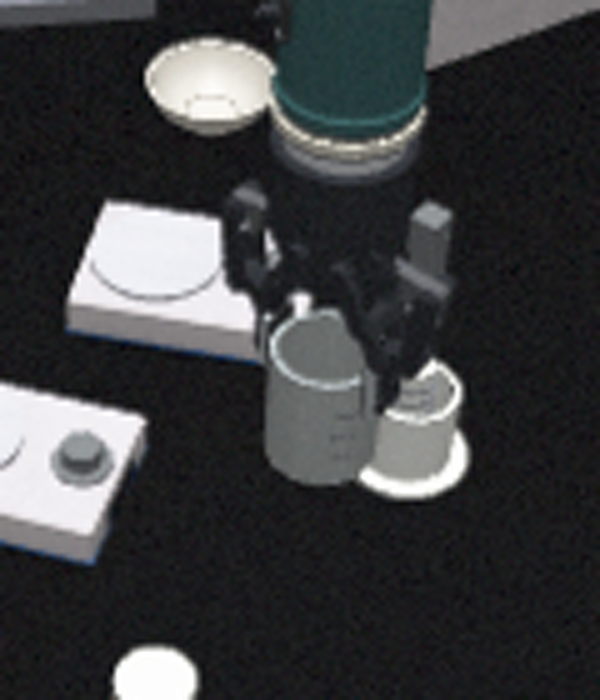

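```bash
 python3 -c "
from h import *
print(back('side',230+320/5-.4,70+348/5-.4,.2073), proj('side',[.3903,-.1492,.2073]))
im=bot.read_camera('top')[:,:,::-1]; cv2.imwrite('pics/t5.png',cv2.resize(im[150:290,220:400],None,fx=4,fy=4,interpolation=cv2.INTER_CUBIC))
"
```

```text
[ 0.39514276 -0.1506715   0.2073    ] [295.21496679 139.87547874]
```

View pics/t5.png

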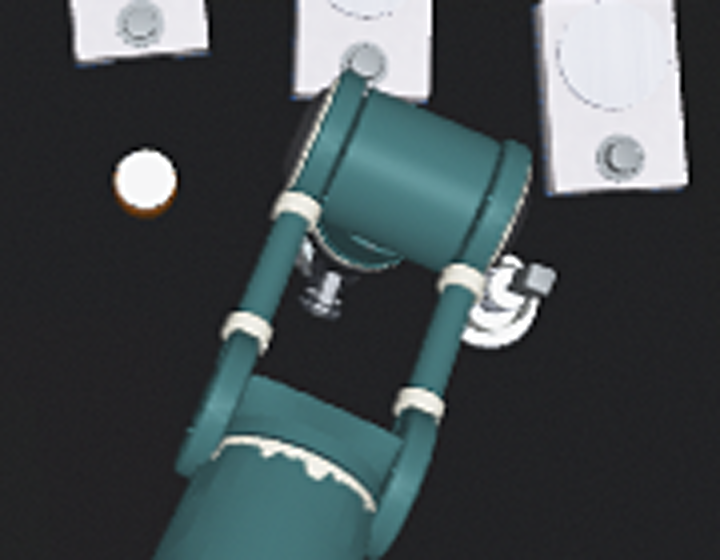

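Emit:
arm_command --slide '[[0.022, 0.017, -0.002], [0.035, 0.027, -0.002], [0.035, 0.027, -0.002], [0.035, 0.027, -0.002], [0.035, 0.027, -0.001], [0.035, 0.027, -0.001], [0.03, 0.023, 0], [0, 0, 0]]' --angular '[[-0.3, 0, 0], [-0.2, 0, 0], [0, 0, 0], [0, 0, 0], [0, 0, 0], [0, 0, 0], [0, 0, 0], [0, 0, 0]]' --hand '[0.055, 0.055, 0.055, 0.055, 0.055, 0.055, 0.055, 0.055]'

```text
time: 67.3
tool_pos: [0.6399, -0.0025, 0.1692]
tcp_rot: [-2.609, -1.716, 0.036]
wrist_force: [-0.4, 0.8, -2.6]
width: 0.72
```

```bash
 python3 -c "
from h import *
plan([.661,.001,.17],67)
"; python3 look.py side 140 100 270 250 4.5 pics/s6.png;  python3 -c "
from h import *
plan([.661,.001,.17],67)
"
```

```text
t 67.30 pos [ 0.6399 -0.0025  0.1692] yaw 66.7 d [0.0211 0.0035 0.0008] n 1 w [-1.62  0.51 -0.35] F [-0.43  0.83 -2.57] width 0.062
slide [[0.0116, 0.0179, -0.0014]]
ang each [-1.62  0.51 -0.35]
t 67.35 pos [ 0.6375 -0.0035  0.1685] yaw 66.7 d [0.0235 0.0045 0.0015] n 1 w [-1.79  0.63 -0.36] F [-0.5  -0.35 -1.99] width 0.062
slide [[0.0134, 0.0197, -0.0023]]
ang each [-1.79  0.63 -0.36]
```

View pics/s6.png

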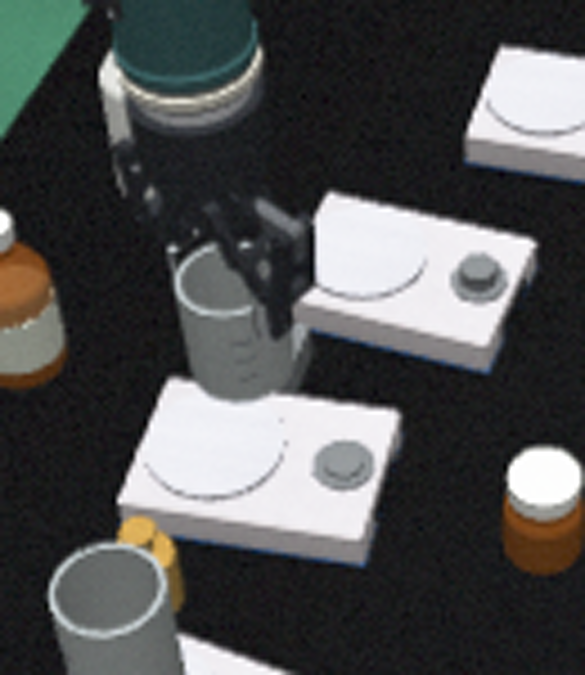

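Emit:
arm_command --slide '[[0.007, 0.01, 0], [0.005, 0.007, 0], [0, 0, 0], [0, 0, 0], [0, 0, 0], [0, 0, 0], [0, 0, 0], [0, 0, 0]]' --angular '[[-0.9, 0.3, 0], [-0.8, 0.3, 0], [0, 0, 0], [0, 0, 0], [0, 0, 0], [0, 0, 0], [0, 0, 0], [0, 0, 0]]' --hand '[0.055, 0.055, 0.055, 0.055, 0.055, 0.055, 0.055, 0.055]'

```text
time: 68.15
tool_pos: [0.6538, -0.0019, 0.1648]
tcp_rot: [-2.626, -1.72, 0.009]
wrist_force: [-0.1, -0.1, -1.8]
width: 0.722
```

```bash
 python3 -c "
from h import *
plan([.661,.001,.107],67)
"
```

```text
t 68.15 pos [ 0.6538 -0.0019  0.1648] yaw 66.4 d [ 0.0072  0.0029 -0.0578] n 2 w [-0.33  0.19 -0.55] F [-0.12 -0.05 -1.84] width 0.062
slide [[0.0029, 0.0029, 0.0289], [0.0028, 0.0028, 0.0289]]
ang each [-0.17  0.09 -0.28]
```

Emit:
arm_command --slide '[[0.006, 0.006, 0.01], [0, 0, 0.02], [0, 0, 0.02], [0, 0, 0.005], [0, 0, 0], [0, 0, 0], [0, 0, 0], [0, 0, 0]]' --angular '[[-0.3, 0.2, 0], [0, 0, 0], [0, 0, 0], [0, 0, 0], [0, 0, 0], [0, 0, 0], [0, 0, 0], [0, 0, 0]]' --hand '[0.055, 0.055, 0.055, 0.055, 0.055, 0.055, 0.055, 0.055]'

```text
time: 68.95
tool_pos: [0.6659, 0.0022, 0.1092]
tcp_rot: [2.626, 1.72, 0.01]
wrist_force: [-0.4, 0.2, -1.7]
width: 0.721
```

```bash
 python3 -c "
from h import *
plan([.661,.001,.0965],67)
"; python3 look.py side 140 130 260 230 6 pics/s7.png
```

```text
t 68.95 pos [0.6659 0.0022 0.1092] yaw 66.5 d [-0.0049 -0.0012 -0.0127] n 1 w [ 0.33 -0.2  -0.55] F [-0.43  0.19 -1.72] width 0.062
slide [[-0.0031, -0.0041, 0.0127]]
ang each [ 0.33 -0.2  -0.55]
```

View pics/s7.png

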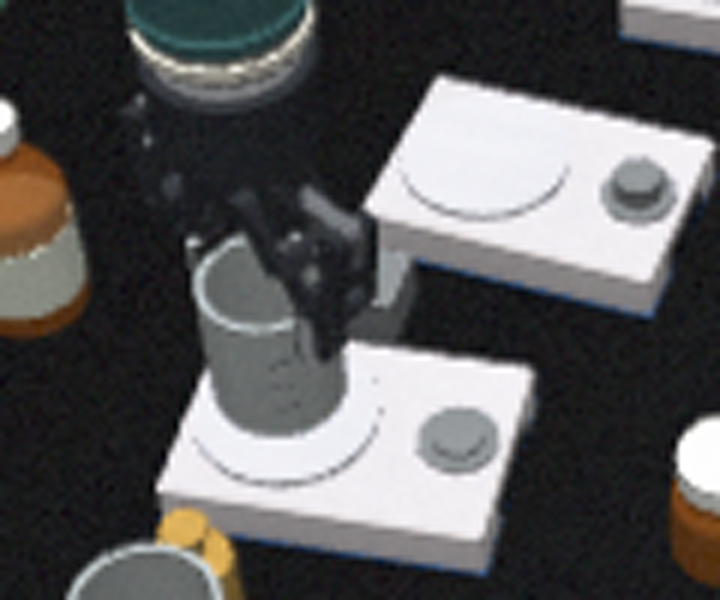

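Emit:
arm_command --slide '[[-0.002, -0.003, 0.003], [0, 0, 0.003], [0, 0, 0.003], [0, 0, 0.002], [0, 0, 0.001], [0, 0, 0], [0, 0, 0], [0, 0, 0]]' --angular '[[0.2, -0.2, 0], [0, 0, 0], [0, 0, 0], [0, 0, 0], [0, 0, 0], [0, 0, 0], [0, 0, 0], [0, 0, 0]]' --hand '[0.055, 0.055, 0.055, 0.055, 0.055, 0.055, 0.055, 0.055]'

```text
time: 69.8
tool_pos: [0.663, 0.0014, 0.0977]
tcp_rot: [2.625, 1.719, 0.005]
wrist_force: [0.1, -0.0, -2.7]
width: 0.724
```

```bash
 python3 -c "
from h import *
plan([.661,.001,.0965],67)
"; python3 look.py side 140 130 260 230 6 pics/s8.png
```

```text
t 69.80 pos [0.663  0.0014 0.0977] yaw 66.4 d [-0.002  -0.0004 -0.0012] n 1 w [ 0.25 -0.04 -0.56] F [ 0.13 -0.03 -2.67] width 0.062
slide [[-0.0011, -0.0017, 0.0012]]
ang each [ 0.25 -0.04 -0.56]
```

View pics/s8.png

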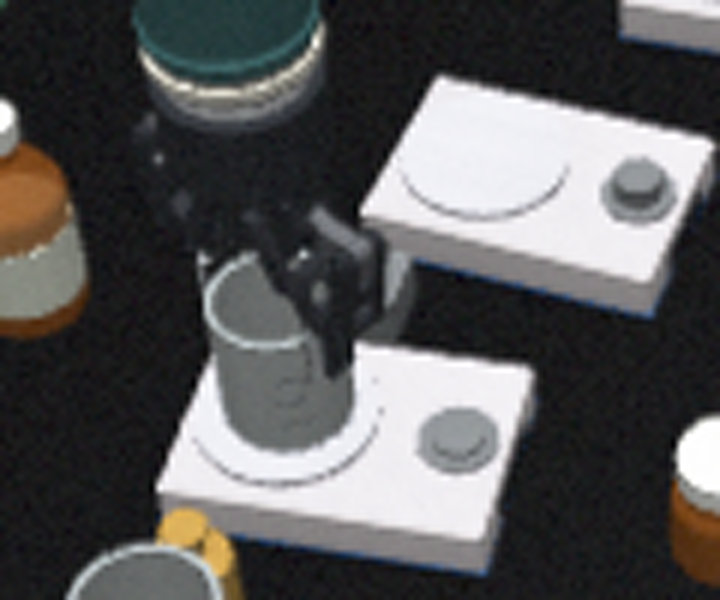

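Lower a touch to contact, then release.

Emit:
arm_command --slide '[[-0.001, -0.001, 0.001], [0, 0, 0.001], [0, 0, 0], [0, 0, 0], [0, 0, 0], [0, 0, 0], [0, 0, 0], [0, 0, 0]]' --angular '[[0, 0, 0], [0, 0, 0], [0, 0, 0], [0, 0, 0], [0, 0, 0], [0, 0, 0], [0, 0, 0], [0, 0, 0]]' --hand '[0.055, 0.055, 0.055, 0.055, 0.055, 0.055, 0.055, 0.055]'

```text
time: 70.65
tool_pos: [0.6619, 0.0008, 0.0961]
tcp_rot: [2.625, 1.719, 0.006]
wrist_force: [0.4, 0.4, -1.8]
width: 0.722
```

Emit:
arm_command --slide '[[0, 0, 0.001], [0, 0, 0], [0, 0, 0.001], [0, 0, 0], [0, 0, 0], [0, 0, 0], [0, 0, 0], [0, 0, 0]]' --angular '[[0, 0, 0], [0, 0, 0], [0, 0, 0], [0, 0, 0], [0, 0, 0], [0, 0, 0], [0, 0, 0], [0, 0, 0]]' --hand '[0.055, 0.055, 0.055, 0.055, 0.055, 0.055, 0.055, 0.055]'

```text
time: 71.45
tool_pos: [0.6625, 0.0009, 0.0962]
tcp_rot: [2.624, 1.719, 0.008]
wrist_force: [-0.9, 0.6, 1.0]
width: 0.724
```

Contact (force turned positive, height stopped). Release.

Emit:
arm_command --slide '[[0, 0, 0], [0, 0, 0], [0, 0, 0], [0, 0, 0], [0, 0, 0], [0, 0, 0], [0, 0, 0], [0, 0, 0]]' --angular '[[0, 0, 0], [0, 0, 0], [0, 0, 0], [0, 0, 0], [0, 0, 0], [0, 0, 0], [0, 0, 0], [0, 0, 0]]' --hand '[0.062, 0.064, 0.066, 0.069, 0.073, 0.078, 0.0854, 0.0854]'

```text
time: 72.25
tool_pos: [0.6636, 0.0008, 0.0962]
tcp_rot: [2.623, 1.718, 0.011]
wrist_force: [-0.4, -0.4, 0.4]
width: 1.001
```

Emit:
arm_command --slide '[[0, 0, 0], [0, 0, -0.01], [0, 0, -0.03], [0, 0, -0.04], [0, 0, -0.04], [0, 0, -0.04], [0, 0, -0.02], [0, 0, 0]]' --angular '[[0, 0, 0], [0, 0, 0], [0, 0, 0], [0, 0, 0], [0, 0, 0], [0, 0, 0], [0, 0, 0], [0, 0, 0]]' --hand '[0.0854, 0.0854, 0.0854, 0.0854, 0.0854, 0.0854, 0.0854, 0.0854]'

```text
time: 73.05
tool_pos: [0.6609, 0.0011, 0.2854]
tcp_rot: [2.624, 1.718, 0.008]
wrist_force: [-0.2, -0.5, -0.1]
width: 0.997
```

Emit:
arm_command --slide '[[-0.02, -0.01, 0], [-0.04, -0.02, 0], [-0.04, -0.02, 0], [-0.04, -0.02, 0], [-0.04, -0.02, 0], [-0.03, -0.01, 0], [0, 0, 0], [0, 0, 0]]' --angular '[[0, 0, 0], [0, 0, 0], [0, 0, 0], [0, 0, 0], [0, 0, 0], [0, 0, 0], [0, 0, 0], [0, 0, 0]]' --hand '[0.0854, 0.0854, 0.0854, 0.0854, 0.0854, 0.0854, 0.0854, 0.0854]'

```text
time: 73.85
tool_pos: [0.4763, -0.1542, 0.2764]
tcp_rot: [-2.626, -1.724, -0.002]
wrist_force: [0.4, 0.3, 0.5]
width: 1.0
```

```bash
 python3 -c "
from h import *
for n in ('side','top'):
    im=bot.read_camera(n)[:,:,::-1].copy(); cv2.imwrite(f'pics/{n}22.png',cv2.resize(im,(800,600)));cv2.imwrite(f'pics/{n}22_raw.png',im)
plan([.4,-.4,.3],67)
"
```

```text
t 73.95 pos [ 0.477  -0.1536  0.2764] yaw 66.7 d [-0.077  -0.2464  0.0236] n 6 w [ 0.   -0.07 -0.32] F [-0.32 -0.36  1.05] width 0.085
slide [[-0.0428, 0.0045, -0.004], [-0.0428, 0.0044, -0.004], [-0.0428, 0.0044, -0.004], [-0.0428, 0.0043, -0.004], [-0.0428, 0.0043, -0.0039], [-0.0428, 0.0043, -0.0039]]
ang each [ 0.   -0.01 -0.05]
```

View pics/side22.png

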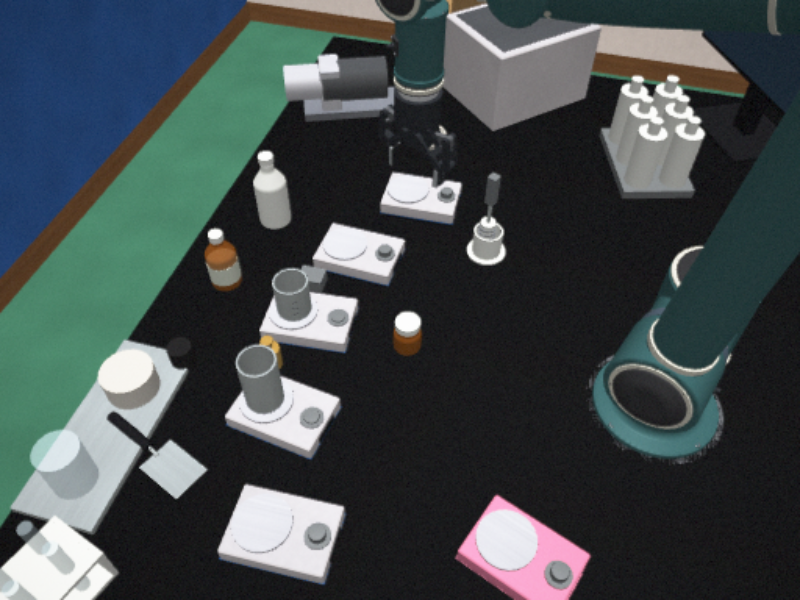

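View pics/top22.png

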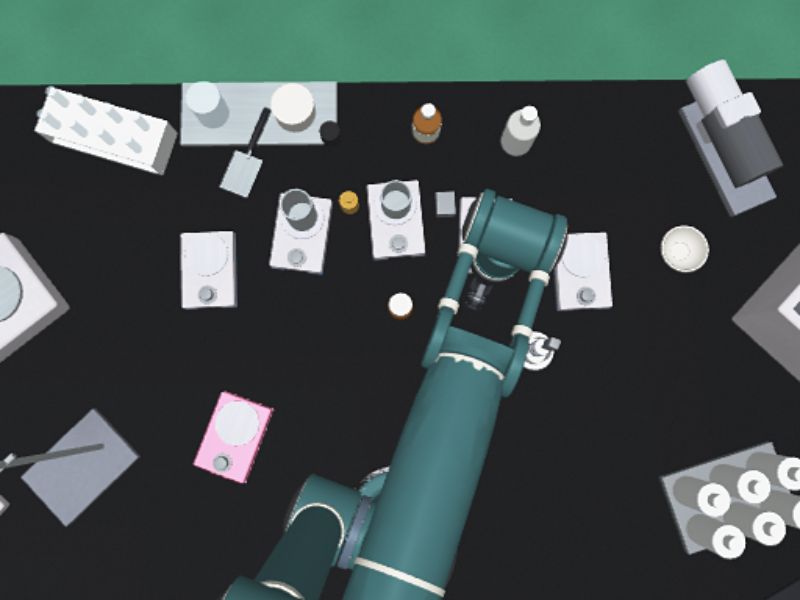

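```bash
 python3 -c "
from h import *
s=cv2.imread('pics/side22_raw.png');t=cv2.imread('pics/top22_raw.png')
a=cv2.resize(s[165:295,140:240],None,fx=4.5,fy=4.5,interpolation=cv2.INTER_CUBIC)
b=cv2.resize(t[110:180,165:285],None,fx=2.8,fy=2.8,interpolation=cv2.INTER_CUBIC)
o=np.zeros((585,450+336,3),np.uint8); o[:a.shape[0],:450]=a; o[:b.shape[0],450:]=b; cv2.imwrite('pics/f.png',o)"
```

```text
(no output)
```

View pics/f.png

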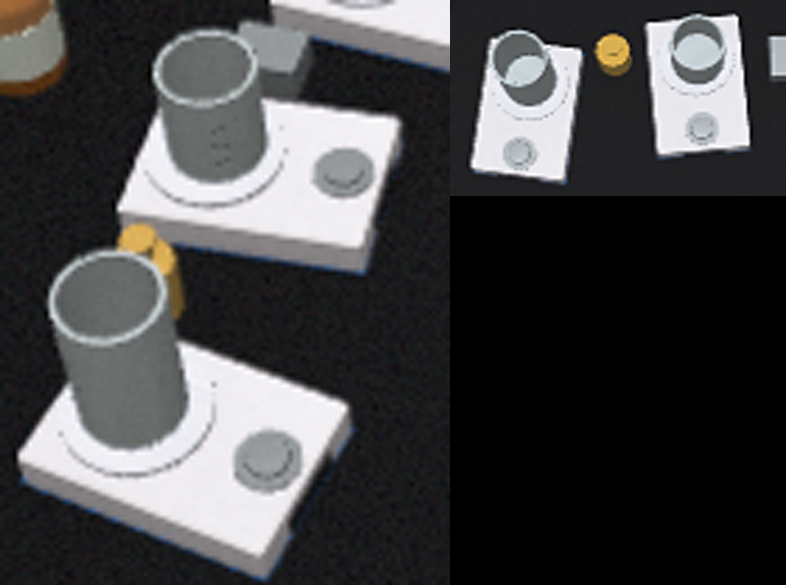

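```bash
 python3 -c "
from h import *
q=lambda x,y:(140+x/4.5-.4,165+y/4.5-.4); r=lambda x,y:(165+(x-450)/2.8-.35,110+y/2.8-.35)
print('tall',back('side',*q(108,297),.151)[:2],back('top',*r(521,58),.151)[:2],'plate .635 .197')
print('short',back('side',*q(206,68),.121)[:2],back('top',*r(698,42),.121)[:2],'plate .6635 .001')
"
```

```text
tall [0.63853623 0.19694741] [0.63623459 0.19331778] plate .635 .197
short [ 0.66295626 -0.00069405] [ 0.66081674 -0.00133845] plate .6635 .001
```

```bash
 python3 -c "
from h import *
print(bot.finish_job())"
```

```text
the job is handed in; nothing more can be done
None
```

I did the whole task and handed it in at about 74 s of robot time. The hand-in gave no verdict, so the checks below are my own.

**Brushing:** I ran four full strokes in the tall beaker, one more than needed. During the second up-stroke the beaker shifted about 1 cm and leaned briefly against the brush. I re-centred the brush and added the extra stroke. The brush was then stood back in its holder and looked upright in the last picture.

**Keys**, counting stirrers from the robot's left (+y) as 1 to 5:

| Stirrer | Result |
|---|---|
| 4 | Soft all the way (about 2.5 N at the bottom) and sprang back, so worn |
| 3 | Snapped and stayed down |
| 2 | Snapped after about 4.3 N and stayed down |
| 1 and 5 | Not pressed, since only two beakers were on the bench |

**Beakers:** The tall beaker stands on stirrer 2 and the one short beaker on stirrer 3, both upright. My camera estimates put the tall one within about 4 mm of its plate's middle and the short one within about 3 to 4 mm. The limit is 20 mm.

**Other checks:** The jar, weight and timer showed no visible shift, and the open gripper was clear of everything. The two cameras disagreed with each other by 1 to 6 mm on positions.

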